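# Weigh the baked desiccant canisters and sort dry from wet

### The arm

A 6-joint arm with a two-finger parallel gripper is mounted at the origin on a cart in front of the work surface, level with it; the furniture and walls round the work are solid. World frame = base frame: x ahead of the robot, y to its left, z up, the work surface at z = 0. Lengths are in m, angles in rad, forces in N, time in s.
With the tool pointing down it reaches from about 0.35 to 0.775 m from the base axis. Payload 5.5 kg.
Tool frame: the origin (TCP) lies on the mounting face of the last link; the fingertips stand 173 mm ahead of it and the grasp point (between the pads) lies 155 mm ahead of it; z points along the fingers, y is the direction in which the jaws open and shut (so a half turn about z gives the same grasp; the last joint's range is limited). The gripper opens to 85 mm and grips with 20 to 120 N. Pads are 22 mm wide; open, the fingers measure 114 mm over their backs; the gripper's body (76 mm by 85 mm) begins 54 mm behind the grasp point. The pads swing forward as they close: fully open they stand 13 mm farther back than shut.
Start: joints at [1.055, 0.313, 0.046, 1.304, 0, 1.431], TCP at [0.211, 0.535, 0.405] pointing down, gripper open.
Joint ranges: [-2.76, 2.76], [-0.86, 1.69], [-1.03, 1.26], [-2.2, 2.34], [-1.47, 1.5], [-3.14, 3.14]. Speed limits (rad/s): [2.57, 2.57, 3.14, 3.14, 3.14, 3.14].

### API

Orientations are given as a unit quaternion [w, x, y, z].
In Python, from workcell import get_state, eyes, env gives the robot as it stands. The module is installed in compiled form; this text tells all that it offers.
- The arm moves only by the tool carry_out, never from a script. Its argument "motion" is a list of rows, each an object of numbers: "jaw": the opening, from -1 (shut) to 1 (fully open); "tx", "ty", "tz": the shift along the tool's x, y, z in cm; "wx", "wy", "wz": the turn, a rotation vector about the tool's x, y, z in degrees. In form: [{"jaw": .., "tx": .., "ty": .., "tz": .., "wx": .., "wy": .., "wz": ..}, ...]. A call has 1 to 20 rows; each row shifts and turns the commanded pose from where the row before left it, along the tool's axes as they then stand; what a row does not reach is not made up. A row lasts 1/8 s, in which the tool goes at most 62.5 mm and 10.7 degrees, less where a joint would pass 70% of its speed; a pose out of reach is approached as far as the arm can. A call with a gripper value outside its range is refused whole. The fingers move at their own pace and stop on an object; "force" is the grip in N (left out, the last holds). Time passes only in rows, so rows that do not move let the fingers close. It gives the time, the measured TCP pose, the force and the opening at its end, in the units of the state.
- get_state(): the state, without advancing time (a new reading comes with each control period).
- eyes.read_camera(name): name is "side" or "top"; returns the picture (400x640x3 uint8, blue, green, red); there is no depth.
- eyes.calibration(name): a dict with "K" (3x3 intrinsics, pixels), "k1" (the pictures are not rectified: a ray, as slopes to the right and down, at radius r is drawn at 1 + k1 r^2 times it, then the intrinsics apply), "camera_from_world" (4x4, takes a point from world to camera coordinates). Camera axes: x right, y up, looking along -z (the intrinsics and any distortion apply to the point x, -y, -z); pixel columns grow to the right and rows downward; lengths in m; the calibration is good to about 2 mm. A picture is of the moment at which its call begins. calibration takes no time and is no camera call.
- env.hand_in(): hands the job in, once; it reports no verdict.
The state is a dict: "clock": time; "joint_pos": joint angles; "qvel": joint speeds; "tau": joint torques, N m; "tcp_pos": TCP position; "orientation": TCP orientation; "wrist_force": force on the tool from outside, world axes, zero at the start; "ft_torque": the same for the moment, N m; "finger_gap": finger opening in m.
Only numpy, scipy, OpenCV 4.12 (cv2) and the standard library are available. Lean on these libraries where they do the work, as an engineer would, in place of code of your own. Each camera call takes 0.05 s, during which the arm holds its last target.

### The job

The desiccant canisters on the cork mat have just come out of the drying oven and are too hot to touch: take the spring hand scale from its stand, hook each one by its wire bail and lift it until it hangs clear, and read the scale. One that pulls less than the 300 g mark is dry: set it down upright in the white dry-box base; one that pulls more is still wet: set it upright on the steel oven tray. When all are sorted put the scale back in its stand, fully home in the D-shaped seat, and do not push the bottle, timer, marker and forceps about.

Things in the scene. Friction and masses are not known exactly. Their poses are not given: they have to be found in the camera images.
- scale_grip (a point): Middle of the black grip of the spring hand scale (155 g in all): a block 22 mm thick (along y), 46 mm wide (x), 34 mm high, under a cap 26 x 50 mm that ends 22 mm above this point. z points up the scale; -x is the white graduated face. Underside of the collar 34 mm below this point, hook's bed 127 mm below.
- spring_scale: The scale; origin: middle of the underside of its metal collar (6 mm thick, 44 mm wide, D-shaped: round, radius 22 mm, to -x; flat back with square corners, 22 mm off, to +x). Same axes as scale_grip. The housing below is 20 mm (x) by 26 mm (y) and 55 mm long; the hook hangs from it.
- hook_bed (a point): Centre of the hook's 5 mm wire at its lowest place, on the scale's axis; the load hangs 4 to 5 mm above it (wire centre to wire centre). Hook in the scale's y-z plane: shank on +y, 12 mm off; point on -y, 12 to 14 mm off, its end 19 mm above this point; 19 mm free between them, open over the point. Unloaded: 93 mm below the collar's underside, 38 mm below the housing.
- scale_hook (a joint): How far the load has drawn hook and pointer down out of the housing, m: 0 unloaded, 0.785 mm for every 10 g (spring 125 N/m, damped, settles in a second), stop at 40 mm. The long raised line across the graduated face and round the housing is the 300 g mark: the pointer reaches it at 23.5 mm.
- scale_stand: Fixed stand: dark foot 92 x 84 mm, column at the back (+x), black fork whose 32 mm wide slot is open to the front (-x). The collar sits 118 mm above the bench in a D-shaped seat with a border 7 mm high, 2 mm play, flat back towards the column only. The scale comes out by a lift of over 8 mm and a pull to the front, and goes back so. Origin on the bench under the seat.
- stand_seat (a point): Middle of the seat's floor in the fork, 118 mm above the bench: where the origin of spring_scale lies, with the same axes, when the scale is home (as it is at the start).
- dry_box: Fixed open base of the dry box for dry canisters: white plastic, 240 x 94 mm outside, 228 x 82 mm inside (walls 6 mm), 22 mm high, floor 6 mm above the bench, dark gasket in the rim, black clips on the long sides. Origin: under its middle, on the bench; x along the long side.
- oven_tray: Fixed oven tray for canisters that must go back to the oven: dark bare steel, 240 x 94 mm outside, 234 x 88 mm inside (walls 3 mm), 22 mm high, floor 3 mm above the bench, a wire handle at each short end. Origin: under its middle, on the bench; x along the long side.
- heat_mat: Fixed cork mat, 264 x 180 x 4 mm, on which the canisters stand at the start. Origin: under its middle, on the bench.
- canister_a: Upright perforated metal drum, 58 mm across; may be absent. Origin: middle of underside, z up. Flat lid 45 mm up. Rigid wire bail (4 mm wire) over it in the x-z plane: wire centre 80 mm up in the middle, 73 at x=+-20, 58 at x=+-31 mm; 33 mm free between lid and middle, open to both y sides. All look alike: dry 230-270 g, wet 350-410 g. Starts on the mat.
- canister_b: Upright perforated metal drum, 58 mm across; may be absent. Origin: middle of underside, z up. Flat lid 45 mm up. Rigid wire bail (4 mm wire) over it in the x-z plane: wire centre 80 mm up in the middle, 73 at x=+-20, 58 at x=+-31 mm; 33 mm free between lid and middle, open to both y sides. All look alike: dry 230-270 g, wet 350-410 g. Starts on the mat.
- canister_c: Upright perforated metal drum, 58 mm across; may be absent. Origin: middle of underside, z up. Flat lid 45 mm up. Rigid wire bail (4 mm wire) over it in the x-z plane: wire centre 80 mm up in the middle, 73 at x=+-20, 58 at x=+-31 mm; 33 mm free between lid and middle, open to both y sides. All look alike: dry 230-270 g, wet 350-410 g. Starts on the mat.
- canister_d: Upright perforated metal drum, 58 mm across; may be absent. Origin: middle of underside, z up. Flat lid 45 mm up. Rigid wire bail (4 mm wire) over it in the x-z plane: wire centre 80 mm up in the middle, 73 at x=+-20, 58 at x=+-31 mm; 33 mm free between lid and middle, open to both y sides. All look alike: dry 230-270 g, wet 350-410 g. Starts on the mat.
- canister_e: Upright perforated metal drum, 58 mm across; may be absent. Origin: middle of underside, z up. Flat lid 45 mm up. Rigid wire bail (4 mm wire) over it in the x-z plane: wire centre 80 mm up in the middle, 73 at x=+-20, 58 at x=+-31 mm; 33 mm free between lid and middle, open to both y sides. All look alike: dry 230-270 g, wet 350-410 g. Starts on the mat.
- canister_f: Upright perforated metal drum, 58 mm across; may be absent. Origin: middle of underside, z up. Flat lid 45 mm up. Rigid wire bail (4 mm wire) over it in the x-z plane: wire centre 80 mm up in the middle, 73 at x=+-20, 58 at x=+-31 mm; 33 mm free between lid and middle, open to both y sides. All look alike: dry 230-270 g, wet 350-410 g. Starts on the mat.
- sample_bottle: Bystander: open white plastic bottle, 71 mm across, 148 mm high. Origin: middle of its underside.
- bench_timer: Bystander: small flat timer, 62 x 66 x 20 mm. Origin: middle of its underside.
- lab_marker: Bystander: marker pen lying on the bench, 135 mm long, 17 mm thick. Origin: middle of its underside.
- forceps: Bystander: metal forceps lying on the bench, 119 mm long, 9 mm high. Origin: middle of its underside.
Mind the look-alikes: they are no part of the job. What is shaped like the spring_scale but red is not meant.

How it is judged:
On the way, in this order (a step that is already met when the one before it is completed fails the run):
1. A canister hangs clear of mat and bench on the scale's hook (((height (world z) of canister_a above 0.014 m and contact force between spring_scale and canister_a above 1.5 N) or (height (world z) of canister_b above 0.014 m and contact force between spring_scale and canister_b above 1.5 N) or (height (world z) of canister_c above 0.014 m and contact force between spring_scale and canister_c above 1.5 N) or (height (world z) of canister_d above 0.014 m and contact force between spring_scale and canister_d above 1.5 N) or (height (world z) of canister_e above 0.014 m and contact force between spring_scale and canister_e above 1.5 N) or (height (world z) of canister_f above 0.014 m and contact force between spring_scale and canister_f above 1.5 N))), for 0.3 s.
2. Every canister stands upright in its right place: dry ones in the dry box, wet ones on the oven tray (((x of canister_a in the frame of dry_box between -0.09 and 0.09 m and y of canister_a in the frame of dry_box between -0.03 and 0.03 m and z of canister_a in the frame of dry_box below 0.012 m and angle between canister_a's own z axis and vertical below 0.1 rad and linear speed of canister_a below 0.03 m/s and contact force between canister_a and dry_box between 1.5 and 2.94 N) or (x of canister_a in the frame of oven_tray between -0.09 and 0.09 m and y of canister_a in the frame of oven_tray between -0.03 and 0.03 m and z of canister_a in the frame of oven_tray below 0.012 m and angle between canister_a's own z axis and vertical below 0.1 rad and linear speed of canister_a below 0.03 m/s and contact force between canister_a and oven_tray above 2.94 N)) and ((x of canister_b in the frame of dry_box between -0.09 and 0.09 m and y of canister_b in the frame of dry_box between -0.03 and 0.03 m and z of canister_b in the frame of dry_box below 0.012 m and angle between canister_b's own z axis and vertical below 0.1 rad and linear speed of canister_b below 0.03 m/s and contact force between canister_b and dry_box between 1.5 and 2.94 N) or (x of canister_b in the frame of oven_tray between -0.09 and 0.09 m and y of canister_b in the frame of oven_tray between -0.03 and 0.03 m and z of canister_b in the frame of oven_tray below 0.012 m and angle between canister_b's own z axis and vertical below 0.1 rad and linear speed of canister_b below 0.03 m/s and contact force between canister_b and oven_tray above 2.94 N)) and ((x of canister_c in the frame of dry_box between -0.09 and 0.09 m and y of canister_c in the frame of dry_box between -0.03 and 0.03 m and z of canister_c in the frame of dry_box below 0.012 m and angle between canister_c's own z axis and vertical below 0.1 rad and linear speed of canister_c below 0.03 m/s and contact force between canister_c and dry_box between 1.5 and 2.94 N) or (x of canister_c in the frame of oven_tray between -0.09 and 0.09 m and y of canister_c in the frame of oven_tray between -0.03 and 0.03 m and z of canister_c in the frame of oven_tray below 0.012 m and angle between canister_c's own z axis and vertical below 0.1 rad and linear speed of canister_c below 0.03 m/s and contact force between canister_c and oven_tray above 2.94 N)) and ((x of canister_d in the frame of dry_box between -0.09 and 0.09 m and y of canister_d in the frame of dry_box between -0.03 and 0.03 m and z of canister_d in the frame of dry_box below 0.012 m and angle between canister_d's own z axis and vertical below 0.1 rad and linear speed of canister_d below 0.03 m/s and contact force between canister_d and dry_box between 1.5 and 2.94 N) or (x of canister_d in the frame of oven_tray between -0.09 and 0.09 m and y of canister_d in the frame of oven_tray between -0.03 and 0.03 m and z of canister_d in the frame of oven_tray below 0.012 m and angle between canister_d's own z axis and vertical below 0.1 rad and linear speed of canister_d below 0.03 m/s and contact force between canister_d and oven_tray above 2.94 N)) and ((x of canister_e in the frame of dry_box between -0.09 and 0.09 m and y of canister_e in the frame of dry_box between -0.03 and 0.03 m and z of canister_e in the frame of dry_box below 0.012 m and angle between canister_e's own z axis and vertical below 0.1 rad and linear speed of canister_e below 0.03 m/s and contact force between canister_e and dry_box between 1.5 and 2.94 N) or (x of canister_e in the frame of oven_tray between -0.09 and 0.09 m and y of canister_e in the frame of oven_tray between -0.03 and 0.03 m and z of canister_e in the frame of oven_tray below 0.012 m and angle between canister_e's own z axis and vertical below 0.1 rad and linear speed of canister_e below 0.03 m/s and contact force between canister_e and oven_tray above 2.94 N)) and ((x of canister_f in the frame of dry_box between -0.09 and 0.09 m and y of canister_f in the frame of dry_box between -0.03 and 0.03 m and z of canister_f in the frame of dry_box below 0.012 m and angle between canister_f's own z axis and vertical below 0.1 rad and linear speed of canister_f below 0.03 m/s and contact force between canister_f and dry_box between 1.5 and 2.94 N) or (x of canister_f in the frame of oven_tray between -0.09 and 0.09 m and y of canister_f in the frame of oven_tray between -0.03 and 0.03 m and z of canister_f in the frame of oven_tray below 0.012 m and angle between canister_f's own z axis and vertical below 0.1 rad and linear speed of canister_f below 0.03 m/s and contact force between canister_f and oven_tray above 2.94 N))), for 0.2 s.
At the end, for the whole second after the job is handed in: Every canister present stands upright (0.1 rad) and still on the floor of its place: under 300 g in the dry box, over 300 g on the oven tray. The scale is home in its stand: collar down within 3 mm and off by under 6 mm, turned within 0.15 rad, at rest (all of step 2 and distance between spring_scale and stand_seat below 0.006 m and z of spring_scale in the frame of stand_seat below 0.003 m and angle between the x axis of spring_scale and the x axis of stand_seat, either way round below 0.15 rad and angle between spring_scale's own z axis and vertical below 0.08 rad and linear speed of spring_scale below 0.03 m/s); the robot touches nothing.
It fails at once if The gripper or arm touches a hot canister (contact force between any of the fingers, the arm and canister_a above 0.5 N or contact force between any of the fingers, the arm and canister_b above 0.5 N or contact force between any of the fingers, the arm and canister_c above 0.5 N or contact force between any of the fingers, the arm and canister_d above 0.5 N or contact force between any of the fingers, the arm and canister_e above 0.5 N or contact force between any of the fingers, the arm and canister_f above 0.5 N).
It fails at once if The bottle, timer, marker or forceps standing by is pushed more than 4 cm away (distance of any of sample_bottle, bench_timer, lab_marker, forceps from where it was at the start of the episode above 0.04 m).
Of canister_a, canister_b, canister_c, canister_d, canister_e, canister_f only 4 to 5 are there at a start; the rules pass over those that are not, and their reading is None.
At some moment in a run one of canister_a, canister_b, canister_c, canister_d, canister_e, canister_f may be knocked a few centimetres aside while the robot is not near it.
It also fails if it takes over 210 s, if anything falls off the work surface, if the arm or the gripper's body presses on something with over 40 N, if the wrist force passes 120 N, or if a joint passes its speed limit or range.

## Working session

There is one attempt and no reset: what is moved stays moved. The work goes in short steps, Python scripts to look and compute and a tool call to move; the robot and the scene stay as the last step left them, time stands still between calls to the robot, and variables do not carry over. Pictures are saved under pics/ and viewed, and the job is handed in when it is done.

Besides the shell and the picture viewer there is one more tool, called after ">>>" as name(argument=value, ...), one argument or row to a line, values as JSON. carry_out: Moves the arm, as the interface text tells. Its arguments: {"type":"object","properties":{"motion":{"type":"array"},"force":{"type":"number"}},"required":["motion"]}

```bash
mkdir -p pics
cat > h.py <<'E'
import numpy as np, cv2
from workcell import get_state, eyes, env
def cal(n):
    c=eyes.calibration(n); return np.array(c["K"]),c["k1"],np.array(c["camera_from_world"])
def proj(n,P):
    K,k1,T=cal(n); P=np.atleast_2d(P); c=(T[:3,:3]@P.T).T+T[:3,3]
    s=np.c_[c[:,0],-c[:,1]]/(-c[:,2:3]); r2=(s**2).sum(1,keepdims=True); s=s*(1+k1*r2)
    return s@K[:2,:2].T+K[:2,2]
def ray(n,uv):
    K,k1,T=cal(n); d=np.linalg.solve(K[:2,:2],np.array(uv,float)-K[:2,2]); s=d.copy()
    for _ in range(30): s=d/(1+k1*(s@s))
    R=T[:3,:3]; o=-R.T@T[:3,3]; v=R.T@np.array([s[0],-s[1],-1]); return o,v/np.linalg.norm(v)
def onz(n,uv,z):
    o,v=ray(n,uv); return o+v*(z-o[2])/v[2]
def snap(n,name,crop=None,up=1):
    im=np.array(eyes.read_camera(n)); cv2.imwrite(f'pics/{name}_raw.png',im)
    if crop: im=im[crop[1]:crop[3],crop[0]:crop[2]]
    if up!=1: im=cv2.resize(im,None,fx=up,fy=up,interpolation=cv2.INTER_CUBIC)
    cv2.imwrite(f'pics/{name}.png',im); return im
E
python3 - <<'E'
from h import *
for n in('top','side'):
    snap(n,n+'0',None,1.25); K,k1,T=cal(n); print(n,K,k1,-T[:3,:3].T@T[:3,3]); print(T[:3,:3])
s=get_state(); print(s)
E
```

```text
top [[482.33900206   0.         312.18512307]
 [  0.         482.33900206 194.15783707]
 [  0.           0.           1.        ]] -0.14644289833822077 [-0.65659394 -0.0552744   1.595055  ]
[[-0.14223828 -0.9896977  -0.01633182]
 [ 0.7716813  -0.12120816  0.62435291]
 [-0.61990019  0.07620392  0.78097165]]
side [[458.44957042   0.         327.35517195]
 [  0.         458.44957042 200.58324517]
 [  0.           0.           1.        ]] -0.10333476051817538 [ 0.51301707 -1.2040949   1.06999453]
[[ 9.99786054e-01 -2.06827964e-02  2.59730144e-04]
 [ 1.36805043e-02  6.70615977e-01  7.41678539e-01]
 [-1.55141654e-02 -7.41516307e-01  6.70755452e-01]]
{'clock': 0.1, 'joint_pos': array([ 1.05539514e+00,  3.13934380e-01,  4.51162477e-02,  1.30357482e+00,
       -4.26799062e-06,  1.43118833e+00]), 'qvel': array([ 0.00180911, -0.00325645,  0.00284958,  0.00025568, -0.00023581,
        0.00044005]), 'tau': array([ 2.27719371e-03, -4.81724489e+01,  2.99244547e+01,  1.27287424e-02,
       -1.10784531e-04, -2.44362457e-05]), 'tcp_pos': array([0.21096594, 0.53473007, 0.40390231]), 'orientation': array([-2.54781192e-04,  1.86792864e-01,  9.82398997e-01, -7.56565859e-04]), 'wrist_force': array([-0.84003316, -0.60577634, -0.64374091]), 'ft_torque': array([ 0.00343864,  0.03384817, -0.00602779]), 'finger_gap': 0.08551129813885973}
```

View pics/top0.png

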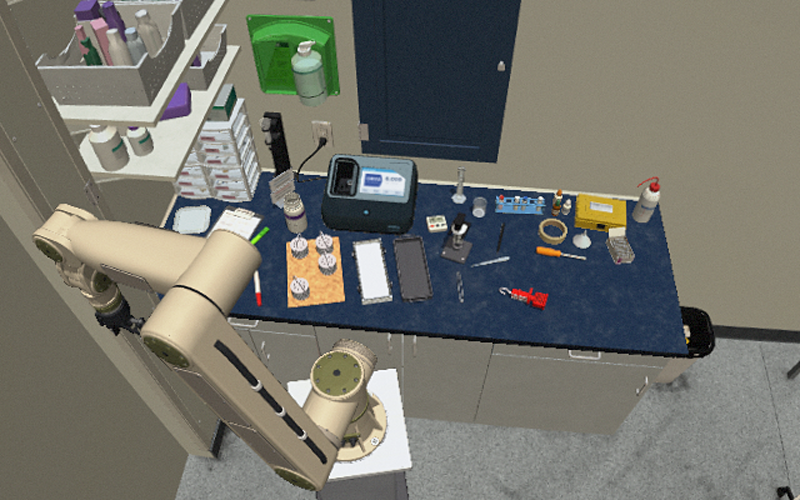

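View pics/side0.png

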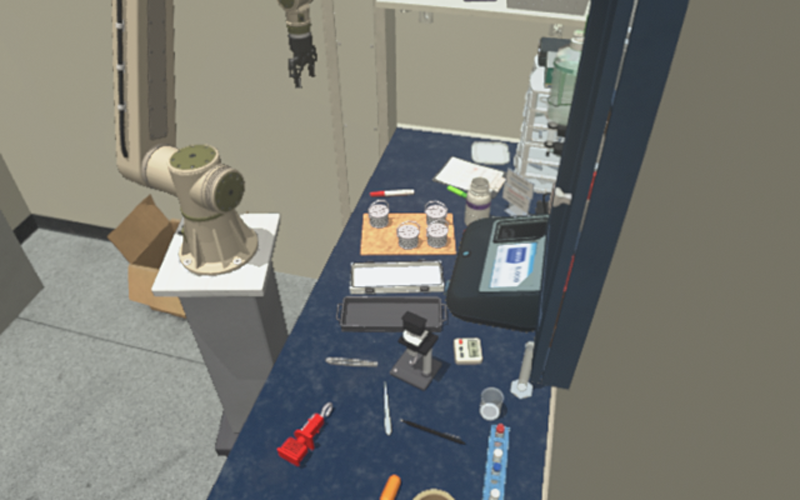

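The overview shows the scale in its stand (top view ~(455,240), scaled pixels), the mat with four canisters (~(315,270)), the white box and the dark tray. Next I'll zoom in.

Run:
```python
import cv2
im=cv2.imread('pics/top0_raw.png'); 
cv2.imwrite('pics/t1.png',cv2.resize(im[150:260,200:420],None,fx=3.6,fy=3.6,interpolation=cv2.INTER_CUBIC))
im=cv2.imread('pics/side0_raw.png'); 
cv2.imwrite('pics/s1.png',cv2.resize(im[135:325,255:415],None,fx=3.1,fy=3.1,interpolation=cv2.INTER_CUBIC))
```

```text
(no output)
```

View pics/t1.png

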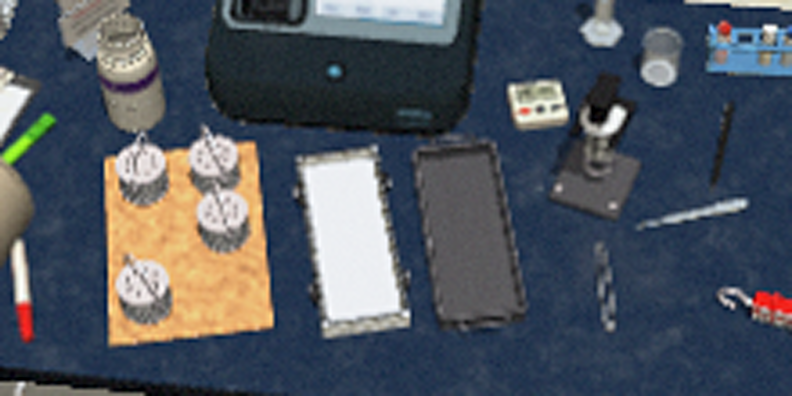

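View pics/s1.png

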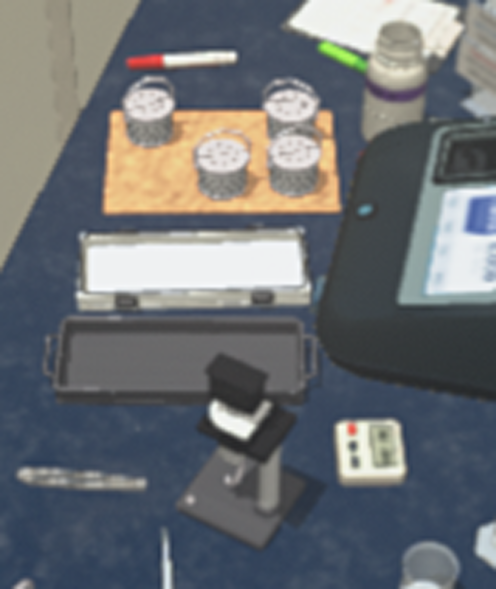

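Run:
```python
from h import *
def z(n,x0,y0,x1,y1,f,out):
    im=cv2.imread(f'pics/{n}0_raw.png')[y0:y1,x0:x1]
    im=cv2.resize(im,None,fx=f,fy=f,interpolation=cv2.INTER_CUBIC)
    for x in range((x0+9)//10*10,x1,10): cv2.putText(im,str(x),((x-x0)*f,10),0,.35,(0,255,255)); cv2.line(im,((x-x0)*f,12),((x-x0)*f,18),(0,255,255))
    for y in range((y0+9)//10*10,y1,10): cv2.putText(im,str(y),(0,(y-y0)*f+4),0,.35,(0,255,255))
    cv2.imwrite('pics/'+out,im)
z('top',226,184,280,248,9,'t2.png'); z('side',286,156,370,206,9,'s2.png')
z('top',345,165,385,215,11,'t3.png'); z('side',305,245,365,315,8,'s3.png')
for n in('top','side'):
    im=cv2.imread(f'pics/{n}0_raw.png'); hsv=cv2.cvtColor(im,cv2.COLOR_BGR2HSV)
    m=((hsv[...,1]<45)&(hsv[...,2]>150)).astype(np.uint8)
    a,b,c,d=(226,184,280,248) if n=='top' else (286,156,370,206)
    q=np.zeros_like(m); q[b:d,a:c]=m[b:d,a:c]
    k,l,st,ce=cv2.connectedComponentsWithStats(q)
    for i in range(1,k):
        if st[i,4]>25: print(n,st[i],ce[i],onz(n,ce[i],.049).round(4))
    o=cv2.inRange(hsv,(8,80,120),(22,255,255)); cs,_=cv2.findContours(o,0,2); c_=max(cs,key=cv2.contourArea); r=cv2.approxPolyDP(cv2.convexHull(c_),4,True)[:,0]
    for p in r: print('mat',p,onz(n,p+0.0,.004).round(3))
```

```text
top [232 187  14  14 120] [238.55       194.89166667] [0.6139 0.0947 0.049 ]
top [253 186  13  14 122] [258.81967213 192.8442623 ] [0.6117 0.0107 0.049 ]
top [255 200  14  16 136] [261.26470588 208.        ] [0.5318 0.0067 0.049 ]
top [232 222  15  13 130] [239.1        228.23076923] [0.4461 0.1006 0.049 ]
mat [270 189] [ 0.662 -0.036  0.004]
mat [275 240] [ 0.4   -0.033  0.004]
mat [230 245] [0.403 0.145 0.004]
mat [229 194] [0.662 0.139 0.004]
side [295 160  16  15 161] [302.02484472 168.05590062] [0.4489 0.1013 0.049 ]
side [340 161  18  29 345] [348.80869565 176.28695652] [0.615  0.0509 0.049 ]
side [318 180  18  13 163] [325.85276074 185.15337423] [0.5331 0.004  0.049 ]
mat [118 157] [-0.29   0.25   0.004]
mat [142 177] [-0.154  0.12   0.004]
mat [147 253] [-0.031 -0.258  0.004]
mat [104 239] [-0.192 -0.197  0.004]
mat [ 87 190] [-0.343  0.05   0.004]
```

View pics/t2.png

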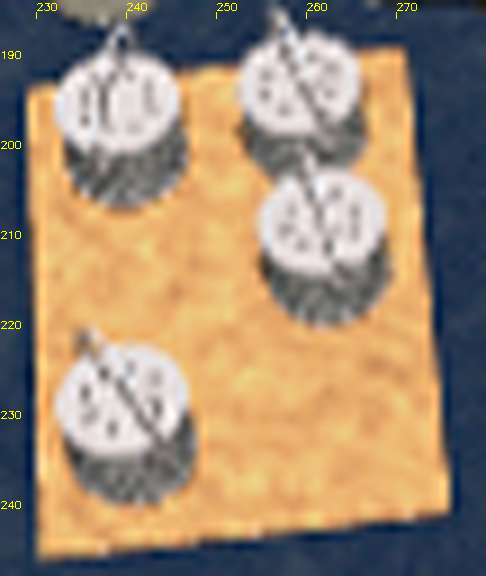

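View pics/s2.png

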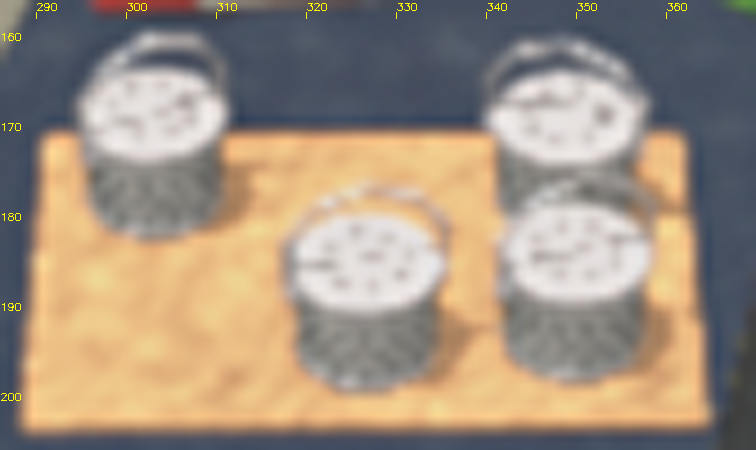

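View pics/t3.png

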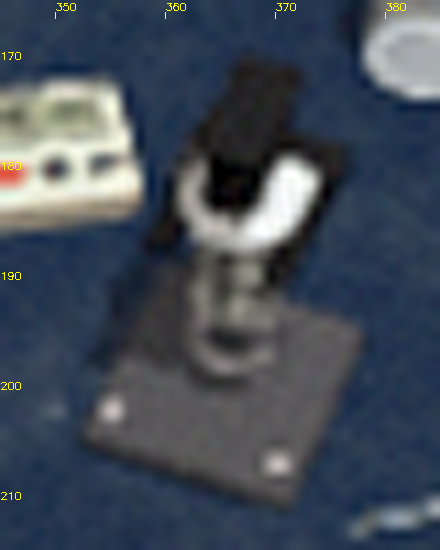

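View pics/s3.png

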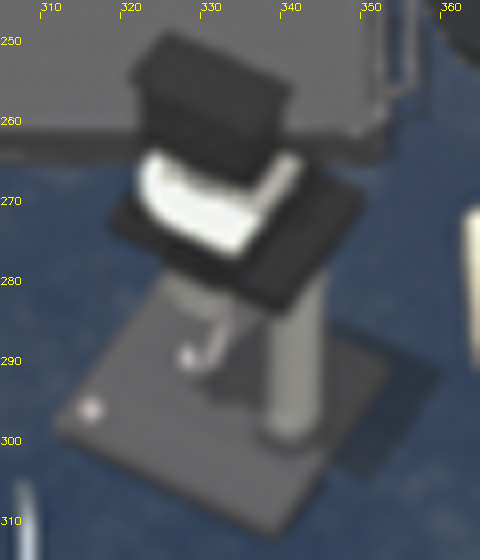

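```bash
cat >> h.py <<'E'
def tri(a,b):
    o1,v1=ray('top',a);o2,v2=ray('side',b)
    A=np.c_[v1,-v2]; t=np.linalg.lstsq(A,o2-o1,rcond=None)[0]
    p,q=o1+t[0]*v1,o2+t[1]*v2; return (p+q)/2,np.linalg.norm(p-q)
E
python3 - <<'E'
from h import *
for nm,a,b in [('FR',(371.3,210.8),(311.8,298.8)),('BR',(377.5,194.8),(338.5,312.3)),('FL',(352.3,204.7),(326.3,279.5)),('pegR',(369.5,207),(316,296))]:
    p,e=tri(a,b); print(nm,p.round(4),round(e,4), onz('top',a,p[2]).round(4),onz('side',b,p[2]).round(4))
# grip cap top corners in side, z=118+34+22=.174
for b in [(326.5,248.5),(342,256),(336.3,267.5),(322,255)]: print('cap',onz('side',b,.174).round(4))
for a in [(366.5,170),(372.5,171),]: print('capT',onz('top',a,.174).round(4))
print('hook?',tri((365.5,199),(329,290)))
for nm,a,z in [('Dapex',(234,220.8),.084),('Dend',(243.7,233.7),.055),('Aapex',(238.8,187),.084),('Bapex',(256,185.7),.084),('Bend',(261.5,197.5),.055),('Capex',(258.8,200.8),.084),('Cend',(263.3,214),.055)]:
    print(nm,onz('top',a,z).round(4))
# boxes
for nm,cs,z in [('dryT',[(282.5,194.5),(305,191.3),(314,239.5),(289.5,243)],.022),('trayT',[(314.8,190.5),(337.8,189.8),(346,238.5),(323,241.5)],.022)]:
    for c in cs: print(nm,onz('top',c,z).round(3))
for nm,cs,z in [('dryS',[(280.5,210.5),(353.5,209),(355,229.5),(280,230.5)],.022),('trayS',[(275,238.5),(352,238),(353,260.5),(272.5,261.5)],.022)]:
    for c in cs: print(nm,onz('side',c,z).round(3))
E
```

```text
FR [ 0.4842 -0.4375  0.0032] 0.0033 [ 0.4825 -0.4383  0.0032] [ 0.4854 -0.4361  0.0032]
BR [ 0.5594 -0.4826  0.004 ] 0.0015 [ 0.5601 -0.4823  0.004 ] [ 0.5588 -0.4832  0.004 ]
FL [ 0.5273 -0.3673  0.0015] 0.0007 [ 0.5269 -0.3675  0.0015] [ 0.5275 -0.3671  0.0015]
pegR [ 0.4971 -0.433   0.0115] 0.0007 [ 0.4968 -0.4332  0.0115] [ 0.4974 -0.4328  0.0115]
cap [ 0.5276 -0.4003  0.174 ]
cap [ 0.567 -0.427  0.174]
cap [ 0.551  -0.4648  0.174 ]
cap [ 0.5156 -0.4225  0.174 ]
capT [ 0.5585 -0.4221  0.174 ]
capT [ 0.5498 -0.4443  0.174 ]
hook? (array([ 0.53308708, -0.422405  ,  0.02295332]), np.float64(0.002780416276644588))
Dapex [0.4591 0.1151 0.084 ]
Dend [0.4134 0.0836 0.055 ]
Aapex [0.6264 0.0883 0.084 ]
Bapex [0.6223 0.0179 0.084 ]
Bend [0.5807 0.0013 0.055 ]
Capex [0.5423 0.0123 0.084 ]
Cend [0.4961 0.0007 0.055 ]
dryT [ 0.609 -0.086  0.022]
dryT [ 0.612 -0.181  0.022]
dryT [ 0.367 -0.184  0.022]
dryT [ 0.366 -0.087  0.022]
trayT [ 0.61  -0.222  0.022]
trayT [ 0.599 -0.318  0.022]
trayT [ 0.353 -0.307  0.022]
trayT [ 0.353 -0.217  0.022]
dryS [ 0.38  -0.092  0.022]
dryS [ 0.624 -0.089  0.022]
dryS [ 0.623 -0.185  0.022]
dryS [ 0.384 -0.184  0.022]
trayS [ 0.37  -0.219  0.022]
trayS [ 0.611 -0.222  0.022]
trayS [ 0.608 -0.314  0.022]
trayS [ 0.368 -0.313  0.022]
```

```bash
cat > zz.py <<'E'
import cv2
def z(src,x0,y0,x1,y1,f,out):
    im=cv2.imread(src)[y0:y1,x0:x1]
    im=cv2.resize(im,None,fx=f,fy=f,interpolation=cv2.INTER_CUBIC)
    st=5
    for x in range((x0+st-1)//st*st,x1,st): p=int((x-x0+.5)*f); cv2.putText(im,str(x),(p-8,10),0,.35,(0,255,255)); cv2.line(im,(p,12),(p,im.shape[0]),(0,200,200),1) if x%10==0 else 0
    for y in range((y0+st-1)//st*st,y1,st): p=int((y-y0+.5)*f); cv2.putText(im,str(y),(0,p+4),0,.35,(0,255,255)); cv2.line(im,(24,p),(im.shape[1],p),(0,200,200),1) if y%10==0 else 0
    cv2.imwrite('pics/'+out,im)
E
python3 - <<'E'
from zz import z
z('pics/side0_raw.png',316,244,356,284,14,'s4.png')
z('pics/side0_raw.png',290,156,315,184,20,'sD.png')
z('pics/side0_raw.png',336,156,362,200,13,'sAB.png')
z('pics/side0_raw.png',314,172,340,202,18,'sC.png')
E
```

```text
(no output)
```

View pics/s4.png

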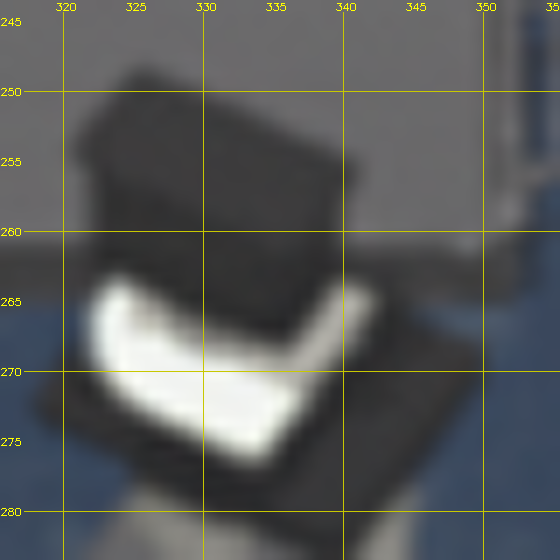

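View pics/sD.png

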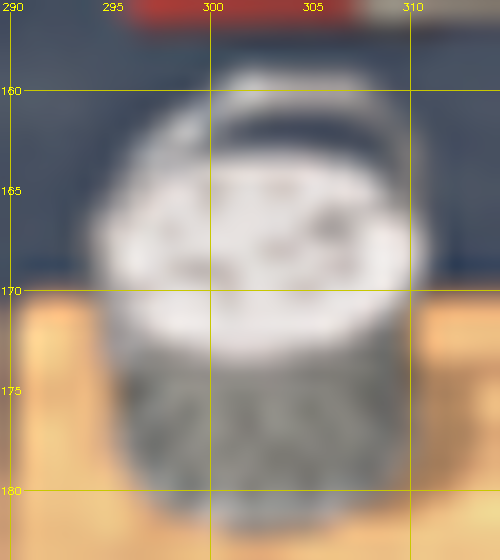

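View pics/sAB.png

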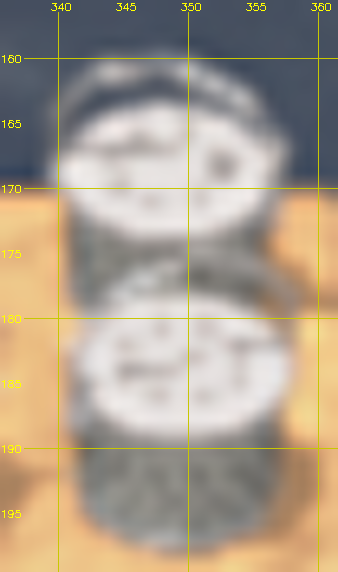

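View pics/sC.png

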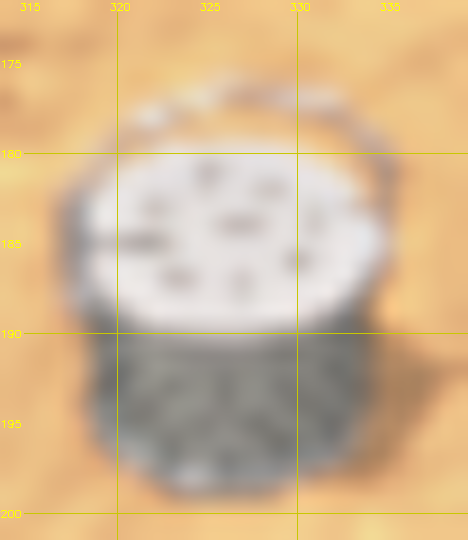

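Run:
```python
from h import *
ctr={'A':(.614,.0947),'B':(.6125,.0105),'C':(.5325,.0055),'D':(.4475,.101)}
S={'A':((339.7,167.5),(357.3,168.5)),'D':((294.5,167.5),(310.3,165)),'C':((317.3,184.5),(334.9,182.2)),'B':((341.7,184),(357.8,180))}
for k in S:
    p,q=[onz('side',x,.062)[:2] for x in S[k]]; d=q-p; print(k,p.round(4),q.round(4),'mid',((p+q)/2).round(4),ctr[k],np.linalg.norm(d).round(4),np.degrees(np.arctan2(d[1],d[0])).round(1))
    for th in (-30,-15,0,15,30,45):
        c,s=np.cos(np.radians(th)),np.sin(np.radians(th))
        L=[(x,z+.004) for x,z in [(-.031,.058),(-.02,.073),(0,.08),(.02,.073),(.031,.058)]]
        P=np.array([[ctr[k][0]+x*c,ctr[k][1]+x*s,z] for x,z in L])
        print(th,'top',proj('top',P).round(1).tolist(),'side',proj('side',P).round(1).tolist())
```

```text
A [0.584  0.0851] [0.6463 0.0781] mid [0.6151 0.0816] (0.614, 0.0947) 0.0628 -6.4
-30 top [[234.6, 198.4], [235.4, 194.2], [237.4, 189.5], [239.8, 187.1], [241.5, 187.5]] side [[340.3, 163.2], [343.1, 160.8], [348.2, 160.8], [353.1, 164.1], [355.7, 168.3]]
-15 top [[236.5, 198.8], [236.6, 194.4], [237.4, 189.5], [238.7, 186.8], [239.7, 187.1]] side [[339.5, 164.5], [342.6, 161.6], [348.2, 160.8], [353.6, 163.2], [356.5, 167.0]]
0 top [[238.5, 198.8], [237.8, 194.4], [237.4, 189.5], [237.4, 186.9], [237.8, 187.1]] side [[339.3, 165.9], [342.5, 162.5], [348.2, 160.8], [353.7, 162.4], [356.6, 165.6]]
15 top [[240.4, 198.3], [239.1, 194.1], [237.4, 189.5], [236.1, 187.1], [235.9, 187.6]] side [[339.7, 167.2], [342.7, 163.4], [348.2, 160.8], [353.4, 161.5], [356.2, 164.3]]
30 top [[242.2, 197.5], [240.3, 193.6], [237.4, 189.5], [235.0, 187.7], [234.1, 188.4]] side [[340.7, 168.5], [343.4, 164.2], [348.2, 160.8], [352.8, 160.7], [355.2, 163.0]]
45 top [[243.7, 196.4], [241.2, 192.9], [237.4, 189.5], [234.0, 188.4], [232.6, 189.5]] side [[342.1, 169.6], [344.3, 164.9], [348.2, 160.8], [351.
[... 2715 characters left out ...]
2.1]]
0 top [[259.1, 196.5], [258.5, 192.2], [258.0, 187.3], [257.8, 184.7], [258.0, 185.0]] side [[339.9, 180.9], [343.2, 177.5], [349.1, 175.8], [354.8, 177.3], [357.8, 180.6]]
15 top [[261.0, 196.1], [259.8, 191.9], [258.0, 187.3], [256.6, 185.0], [256.1, 185.4]] side [[340.3, 182.4], [343.4, 178.4], [349.1, 175.8], [354.5, 176.4], [357.4, 179.2]]
30 top [[262.8, 195.3], [260.9, 191.4], [258.0, 187.3], [255.4, 185.5], [254.3, 186.2]] side [[341.3, 183.8], [344.1, 179.3], [349.1, 175.8], [353.9, 175.5], [356.3, 177.8]]
45 top [[264.3, 194.2], [261.9, 190.6], [258.0, 187.3], [254.5, 186.2], [252.9, 187.3]] side [[342.8, 184.9], [345.1, 180.1], [349.1, 175.8], [352.9, 174.7], [354.8, 176.7]]
```

Run:
```python
from h import *
print('capc side',onz('side',(331,255.1),.174).round(4))
a,b=onz('side',(334.3,276.3),.124),onz('side',(342.2,264.6),.124); d=b-a; print(a.round(4),b.round(4),np.linalg.norm(d).round(4),np.degrees(np.arctan2(d[1],d[0])))
for p in [(326,249),(340.8,255.3),(321.3,255)]: print(onz('side',p,.174).round(4))
# collar in top: back corners
im=cv2.imread('pics/top0_raw.png')
from zz import z
z('pics/top0_raw.png',350,165,385,215,12,'t4.png'); z('pics/side0_raw.png',360,140,395,185,14,'s5.png'); z('pics/top0_raw.png',275,180,350,250,10,'t5.png');z('pics/side0_raw.png',268,200,365,270,8,'s6.png')
```

```text
capc side [ 0.5388 -0.4233  0.174 ]
[ 0.5469 -0.453   0.124 ] [ 0.5693 -0.4139  0.124 ] 0.045 60.25969264826083
[ 0.5263 -0.402   0.174 ]
[ 0.564  -0.4245  0.174 ]
[ 0.5138 -0.4224  0.174 ]
```

View pics/t4.png

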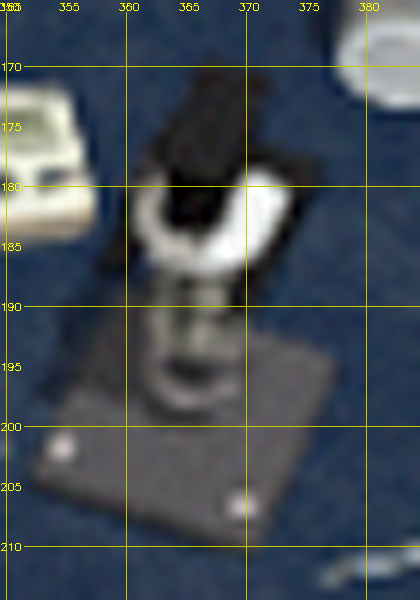

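View pics/t5.png

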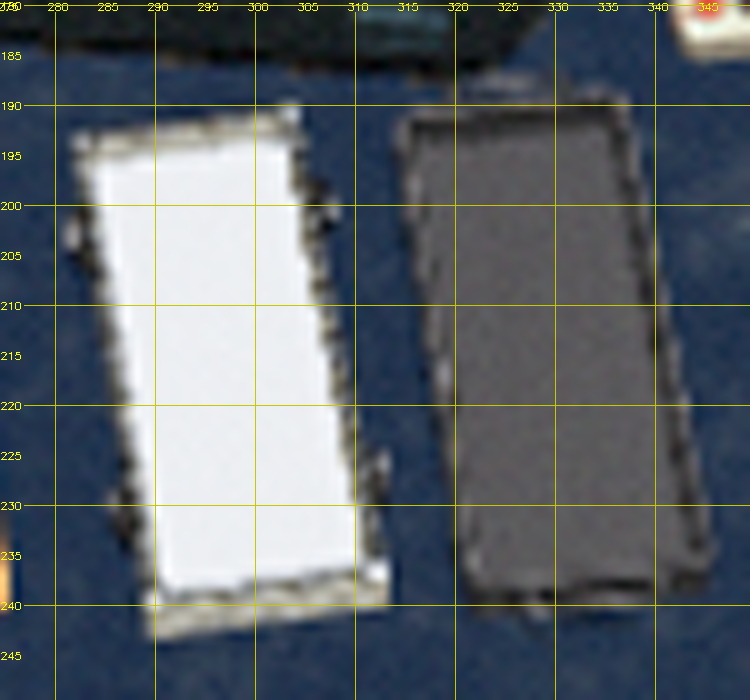

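View pics/s6.png

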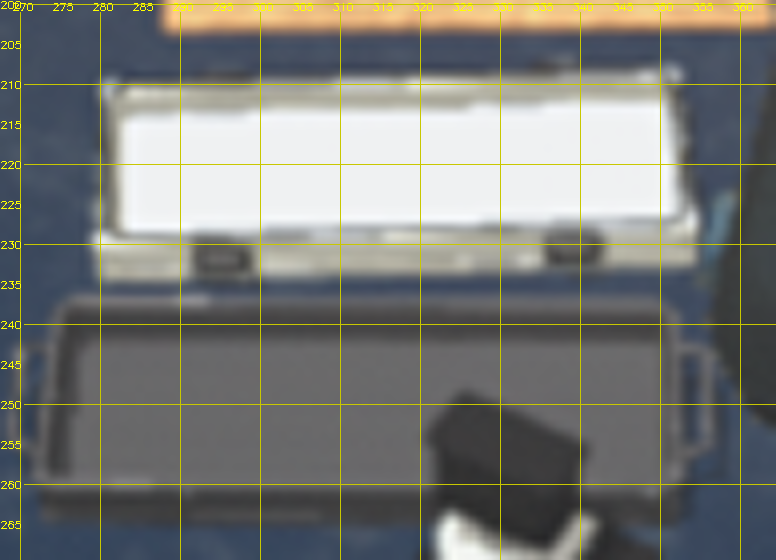

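View pics/s5.png

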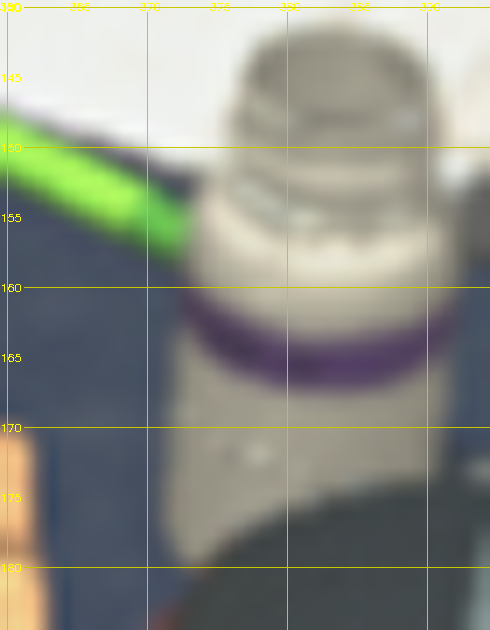

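```bash
cat >> h.py <<'E'
def plan(x,y,z,yyaw):
    """target TCP pos and yaw (deg) of tool y; prints tool-axis shifts after turning first"""
    s=get_state(); w,a,b,c=s['orientation']; from scipy.spatial.transform import Rotation as Ro
    R=Ro.from_quat([a,b,c,w]).as_matrix(); t=np.radians(yyaw)
    Y=np.array([np.cos(t),np.sin(t),0]);Z=np.array([0,0,-1.]);X=np.cross(Y,Z); G=np.c_[X,Y,Z]
    rv=Ro.from_matrix(R.T@G).as_rotvec(degrees=True); d=np.array([x,y,z])-s['tcp_pos']
    print('t',s['clock'],'tcp',s['tcp_pos'].round(4),'yyaw',np.degrees(np.arctan2(R[1,1],R[0,1])).round(2),'F',np.round(s['wrist_force'],2),'gap',round(s['finger_gap'],4))
    print('turn deg',rv.round(2),'shift cm in target axes',(G.T@d*100).round(2),'in present axes',(R.T@d*100).round(2))
E
python3 - <<'E'
from h import *
print(onz('side',(383.5,145),.148),onz('top',(228,157),.148)) 
# boxes inner floor quads
for n,nm,cs,z in [('top','dry',[(284,195.3),(303.5,192.5),(310.5,236.5),(291,239)],.006),('top','tray',[(315.5,193),(336,191.5),(344.5,237),(322,238.8)],.003),('side','dry',[(282.7,214),(350.5,212),(352,227.5),(282,229)],.006),('side','tray',[(276,241.5),(351.5,241)],.003)]:
    P=np.array([onz(n,c,z) for c in cs]); print(n,nm,P[:,:2].round(3).tolist(),P.mean(0).round(4))
plan(.539,-.423,.404,59.5)
E
```

```text
[0.73536356 0.09908933 0.148     ] [0.74065538 0.11938585 0.148     ]
top dry [[0.617, -0.092], [0.619, -0.175], [0.394, -0.173], [0.394, -0.096]] [ 0.5061 -0.1341  0.006 ]
top tray [[0.611, -0.225], [0.606, -0.313], [0.373, -0.306], [0.378, -0.217]] [ 0.492  -0.2651  0.003 ]
side dry [[0.386, -0.092], [0.614, -0.087], [0.615, -0.16], [0.388, -0.162]] [ 0.5009 -0.1252  0.006 ]
side tray [[0.371, -0.214], [0.61, -0.217]] [ 0.4907 -0.2155  0.003 ]
t 0.1 tcp [0.211  0.5347 0.4039] yyaw 68.47 F [-0.84 -0.61 -0.64] gap 0.0855
turn deg [-0.09 -0.01  8.97] shift cm in target axes [-7.687e+01 -6.587e+01 -1.000e-02] in present axes [-65.66 -77.05   0.1 ]
```

>>> carry_out(
  motion=[
    {"jaw": 1, "wz": 9},
    {"tx": -4.2, "ty": -1.4},
    {"tx": -4.2, "ty": -1.4},
    {"tx": -4.2, "ty": -1.4},
    {"tx": -4.2, "ty": -1.4},
    {"tx": -4.2, "ty": -1.4},
    {"tx": -4.2, "ty": -1.4},
    {"tx": -4.2, "ty": -1.4},
    {"tx": -4.2, "ty": -1.4},
    {"tx": -4.2, "ty": -1.4},
    {"tx": -4.2, "ty": -1.4},
  ],
)

```text
invalid input at $.motion[0]: expected keys jaw, tx, ty, tz, wx, wy, wz
```

>>> carry_out(
  motion=[
    {"tx": -2.5, "ty": -3.7},
    {"tx": -2.5, "ty": -3.7},
    {"tx": -2.5, "ty": -3.7},
    {"tx": -2.5, "ty": -3.7},
    {"tx": -2.5, "ty": -3.7},
    {"tx": -2.5, "ty": -3.7},
    {"tx": -2.5, "ty": -3.7},
    {"tx": -2.5, "ty": -3.7},
    {"tx": -2.5, "ty": -3.7},
    {"tx": -2.5, "ty": -3.7},
    {"tx": -2.5, "ty": -3.7},
    {"tx": -2.5, "ty": -3.7},
    {"tx": -2.5, "ty": -3.7},
    {},
  ],
)

```text
invalid input at $.motion[0]: expected keys jaw, tx, ty, tz, wx, wy, wz
```

Run:
```python
from h import *
plan(.539,-.423,.307,59.5)
```

```text
t 0.1 tcp [0.211  0.5347 0.4039] yyaw 68.47 F [-0.84 -0.61 -0.64] gap 0.0855
turn deg [-0.09 -0.01  8.97] shift cm in target axes [-76.87 -65.87   9.69] in present axes [-65.67 -77.04   9.8 ]
```

>>> carry_out(
  motion=[
    {"jaw": 1, "tx": 0, "ty": 0, "tz": 0, "wx": 0, "wy": 0, "wz": 9},
    {"jaw": 1, "tx": -5.2, "ty": -1.8, "tz": 0, "wx": 0, "wy": 0, "wz": 0},
    {"jaw": 1, "tx": -5.2, "ty": -1.8, "tz": 0, "wx": 0, "wy": 0, "wz": 0},
    {"jaw": 1, "tx": -5.2, "ty": -1.8, "tz": 0, "wx": 0, "wy": 0, "wz": 0},
    {"jaw": 1, "tx": -5.2, "ty": -1.8, "tz": 0, "wx": 0, "wy": 0, "wz": 0},
    {"jaw": 1, "tx": -5.2, "ty": -1.8, "tz": 0, "wx": 0, "wy": 0, "wz": 0},
    {"jaw": 1, "tx": -5.2, "ty": -1.8, "tz": 0, "wx": 0, "wy": 0, "wz": 0},
    {"jaw": 1, "tx": -5.2, "ty": -1.8, "tz": 0, "wx": 0, "wy": 0, "wz": 0},
    {"jaw": 1, "tx": -5.2, "ty": -1.8, "tz": 0, "wx": 0, "wy": 0, "wz": 0},
    {"jaw": 1, "tx": -2.5, "ty": -3.7, "tz": 0, "wx": 0, "wy": 0, "wz": 0},
    {"jaw": 1, "tx": -2.5, "ty": -3.7, "tz": 0, "wx": 0, "wy": 0, "wz": 0},
    {"jaw": 1, "tx": -2.5, "ty": -3.7, "tz": 0, "wx": 0, "wy": 0, "wz": 0},
    {"jaw": 1, "tx": -2.5, "ty": -3.7, "tz": 0, "wx": 0, "wy": 0, "wz": 0},
  ],
)

```text
clock: 1.72
tcp_pos: [0.507, 0.0198, 0.4043]
orientation: [-0.0, 0.263, 0.965, 0.0]
wrist_force: [0.1, -0.0, -0.7]
finger_gap: 0.0856
```

Run:
```python
from h import *
plan(.539,-.423,.307,59.5)
```

```text
t 1.725 tcp [0.507  0.0198 0.4043] yyaw 59.47 F [ 0.09 -0.05 -0.68] gap 0.0856
turn deg [-0.01 -0.04 -0.03] shift cm in target axes [-25.23 -36.53   9.73] in present axes [-25.26 -36.51   9.72]
```

>>> carry_out(
  motion=[
    {"jaw": 1, "tx": -2.8, "ty": -4.05, "tz": 0, "wx": 0, "wy": 0, "wz": 0},
    {"jaw": 1, "tx": -2.8, "ty": -4.05, "tz": 0, "wx": 0, "wy": 0, "wz": 0},
    {"jaw": 1, "tx": -2.8, "ty": -4.05, "tz": 0, "wx": 0, "wy": 0, "wz": 0},
    {"jaw": 1, "tx": -2.8, "ty": -4.05, "tz": 0, "wx": 0, "wy": 0, "wz": 0},
    {"jaw": 1, "tx": -2.8, "ty": -4.05, "tz": 0, "wx": 0, "wy": 0, "wz": 0},
    {"jaw": 1, "tx": -2.8, "ty": -4.05, "tz": 0, "wx": 0, "wy": 0, "wz": 0},
    {"jaw": 1, "tx": -2.8, "ty": -4.05, "tz": 0, "wx": 0, "wy": 0, "wz": 0},
    {"jaw": 1, "tx": -2.8, "ty": -4.05, "tz": 0, "wx": 0, "wy": 0, "wz": 0},
    {"jaw": 1, "tx": -2.8, "ty": -4.1, "tz": 2.5, "wx": 0, "wy": 0, "wz": 0},
    {"jaw": 1, "tx": 0, "ty": 0, "tz": 2.4, "wx": 0, "wy": 0, "wz": 0},
    {"jaw": 1, "tx": 0, "ty": 0, "tz": 0, "wx": 0, "wy": 0, "wz": 0},
  ],
)

```text
clock: 3.1
tcp_pos: [0.538, -0.4213, 0.3522]
orientation: [-0.003, 0.264, 0.965, 0.002]
wrist_force: [0.3, 0.9, -0.3]
finger_gap: 0.0854
```

Run:
```python
from h import *
plan(.539,-.423,.307,59.5)
snap('side','s10'); snap('top','t10')
from zz import z
z('pics/s10_raw.png',300,225,365,300,9,'s10z.png'); z('pics/t10_raw.png',335,140,400,215,9,'t10z.png')
```

```text
t 3.1 tcp [ 0.538  -0.4213  0.3522] yyaw 59.41 F [ 0.28  0.87 -0.29] gap 0.0854
turn deg [ 0.1  -0.36 -0.09] shift cm in target axes [-0.18 -0.09  4.52] in present axes [-0.21 -0.1   4.52]
```

View pics/s10z.png

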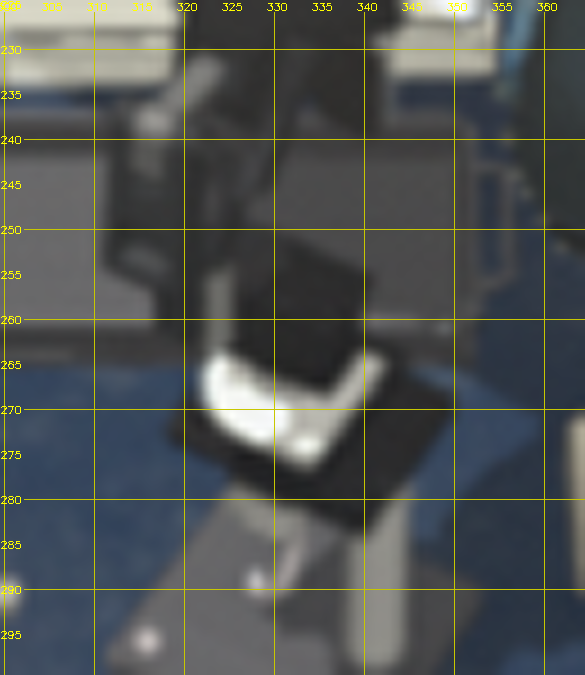

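View pics/t10z.png

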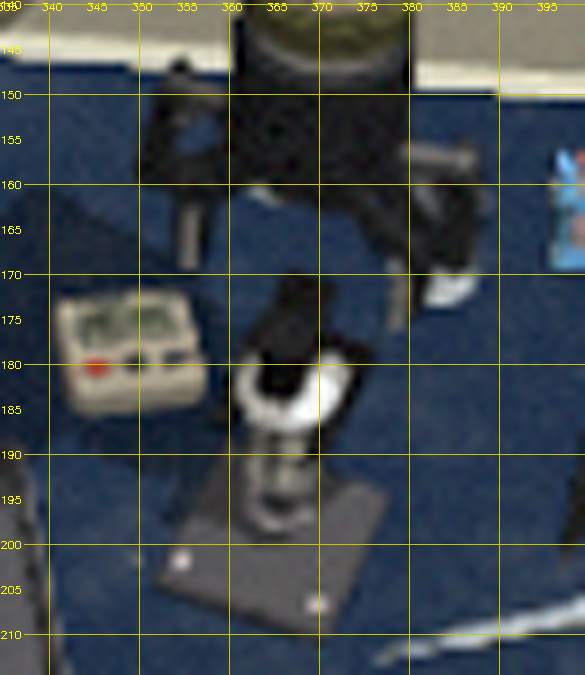

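>>> carry_out(
  motion=[
    {"jaw": 1, "tx": -0.2, "ty": -0.1, "tz": 1.5, "wx": 0, "wy": 0, "wz": 0},
    {"jaw": 1, "tx": 0, "ty": 0, "tz": 1.5, "wx": 0, "wy": 0, "wz": 0},
    {"jaw": 1, "tx": 0, "ty": 0, "tz": 1.5, "wx": 0, "wy": 0, "wz": 0},
    {"jaw": 1, "tx": 0, "ty": 0, "tz": 0, "wx": 0, "wy": 0, "wz": 0},
    {"jaw": 1, "tx": 0, "ty": 0, "tz": 0, "wx": 0, "wy": 0, "wz": 0},
  ],
)

```text
clock: 3.82
tcp_pos: [0.5401, -0.423, 0.3107]
orientation: [0.0, 0.263, 0.965, 0.0]
wrist_force: [-0.2, -0.7, 0.7]
finger_gap: 0.0853
```

>>> carry_out(
  motion=[
    {"jaw": -0.2, "tx": 0, "ty": 0, "tz": 0, "wx": 0, "wy": 0, "wz": 0},
    {"jaw": -0.4, "tx": 0, "ty": 0, "tz": 0, "wx": 0, "wy": 0, "wz": 0},
    {"jaw": -0.6, "tx": 0, "ty": 0, "tz": 0, "wx": 0, "wy": 0, "wz": 0},
    {"jaw": -1, "tx": 0, "ty": 0, "tz": 0, "wx": 0, "wy": 0, "wz": 0},
    {"jaw": -1, "tx": 0, "ty": 0, "tz": 0, "wx": 0, "wy": 0, "wz": 0},
    {"jaw": -1, "tx": 0, "ty": 0, "tz": 0, "wx": 0, "wy": 0, "wz": 0},
  ],
  force=30,
)

```text
clock: 4.58
tcp_pos: [0.5401, -0.423, 0.311]
orientation: [0.0, 0.263, 0.965, -0.0]
wrist_force: [-0.6, 1.1, 2.5]
finger_gap: 0.0253
```

Run:
```python
from h import *
plan(.539,-.423,.307,59.5); print(get_state()['ft_torque'])
snap('side','s11'); snap('top','t11')
from zz import z
z('pics/s11_raw.png',300,235,365,300,9,'s11z.png')
```

```text
t 4.575 tcp [ 0.5401 -0.423   0.311 ] yyaw 59.47 F [-0.58  1.07  2.51] gap 0.0253
turn deg [ 0.    0.03 -0.03] shift cm in target axes [ 0.09 -0.05  0.4 ] in present axes [ 0.1  -0.05  0.4 ]
[ 0.07080155 -0.00432011 -0.00117637]
```

View pics/s11z.png

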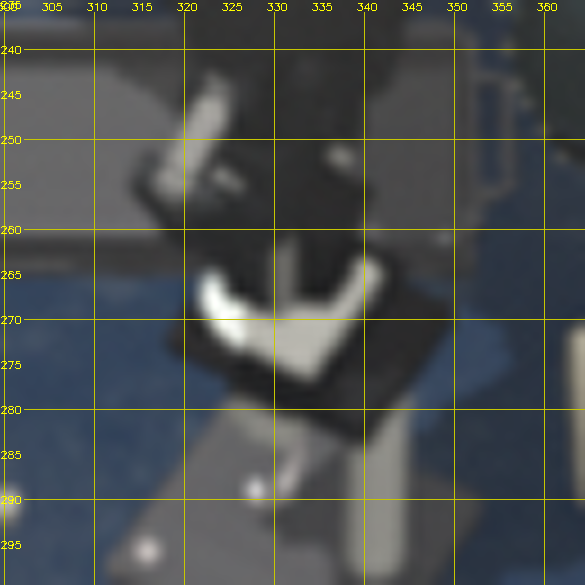

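>>> carry_out(
  motion=[
    {"jaw": 0, "tx": 0, "ty": 0, "tz": 0, "wx": 0, "wy": 0, "wz": 0},
    {"jaw": 0, "tx": 0, "ty": 0, "tz": 0, "wx": 0, "wy": 0, "wz": 0},
    {"jaw": 0, "tx": 0, "ty": 0, "tz": 0.5, "wx": 0, "wy": 0, "wz": 0},
    {"jaw": -1, "tx": 0, "ty": 0, "tz": 0, "wx": 0, "wy": 0, "wz": 0},
    {"jaw": -1, "tx": 0, "ty": 0, "tz": 0, "wx": 0, "wy": 0, "wz": 0},
    {"jaw": -1, "tx": 0, "ty": 0, "tz": 0, "wx": 0, "wy": 0, "wz": 0},
    {"jaw": -1, "tx": 0, "ty": 0, "tz": 0, "wx": 0, "wy": 0, "wz": 0},
  ],
  force=30,
)

```text
clock: 5.55
tcp_pos: [0.54, -0.423, 0.3055]
orientation: [-0.0, 0.263, 0.965, 0.0]
wrist_force: [1.4, -0.8, -0.5]
finger_gap: 0.0223
```

Run:
```python
from h import *
plan(.539,-.423,.307,59.5); print(get_state()['ft_torque'])
```

```text
t 5.55 tcp [ 0.54   -0.423   0.3055] yyaw 59.47 F [ 1.38 -0.84 -0.55] gap 0.0223
turn deg [ 0.01 -0.02 -0.03] shift cm in target axes [ 0.09 -0.05 -0.15] in present axes [ 0.09 -0.05 -0.15]
[ 0.04443757  0.00236122 -0.00447997]
```

>>> carry_out(
  motion=[
    {"jaw": -1, "tx": 0, "ty": 0, "tz": 0, "wx": 0, "wy": 0, "wz": 0},
    {"jaw": -1, "tx": 0, "ty": 0, "tz": -0.5, "wx": 0, "wy": 0, "wz": 0},
    {"jaw": -1, "tx": 0, "ty": 0, "tz": -0.5, "wx": 0, "wy": 0, "wz": 0},
    {"jaw": -1, "tx": 0, "ty": 0, "tz": -0.5, "wx": 0, "wy": 0, "wz": 0},
    {"jaw": -1, "tx": 0, "ty": 0, "tz": 0, "wx": 0, "wy": 0, "wz": 0},
    {"jaw": -1, "tx": 1, "ty": 0, "tz": 0, "wx": 0, "wy": 0, "wz": 0},
    {"jaw": -1, "tx": 1, "ty": 0, "tz": 0, "wx": 0, "wy": 0, "wz": 0},
    {"jaw": -1, "tx": 1.5, "ty": 0, "tz": 0, "wx": 0, "wy": 0, "wz": 0},
    {"jaw": -1, "tx": 1.5, "ty": 0, "tz": 0, "wx": 0, "wy": 0, "wz": 0},
    {"jaw": -1, "tx": 2, "ty": 0, "tz": 0, "wx": 0, "wy": 0, "wz": 0},
    {"jaw": -1, "tx": 2, "ty": 0, "tz": 0, "wx": 0, "wy": 0, "wz": 0},
    {"jaw": -1, "tx": 1, "ty": 0, "tz": -2, "wx": 0, "wy": 0, "wz": 0},
    {"jaw": -1, "tx": 0, "ty": 0, "tz": -3, "wx": 0, "wy": 0, "wz": 0},
    {"jaw": -1, "tx": 0, "ty": 0, "tz": -3, "wx": 0, "wy": 0, "wz": 0},
    {"jaw": -1, "tx": 0, "ty": 0, "tz": -2, "wx": 0, "wy": 0, "wz": 0},
    {"jaw": -1, "tx": 0, "ty": 0, "tz": 0, "wx": 0, "wy": 0, "wz": 0},
    {"jaw": -1, "tx": 0, "ty": 0, "tz": 0, "wx": 0, "wy": 0, "wz": 0},
  ],
  force=60,
)

```text
clock: 7.68
tcp_pos: [0.4537, -0.3721, 0.4205]
orientation: [-0.0, 0.263, 0.965, 0.0]
wrist_force: [-0.9, 0.1, -2.2]
finger_gap: 0.0215
```

Run:
```python
from h import *
plan(.539,-.423,.307,105); print(get_state()['ft_torque'])
snap('side','s12'); snap('top','t12')
from zz import z
z('pics/s12_raw.png',275,205,375,305,6,'s12z.png');z('pics/t12_raw.png',325,150,395,230,7,'t12z.png')
```

```text
t 7.675 tcp [ 0.4537 -0.3721  0.4205] yyaw 59.47 F [-0.85  0.14 -2.23] gap 0.0215
turn deg [ 1.000e-02 -0.000e+00 -4.553e+01] shift cm in target axes [-6.92 -7.12 11.35] in present axes [-9.93 -0.06 11.35]
[-0.04853732 -0.00479321 -0.06922285]
```

View pics/s12z.png

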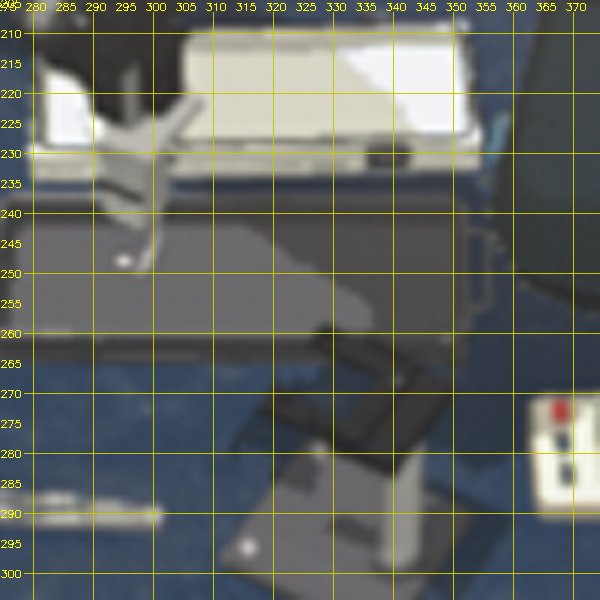

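View pics/t12z.png

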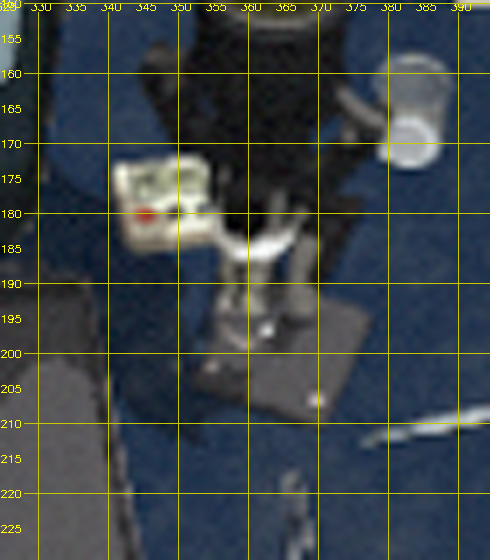

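```bash
cat >> h.py <<'E'
def hook(L=0):
    s=get_state(); w,a,b,c=s['orientation']; from scipy.spatial.transform import Rotation as Ro
    R=Ro.from_quat([a,b,c,w]).as_matrix(); p=s['tcp_pos']
    bed=p+R@[0,0,.2805+L]; tip=p+R@[0,-.013,.2805-.019+L]; sh=p+R@[0,.012,.2805-.03+L]
    return np.array([bed,tip,sh])
E
python3 - <<'E'
from h import *
H=hook(); print(H.round(4)); print(proj('side',H).round(1),proj('top',H).round(1))
print([np.round(get_state()['wrist_force'][2],2) for _ in range(2)])
E
```

```text
[[ 0.4533 -0.3716  0.1392]
 [ 0.4468 -0.3829  0.1581]
 [ 0.4595 -0.3613  0.1692]]
[[298.9 249.6]
 [296.  248.1]
 [300.8 239.2]] [[358.8 197.8]
 [362.3 195.7]
 [356.3 192. ]]
[np.float64(-2.2), np.float64(-2.2)]
```

>>> carry_out(
  motion=[
    {"jaw": -1, "tx": 0, "ty": 0, "tz": 0, "wx": 0, "wy": 0, "wz": -9.1},
    {"jaw": -1, "tx": 0, "ty": 0, "tz": 0, "wx": 0, "wy": 0, "wz": -9.1},
    {"jaw": -1, "tx": 0, "ty": 0, "tz": 0, "wx": 0, "wy": 0, "wz": -9.1},
    {"jaw": -1, "tx": 0, "ty": 0, "tz": 0, "wx": 0, "wy": 0, "wz": -9.1},
    {"jaw": -1, "tx": 0, "ty": 0, "tz": 0, "wx": 0, "wy": 0, "wz": -9.1},
    {"jaw": -1, "tx": 0, "ty": 0, "tz": 0, "wx": 0, "wy": 0, "wz": 0},
  ],
)

```text
clock: 8.52
tcp_pos: [0.4538, -0.3721, 0.4196]
orientation: [-0.001, -0.129, 0.992, 0.001]
wrist_force: [-0.7, -0.5, -1.2]
finger_gap: 0.0218
```

Run:
```python
from h import *
plan(.5247,.0345,.4205,105)
```

```text
t 8.525 tcp [ 0.4538 -0.3721  0.4196] yyaw 104.87 F [-0.69 -0.5  -1.22] gap 0.0218
turn deg [ 0.1  -0.05 -0.13] shift cm in target axes [-17.37  37.44  -0.09] in present axes [-1.729e+01  3.748e+01 -3.000e-02]
```

>>> carry_out(
  motion=[
    {"jaw": -1, "tx": -1.74, "ty": 3.74, "tz": 0, "wx": 0, "wy": 0, "wz": 0},
    {"jaw": -1, "tx": -1.74, "ty": 3.74, "tz": 0, "wx": 0, "wy": 0, "wz": 0},
    {"jaw": -1, "tx": -1.74, "ty": 3.74, "tz": 0, "wx": 0, "wy": 0, "wz": 0},
    {"jaw": -1, "tx": -1.74, "ty": 3.74, "tz": 0, "wx": 0, "wy": 0, "wz": 0},
    {"jaw": -1, "tx": -1.74, "ty": 3.74, "tz": 0, "wx": 0, "wy": 0, "wz": 0},
    {"jaw": -1, "tx": -1.74, "ty": 3.74, "tz": 0, "wx": 0, "wy": 0, "wz": 0},
    {"jaw": -1, "tx": -1.74, "ty": 3.74, "tz": 0, "wx": 0, "wy": 0, "wz": 0},
    {"jaw": -1, "tx": -1.74, "ty": 3.74, "tz": 0, "wx": 0, "wy": 0, "wz": 0},
    {"jaw": -1, "tx": -1.74, "ty": 3.74, "tz": 0, "wx": 0, "wy": 0, "wz": 0},
    {"jaw": -1, "tx": -1.74, "ty": 3.74, "tz": 0, "wx": 0, "wy": 0, "wz": 0},
    {"jaw": -1, "tx": 0, "ty": 0, "tz": 2, "wx": 0, "wy": 0, "wz": 0},
    {"jaw": -1, "tx": 0, "ty": 0, "tz": 0, "wx": 0, "wy": 0, "wz": 0},
    {"jaw": -1, "tx": 0, "ty": 0, "tz": 0, "wx": 0, "wy": 0, "wz": 0},
  ],
)

```text
clock: 10.15
tcp_pos: [0.5253, 0.0337, 0.4009]
orientation: [-0.0, -0.129, 0.992, 0.0]
wrist_force: [0.8, -0.8, -1.5]
finger_gap: 0.0216
```

Run:
```python
from h import *
plan(.5247,.0345,.3365,105)
H=hook(); print(H.round(4)); print(proj('side',H).round(1),proj('top',H).round(1))
snap('side','s13'); snap('top','t13')
from zz import z
z('pics/s13_raw.png',286,140,376,210,8,'s13z.png');z('pics/t13_raw.png',220,160,290,250,6,'t13z.png')
```

```text
t 10.15 tcp [0.5253 0.0337 0.4009] yyaw 104.86 F [ 0.75 -0.78 -1.48] gap 0.0216
turn deg [ 0.01 -0.02 -0.14] shift cm in target axes [0.04 0.1  6.44] in present axes [0.04 0.09 6.44]
[[0.5252 0.0337 0.1204]
 [0.5286 0.0211 0.1394]
 [0.5222 0.0453 0.1504]]
[[323.3 163.5]
 [324.4 161.2]
 [322.3 154.3]] [[252.7 199.2]
 [255.3 195.1]
 [248.9 195.3]]
```

View pics/s13z.png

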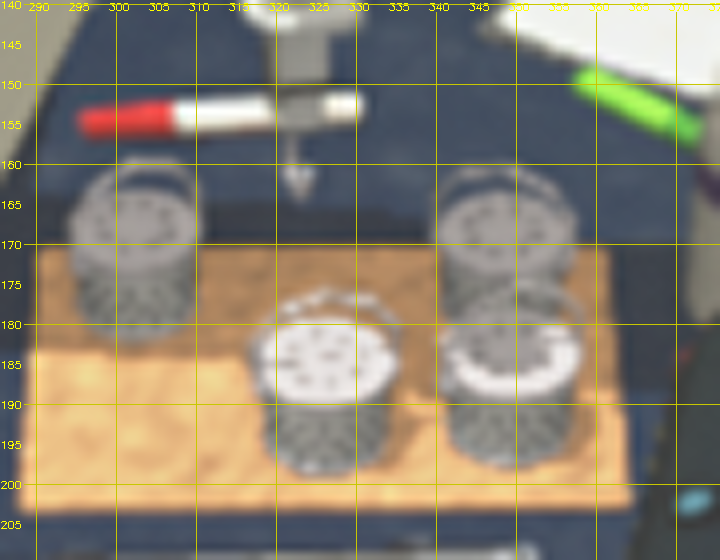

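View pics/t13z.png

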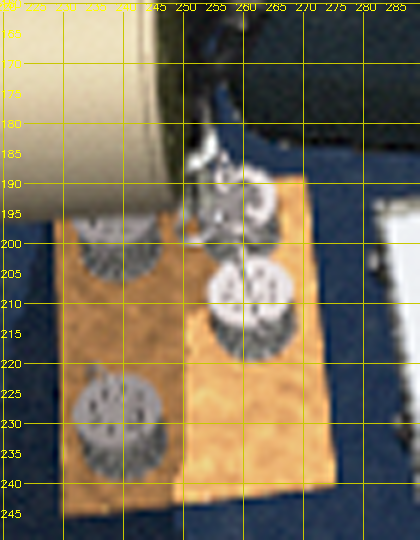

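>>> carry_out(
  motion=[
    {"jaw": -1, "tx": 0, "ty": 0.1, "tz": 1.6, "wx": 0, "wy": 0, "wz": 0},
    {"jaw": -1, "tx": 0, "ty": 0, "tz": 1.6, "wx": 0, "wy": 0, "wz": 0},
    {"jaw": -1, "tx": 0, "ty": 0, "tz": 1.6, "wx": 0, "wy": 0, "wz": 0},
    {"jaw": -1, "tx": 0, "ty": 0, "tz": 1.6, "wx": 0, "wy": 0, "wz": 0},
    {"jaw": -1, "tx": 0, "ty": 0, "tz": 0, "wx": 0, "wy": 0, "wz": 0},
    {"jaw": -1, "tx": 0, "ty": 0, "tz": 0, "wx": 0, "wy": 0, "wz": 0},
  ],
)

```text
clock: 11.0
tcp_pos: [0.5255, 0.0346, 0.3376]
orientation: [0.001, -0.13, 0.992, -0.0]
wrist_force: [-0.1, 0.2, -1.6]
finger_gap: 0.0217
```

Run:
```python
from h import *
plan(.5325,.0055,.3365,105)
H=hook(); print(H.round(4)); print(proj('side',H).round(1),proj('top',H).round(1))
snap('side','s14')
from zz import z
z('pics/s14_raw.png',300,150,350,205,11,'s14z.png')
```

```text
t 11.0 tcp [0.5255 0.0346 0.3376] yyaw 104.92 F [-0.1   0.2  -1.59] gap 0.0217
turn deg [-0.02  0.07 -0.08] shift cm in target axes [ 0.07 -2.99  0.11] in present axes [ 0.07 -2.99  0.11]
[[0.5258 0.0346 0.0571]
 [0.5291 0.022  0.0761]
 [0.5227 0.0462 0.0871]]
[[323.6 177.7]
 [324.6 175.8]
 [322.6 168.9]] [[254.2 208.8]
 [256.8 204.9]
 [250.5 205.2]]
```

View pics/s14z.png

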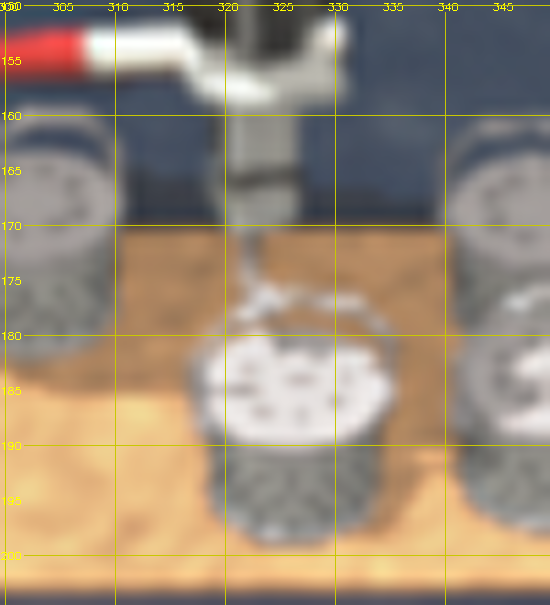

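>>> carry_out(
  motion=[
    {"jaw": -1, "tx": 0.05, "ty": -0.6, "tz": 0.05, "wx": 0, "wy": 0, "wz": 0},
    {"jaw": -1, "tx": 0, "ty": -0.6, "tz": 0, "wx": 0, "wy": 0, "wz": 0},
    {"jaw": -1, "tx": 0, "ty": -0.6, "tz": 0, "wx": 0, "wy": 0, "wz": 0},
    {"jaw": -1, "tx": 0, "ty": -0.6, "tz": 0, "wx": 0, "wy": 0, "wz": 0},
    {"jaw": -1, "tx": 0, "ty": -0.6, "tz": 0, "wx": 0, "wy": 0, "wz": 0},
    {"jaw": -1, "tx": 0, "ty": 0, "tz": 0, "wx": 0, "wy": 0, "wz": 0},
    {"jaw": -1, "tx": 0, "ty": 0, "tz": 0, "wx": 0, "wy": 0, "wz": 0},
  ],
)

```text
clock: 11.92
tcp_pos: [0.5323, 0.006, 0.3362]
orientation: [-0.0, -0.13, 0.991, 0.0]
wrist_force: [-0.1, -0.1, -0.2]
finger_gap: 0.0219
```

Run:
```python
from h import *
plan(.5325,.0055,.3365,105)
H=hook(); print(H.round(4)); print(proj('side',H).round(1),proj('top',H).round(1))
snap('side','s15')
from zz import z
z('pics/s15_raw.png',300,150,350,205,11,'s15z.png')
```

```text
t 11.925 tcp [0.5323 0.006  0.3362] yyaw 104.97 F [-0.13 -0.1  -0.16] gap 0.0219
turn deg [ 0.02 -0.   -0.03] shift cm in target axes [-0.   -0.05 -0.03] in present axes [-0.   -0.05 -0.03]
[[ 0.5323  0.0061  0.0557]
 [ 0.5357 -0.0065  0.0747]
 [ 0.5292  0.0176  0.0857]]
[[325.6 183.3]
 [326.6 181.4]
 [324.6 174.4]] [[261.2 206.9]
 [263.8 203. ]
 [257.7 203.3]]
```

View pics/s15z.png

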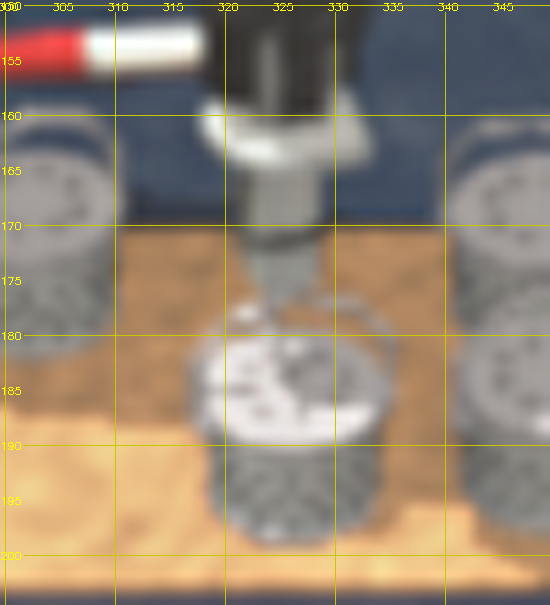

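>>> carry_out(
  motion=[
    {"jaw": -1, "tx": 0, "ty": 0, "tz": -0.8, "wx": 0, "wy": 0, "wz": 0},
    {"jaw": -1, "tx": 0, "ty": 0, "tz": -0.8, "wx": 0, "wy": 0, "wz": 0},
    {"jaw": -1, "tx": 0, "ty": 0, "tz": -0.8, "wx": 0, "wy": 0, "wz": 0},
    {"jaw": -1, "tx": 0, "ty": 0, "tz": -0.8, "wx": 0, "wy": 0, "wz": 0},
    {"jaw": -1, "tx": 0, "ty": 0, "tz": -0.8, "wx": 0, "wy": 0, "wz": 0},
    {"jaw": -1, "tx": 0, "ty": 0, "tz": -0.8, "wx": 0, "wy": 0, "wz": 0},
    {"jaw": -1, "tx": 0, "ty": 0, "tz": -0.8, "wx": 0, "wy": 0, "wz": 0},
    {"jaw": -1, "tx": 0, "ty": 0, "tz": -0.8, "wx": 0, "wy": 0, "wz": 0},
    {"jaw": -1, "tx": 0, "ty": 0, "tz": -0.8, "wx": 0, "wy": 0, "wz": 0},
    {"jaw": -1, "tx": 0, "ty": 0, "tz": -0.8, "wx": 0, "wy": 0, "wz": 0},
    {"jaw": -1, "tx": 0, "ty": 0, "tz": 0, "wx": 0, "wy": 0, "wz": 0},
    {"jaw": -1, "tx": 0, "ty": 0, "tz": 0, "wx": 0, "wy": 0, "wz": 0},
    {"jaw": -1, "tx": 0, "ty": 0, "tz": 0, "wx": 0, "wy": 0, "wz": 0},
    {"jaw": -1, "tx": 0, "ty": 0, "tz": 0, "wx": 0, "wy": 0, "wz": 0},
    {"jaw": -1, "tx": 0, "ty": 0, "tz": 0, "wx": 0, "wy": 0, "wz": 0},
    {"jaw": -1, "tx": 0, "ty": 0, "tz": 0, "wx": 0, "wy": 0, "wz": 0},
    {"jaw": -1, "tx": 0, "ty": 0, "tz": 0, "wx": 0, "wy": 0, "wz": 0},
  ],
)

```text
clock: 14.1
tcp_pos: [0.5324, 0.0059, 0.4162]
orientation: [0.0, -0.13, 0.991, 0.0]
wrist_force: [0.7, -0.1, -6.8]
finger_gap: 0.0218
```

```bash
cat >> h.py <<'E'
def weigh(n=6,nm='w'):
    F=[get_state()['wrist_force'][2]]
    for i in range(n):
        snap('side',nm); F.append(get_state()['wrist_force'][2])
    print('Fz mean',np.mean(F).round(2),np.round(F,2))
E
python3 - <<'E'
from h import *
plan(.5325,.0055,.4162,105)
weigh(6,'s16'); snap('top','t16')
for L in (0,.0195,.03): 
    H=hook(L); print(L,proj('side',H).round(1).tolist())
from zz import z
z('pics/s16_raw.png',295,130,355,205,9,'s16z.png')
E
```

```text
t 14.1 tcp [0.5324 0.0059 0.4162] yyaw 104.97 F [ 0.66 -0.11 -6.83] gap 0.0218
turn deg [ 0.01  0.   -0.03] shift cm in target axes [-0.   -0.04 -0.  ] in present axes [-0.   -0.04 -0.  ]
Fz mean -5.32 [-6.83 -5.   -4.44 -5.03 -5.35 -5.29 -5.31]
0 [[325.6, 164.9], [326.7, 162.6], [324.6, 155.6]]
0.0195 [[325.6, 169.5], [326.7, 167.3], [324.6, 160.3]]
0.03 [[325.6, 171.9], [326.7, 169.8], [324.6, 162.8]]
```

View pics/s16z.png

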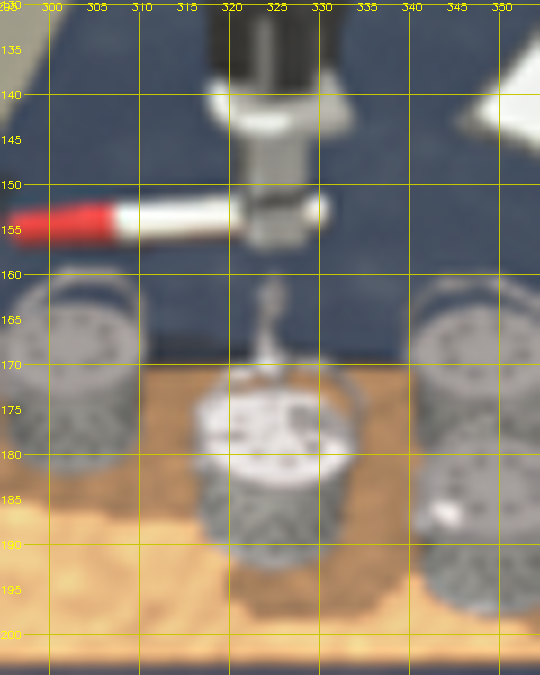

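```bash
cat >> h.py <<'E'
def lidcheck(raw):
    "lid centre rows for dry(250 g) / wet(380 g) against the mask centroid"
    b=hook(0)[0]
    P=[[b[0],b[1],b[2]-e+.0045-.035] for e in (.018,.0212,.0235,.0275,.032)]
    print('pred lid px for 230,270,300,350,408 g',proj('side',P).round(1).tolist())
    im=cv2.imread(raw); hsv=cv2.cvtColor(im,cv2.COLOR_BGR2HSV); c=proj('side',P)[2].astype(int)
    m=((hsv[...,1]<45)&(hsv[...,2]>140)).astype(np.uint8); q=np.zeros_like(m); s=np.s_[c[1]-11:c[1]+14,c[0]-14:c[0]+15]; q[s]=m[s]
    ys,xs=np.nonzero(q); print('mask box',xs.min(),xs.max(),ys.min(),ys.max(),'centroid',xs.mean().round(1),ys.mean().round(1))
E
python3 - <<'E'
from h import *
lidcheck('pics/s16_raw.png')
E
```

```text
pred lid px for 230,270,300,350,408 g [[325.6, 176.2], [325.6, 176.9], [325.6, 177.5], [325.6, 178.4], [325.6, 179.4]]
mask box 317 334 167 190 centroid 324.3 179.2
```

>>> carry_out(
  motion=[
    {"jaw": -1, "tx": 0, "ty": 0, "tz": -1, "wx": 0, "wy": 0, "wz": 0},
    {"jaw": -1, "tx": 0, "ty": 0, "tz": -1, "wx": 0, "wy": 0, "wz": 0},
    {"jaw": -1, "tx": 0.1, "ty": -0.6, "tz": 0, "wx": 0, "wy": 0, "wz": 0},
    {"jaw": -1, "tx": 0.2, "ty": -1.2, "tz": 0, "wx": 0, "wy": 0, "wz": 0},
    {"jaw": -1, "tx": 0.3, "ty": -1.8, "tz": 0, "wx": 0, "wy": 0, "wz": 0},
    {"jaw": -1, "tx": 0.3, "ty": -2, "tz": 0, "wx": 0, "wy": 0, "wz": 0},
    {"jaw": -1, "tx": 0.3, "ty": -2, "tz": 0, "wx": 0, "wy": 0, "wz": 0},
    {"jaw": -1, "tx": 0.3, "ty": -2, "tz": 0, "wx": 0, "wy": 0, "wz": 0},
    {"jaw": -1, "tx": 0.3, "ty": -2, "tz": 0, "wx": 0, "wy": 0, "wz": 0},
    {"jaw": -1, "tx": 0.3, "ty": -2, "tz": 0, "wx": 0, "wy": 0, "wz": 0},
    {"jaw": -1, "tx": 0.3, "ty": -2, "tz": 0, "wx": 0, "wy": 0, "wz": 0},
    {"jaw": -1, "tx": 0.3, "ty": -2, "tz": 0, "wx": 0, "wy": 0, "wz": 0},
    {"jaw": -1, "tx": 0.3, "ty": -2, "tz": 0, "wx": 0, "wy": 0, "wz": 0},
    {"jaw": -1, "tx": 0.3, "ty": -2, "tz": 0, "wx": 0, "wy": 0, "wz": 0},
    {"jaw": -1, "tx": 0.3, "ty": -2, "tz": 0, "wx": 0, "wy": 0, "wz": 0},
    {"jaw": -1, "tx": 0.2, "ty": -1.8, "tz": 0, "wx": 0, "wy": 0, "wz": 0},
    {"jaw": -1, "tx": 0.1, "ty": -1.2, "tz": 0, "wx": 0, "wy": 0, "wz": 0},
    {"jaw": -1, "tx": 0, "ty": -0.7, "tz": 0, "wx": 0, "wy": 0, "wz": 0},
    {"jaw": -1, "tx": 0, "ty": 0, "tz": 0, "wx": 0, "wy": 0, "wz": 0},
    {"jaw": -1, "tx": 0, "ty": 0, "tz": 0, "wx": 0, "wy": 0, "wz": 0},
  ],
)

```text
clock: 16.95
tcp_pos: [0.5652, -0.2674, 0.4362]
orientation: [-0.0, -0.131, 0.991, 0.0]
wrist_force: [0.6, -0.4, -5.6]
finger_gap: 0.0219
```

>>> carry_out(
  motion=[
    {"jaw": -1, "tx": 0, "ty": 0, "tz": 0, "wx": 0, "wy": 0, "wz": 0},
    {"jaw": -1, "tx": 0, "ty": 0, "tz": 0, "wx": 0, "wy": 0, "wz": 0},
    {"jaw": -1, "tx": 0, "ty": 0, "tz": 0, "wx": 0, "wy": 0, "wz": 0},
    {"jaw": -1, "tx": 0, "ty": 0, "tz": 0, "wx": 0, "wy": 0, "wz": 0},
    {"jaw": -1, "tx": 0, "ty": 0, "tz": 0, "wx": 0, "wy": 0, "wz": 0},
    {"jaw": -1, "tx": 0, "ty": 0, "tz": 0, "wx": 0, "wy": 0, "wz": 0},
  ],
)

```text
clock: 17.7
tcp_pos: [0.5652, -0.268, 0.4362]
orientation: [0.0, -0.13, 0.991, 0.0]
wrist_force: [-0.2, -0.9, -5.7]
finger_gap: 0.0214
```

Run:
```python
from h import *
plan(.565,-.268,.4362,105)
weigh(5,'s17'); lidcheck('pics/s17_raw.png'); snap('top','t17')
from zz import z
z('pics/s17_raw.png',265,150,375,270,6,'s17z.png');z('pics/t17_raw.png',280,160,380,250,6,'t17z.png')
```

```text
t 17.7 tcp [ 0.5652 -0.268   0.4362] yyaw 104.97 F [-0.16 -0.88 -5.65] gap 0.0214
turn deg [ 0.    0.   -0.03] shift cm in target axes [ 0.02  0.   -0.  ] in present axes [ 0.02  0.   -0.  ]
Fz mean -4.92 [-5.65 -5.42 -5.05 -4.07 -4.37 -4.94]
pred lid px for 230,270,300,350,408 g [[338.5, 229.8], [338.5, 230.6], [338.5, 231.2], [338.4, 232.1], [338.4, 233.2]]
mask box 324 352 220 244 centroid 337.5 229.2
```

View pics/s17z.png

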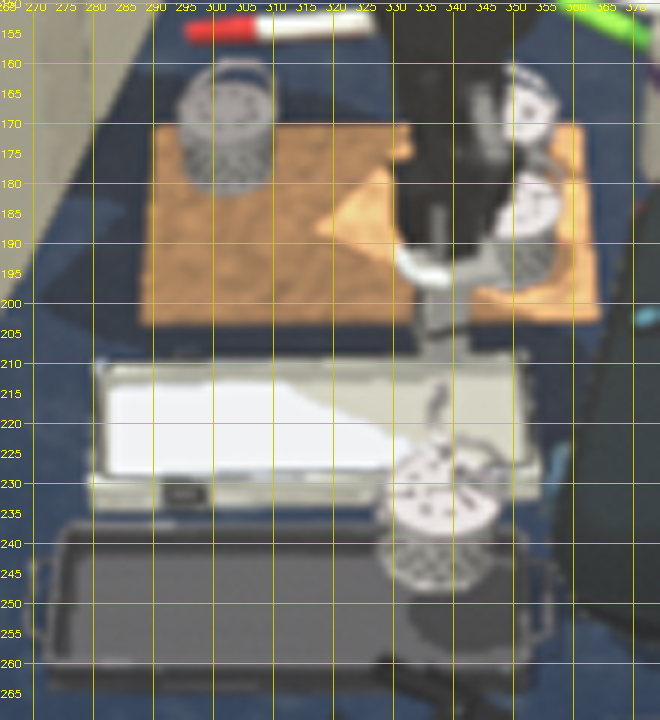

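View pics/t17z.png

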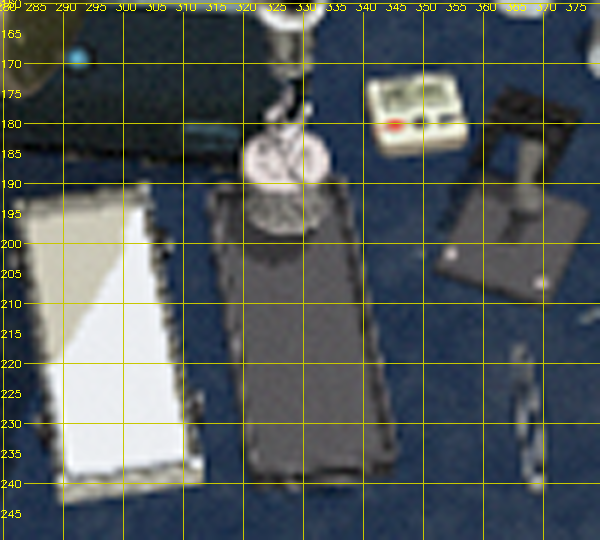

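```bash
cat >> h.py <<'E'
def base(row,wt_tcp=None):
    b=hook(0)[0]
    for g in (230,270,300,350,410):
        e=g*7.85e-5; z=b[2]-e+.0045-.08
        t=np.linspace(0,2*np.pi,73); P=np.c_[b[0]+.029*np.cos(t),b[1]+.029*np.sin(t),0*t+z]; L=P+[0,0,.045]
        print(g,'base bottom row',proj('side',P)[:,1].max().round(1),'lid rows',proj('side',L)[:,1].min().round(1),proj('side',L)[:,1].max().round(1),'top: lid rows',proj('top',L)[:,1].min().round(1),proj('top',L)[:,1].max().round(1),'base',proj('top',P)[:,1].max().round(1))
E
python3 - <<'E'
from h import *
base(0)
t=np.linspace(0,6.3,73);P=np.c_[.5325+.029*np.cos(t),.0055+.029*np.sin(t),0*t+.004]; print('mat C',proj('side',P)[:,1].max(),[f(proj('side',P+[0,0,.045])[:,1]) for f in (np.min,np.max)])
from zz import z
z('pics/s17_raw.png',322,216,356,252,16,'s18z.png');z('pics/t17_raw.png',312,172,345,205,16,'t18z.png')
E
```

```text
230 base bottom row 247.6 lid rows 222.9 237.1 top: lid rows 178.8 189.9 base 196.9
270 base bottom row 248.3 lid rows 223.6 237.8 top: lid rows 179.3 190.4 base 197.4
300 base bottom row 248.8 lid rows 224.2 238.4 top: lid rows 179.7 190.8 base 197.7
350 base bottom row 249.7 lid rows 225.1 239.3 top: lid rows 180.3 191.4 base 198.3
410 base bottom row 250.8 lid rows 226.2 240.4 top: lid rows 181.0 192.1 base 199.1
mat C 200.18737444624793 [np.float64(179.53578478384313), np.float64(190.37554818680073)]
```

View pics/s18z.png

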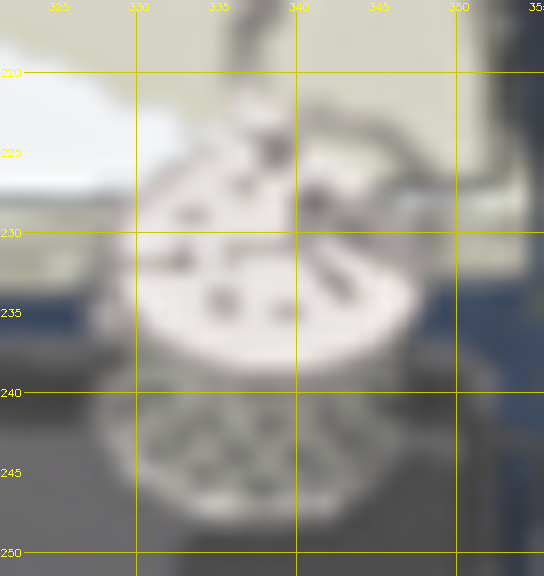

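View pics/t18z.png

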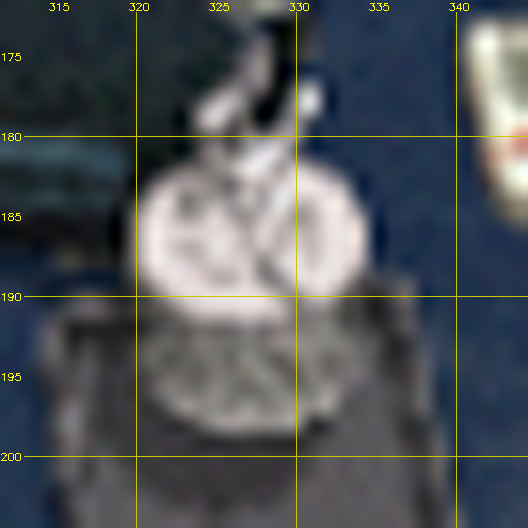

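>>> carry_out(
  motion=[
    {"jaw": -1, "tx": 0, "ty": 0, "tz": 0.8, "wx": 0, "wy": 0, "wz": 0},
    {"jaw": -1, "tx": 0, "ty": 0, "tz": 0.8, "wx": 0, "wy": 0, "wz": 0},
    {"jaw": -1, "tx": 0, "ty": 0, "tz": 0.8, "wx": 0, "wy": 0, "wz": 0},
    {"jaw": -1, "tx": 0, "ty": 0, "tz": 0.8, "wx": 0, "wy": 0, "wz": 0},
    {"jaw": -1, "tx": 0, "ty": 0, "tz": 0.6, "wx": 0, "wy": 0, "wz": 0},
    {"jaw": -1, "tx": 0, "ty": 0, "tz": 0.4, "wx": 0, "wy": 0, "wz": 0},
    {"jaw": -1, "tx": 0, "ty": 0, "tz": 0.4, "wx": 0, "wy": 0, "wz": 0},
    {"jaw": -1, "tx": 0, "ty": 0, "tz": 0.4, "wx": 0, "wy": 0, "wz": 0},
    {"jaw": -1, "tx": 0, "ty": 0, "tz": 0.5, "wx": 0, "wy": 0, "wz": 0},
    {"jaw": -1, "tx": 0, "ty": 0, "tz": 0.7, "wx": 0, "wy": 0, "wz": 0},
    {"jaw": -1, "tx": 0, "ty": 0, "tz": 0.7, "wx": 0, "wy": 0, "wz": 0},
    {"jaw": -1, "tx": 0, "ty": 0, "tz": 0.7, "wx": 0, "wy": 0, "wz": 0},
    {"jaw": -1, "tx": 0, "ty": 0, "tz": 0.7, "wx": 0, "wy": 0, "wz": 0},
    {"jaw": -1, "tx": 0, "ty": 0, "tz": 0, "wx": 0, "wy": 0, "wz": 0},
    {"jaw": -1, "tx": 0, "ty": 0, "tz": 0, "wx": 0, "wy": 0, "wz": 0},
  ],
)

```text
clock: 19.88
tcp_pos: [0.5654, -0.268, 0.3535]
orientation: [0.0, -0.13, 0.991, -0.0]
wrist_force: [0.0, 1.2, -1.8]
finger_gap: 0.0217
```

Run:
```python
from h import *
plan(.565,-.268,.3355,105)
snap('side','s19'); snap('top','t19')
from zz import z
z('pics/s19_raw.png',305,205,365,265,9,'s19z.png')
```

```text
t 19.875 tcp [ 0.5654 -0.268   0.3535] yyaw 104.97 F [ 0.01  1.17 -1.81] gap 0.0217
turn deg [-0.02  0.03 -0.03] shift cm in target axes [0.03 0.01 1.8 ] in present axes [0.04 0.01 1.8 ]
```

View pics/s19z.png

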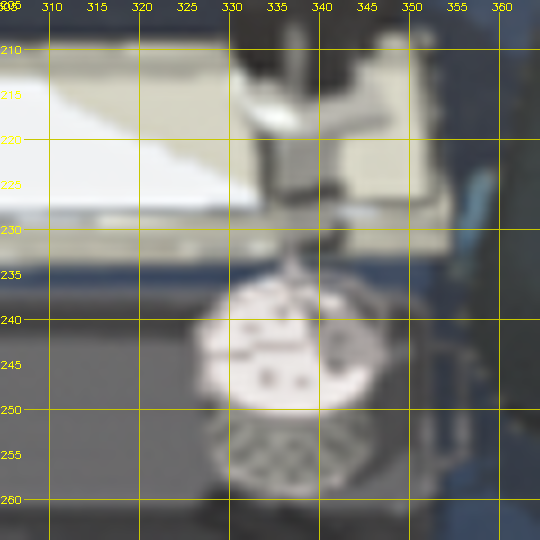

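Standing in the tray, force back to the empty level. I'll lower the remaining 18 mm, then withdraw 32 mm along +y.

>>> carry_out(
  motion=[
    {"jaw": -1, "tx": 0, "ty": 0, "tz": 0.6, "wx": 0, "wy": 0, "wz": 0},
    {"jaw": -1, "tx": 0, "ty": 0, "tz": 0.6, "wx": 0, "wy": 0, "wz": 0},
    {"jaw": -1, "tx": 0, "ty": 0, "tz": 0.6, "wx": 0, "wy": 0, "wz": 0},
    {"jaw": -1, "tx": 0, "ty": 0, "tz": 0, "wx": 0, "wy": 0, "wz": 0},
    {"jaw": -1, "tx": 0, "ty": 0, "tz": 0, "wx": 0, "wy": 0, "wz": 0},
    {"jaw": -1, "tx": 0, "ty": 0.7, "tz": 0, "wx": 0, "wy": 0, "wz": 0},
    {"jaw": -1, "tx": 0, "ty": 0.7, "tz": 0, "wx": 0, "wy": 0, "wz": 0},
    {"jaw": -1, "tx": 0, "ty": 0.7, "tz": 0, "wx": 0, "wy": 0, "wz": 0},
    {"jaw": -1, "tx": 0, "ty": 0.7, "tz": 0, "wx": 0, "wy": 0, "wz": 0},
    {"jaw": -1, "tx": 0, "ty": 0.7, "tz": 0, "wx": 0, "wy": 0, "wz": 0},
    {"jaw": -1, "tx": 0, "ty": 0, "tz": 0, "wx": 0, "wy": 0, "wz": 0},
  ],
)

```text
clock: 21.35
tcp_pos: [0.5561, -0.2335, 0.3353]
orientation: [-0.0, -0.131, 0.991, 0.0]
wrist_force: [0.2, -0.3, -1.9]
finger_gap: 0.0218
```

Run:
```python
from h import *
plan(.6125,.0405,.4305,108)
snap('side','s20'); snap('top','t20')
from zz import z
z('pics/s20_raw.png',305,205,365,265,9,'s20z.png')
```

```text
t 21.35 tcp [ 0.5561 -0.2335  0.3353] yyaw 105.01 F [ 0.19 -0.33 -1.88] gap 0.0218
turn deg [ 0.   -0.   -2.99] shift cm in target axes [-13.83  24.32  -9.52] in present axes [-12.55  25.01  -9.52]
```

View pics/s20z.png

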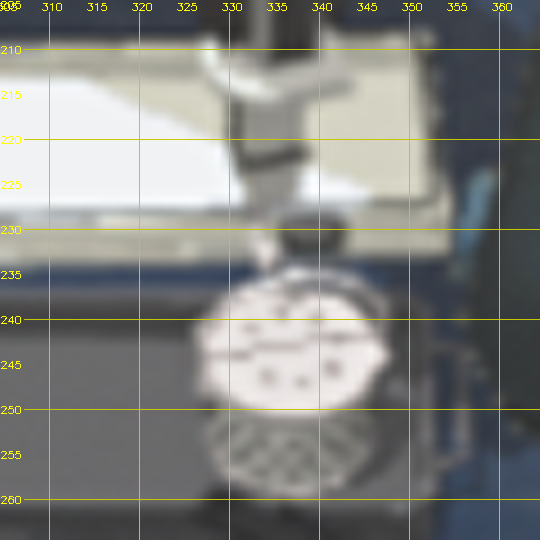

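>>> carry_out(
  motion=[
    {"jaw": -1, "tx": 0, "ty": 0.1, "tz": -2.5, "wx": 0, "wy": 0, "wz": 0},
    {"jaw": -1, "tx": 0, "ty": 0, "tz": -3, "wx": 0, "wy": 0, "wz": 0},
    {"jaw": -1, "tx": 0, "ty": 0, "tz": -3, "wx": 0, "wy": 0, "wz": -3},
    {"jaw": -1, "tx": -1.8, "ty": 3.5, "tz": 0, "wx": 0, "wy": 0, "wz": 0},
    {"jaw": -1, "tx": -1.8, "ty": 3.5, "tz": 0, "wx": 0, "wy": 0, "wz": 0},
    {"jaw": -1, "tx": -1.8, "ty": 3.5, "tz": 0, "wx": 0, "wy": 0, "wz": 0},
    {"jaw": -1, "tx": -1.8, "ty": 3.5, "tz": 0, "wx": 0, "wy": 0, "wz": 0},
    {"jaw": -1, "tx": -1.8, "ty": 3.5, "tz": 0, "wx": 0, "wy": 0, "wz": 0},
    {"jaw": -1, "tx": -1.8, "ty": 3.5, "tz": 0, "wx": 0, "wy": 0, "wz": 0},
    {"jaw": -1, "tx": -2.1, "ty": 3.4, "tz": 0, "wx": 0, "wy": 0, "wz": 0},
    {"jaw": -1, "tx": 0, "ty": 0, "tz": 0, "wx": 0, "wy": 0, "wz": 0},
    {"jaw": -1, "tx": 0, "ty": 0, "tz": 0, "wx": 0, "wy": 0, "wz": 0},
  ],
)

```text
clock: 22.95
tcp_pos: [0.6034, 0.0385, 0.42]
orientation: [-0.0, -0.156, 0.988, -0.0]
wrist_force: [0.3, -0.1, -1.8]
finger_gap: 0.0216
```

Run:
```python
from h import *
plan(.6032,.039,.3365,108)
weigh(5,'s21'); snap('top','t21')
from zz import z
z('pics/s21_raw.png',270,140,380,270,6,'s21z.png')
```

```text
t 22.95 tcp [0.6034 0.0385 0.42  ] yyaw 107.98 F [ 0.29 -0.14 -1.78] gap 0.0216
turn deg [-0.02 -0.02 -0.02] shift cm in target axes [0.01 0.06 8.35] in present axes [0.   0.06 8.35]
Fz mean -1.7 [-1.78 -1.91 -2.53 -1.9  -1.35 -0.74]
```

View pics/s21z.png

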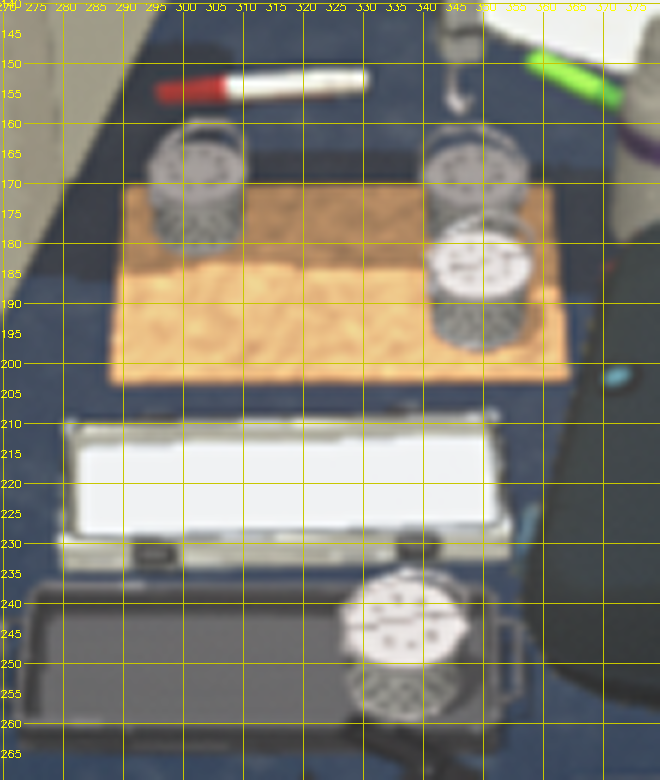

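Run:
```python
from h import *
from zz import z
z('pics/side0_raw.png',345,165,445,270,6,'m1.png'); z('pics/top0_raw.png',250,115,345,195,7,'m2.png')
```

```text
(no output)
```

View pics/m1.png

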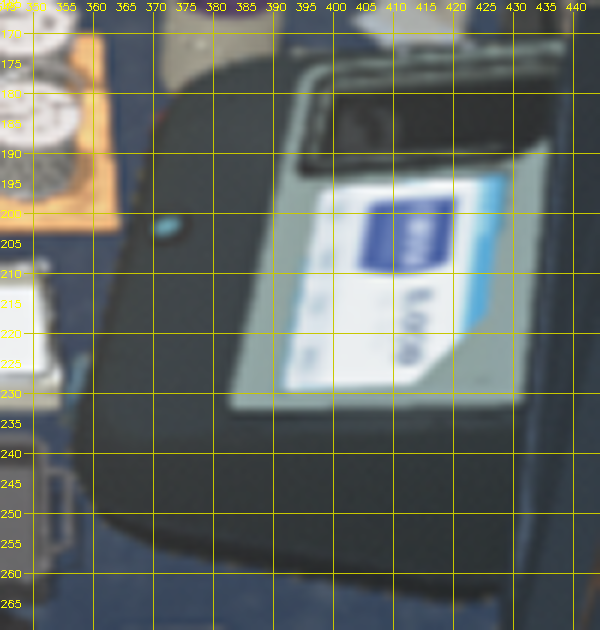

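View pics/m2.png

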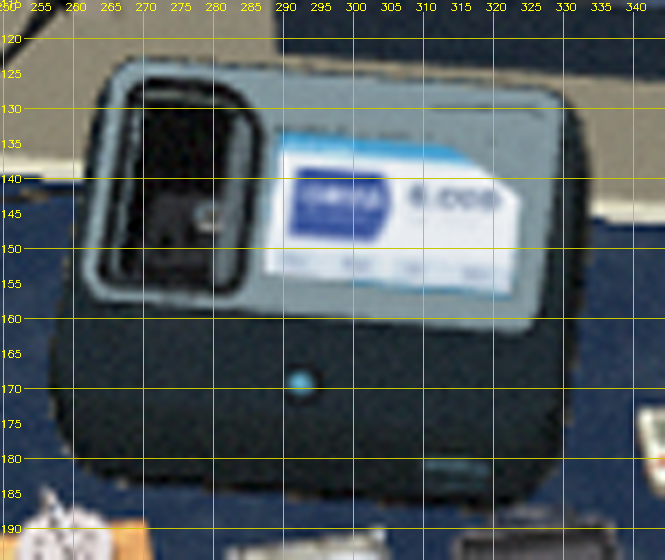

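Run:
```python
from h import *
print('led',tri((292.3,169.5),(372.5,202.3)))
print('corner',tri((262,157),(393,194-22)) , tri((326.5,161.5),(383,232)))
for c in [(265,183),(290,185),(325,186.5)]: print('front',onz('top',c,0).round(3),onz('top',c,.05).round(3))
```

```text
led (array([ 0.67746058, -0.13831501,  0.0952844 ]), np.float64(0.0014208036587925884))
corner (array([ 0.75337097, -0.01776373,  0.11664766]), np.float64(0.0091096307588092)) (array([ 0.6919206 , -0.2831157 ,  0.10737152]), np.float64(0.006816923535644794))
front [ 0.702 -0.018  0.   ] [ 0.66  -0.019  0.05 ]
front [ 0.674 -0.124  0.   ] [ 0.633 -0.122  0.05 ]
front [ 0.643 -0.271  0.   ] [ 0.602 -0.264  0.05 ]
```

>>> carry_out(
  motion=[
    {"jaw": -1, "tx": 0, "ty": 0.05, "tz": 2.1, "wx": 0, "wy": 0, "wz": 0},
    {"jaw": -1, "tx": 0, "ty": 0, "tz": 2.1, "wx": 0, "wy": 0, "wz": 0},
    {"jaw": -1, "tx": 0, "ty": 0, "tz": 2.1, "wx": 0, "wy": 0, "wz": 0},
    {"jaw": -1, "tx": 0, "ty": 0, "tz": 2.1, "wx": 0, "wy": 0, "wz": 0},
    {"jaw": -1, "tx": 0, "ty": 0, "tz": 0, "wx": 0, "wy": 0, "wz": 0},
    {"jaw": -1, "tx": 0, "ty": 0, "tz": 0, "wx": 0, "wy": 0, "wz": 0},
    {"jaw": -1, "tx": 0, "ty": -0.6, "tz": 0, "wx": 0, "wy": 0, "wz": 0},
    {"jaw": -1, "tx": 0, "ty": -0.6, "tz": 0, "wx": 0, "wy": 0, "wz": 0},
    {"jaw": -1, "tx": 0, "ty": -0.6, "tz": 0, "wx": 0, "wy": 0, "wz": 0},
    {"jaw": -1, "tx": 0, "ty": -0.6, "tz": 0, "wx": 0, "wy": 0, "wz": 0},
    {"jaw": -1, "tx": 0, "ty": -0.6, "tz": 0, "wx": 0, "wy": 0, "wz": 0},
    {"jaw": -1, "tx": 0, "ty": 0, "tz": 0, "wx": 0, "wy": 0, "wz": 0},
    {"jaw": -1, "tx": 0, "ty": 0, "tz": 0, "wx": 0, "wy": 0, "wz": 0},
  ],
)

```text
clock: 24.88
tcp_pos: [0.6125, 0.0107, 0.3361]
orientation: [-0.0, -0.156, 0.988, 0.0]
wrist_force: [0.4, -0.5, -1.6]
finger_gap: 0.0219
```

Run:
```python
from h import *
plan(.6125,.0105,.3365,108)
H=hook(); print(proj('side',H).round(1).tolist())
snap('side','s22')
from zz import z
z('pics/s22_raw.png',325,150,375,205,10,'s22z.png')
```

```text
t 24.875 tcp [0.6125 0.0107 0.3361] yyaw 107.96 F [ 0.41 -0.49 -1.56] gap 0.0219
turn deg [ 0.01 -0.   -0.04] shift cm in target axes [ 0.   -0.02 -0.04] in present axes [ 0.   -0.02 -0.04]
[[348.8, 182.1], [350.3, 180.2], [347.8, 173.3]]
```

View pics/s22z.png

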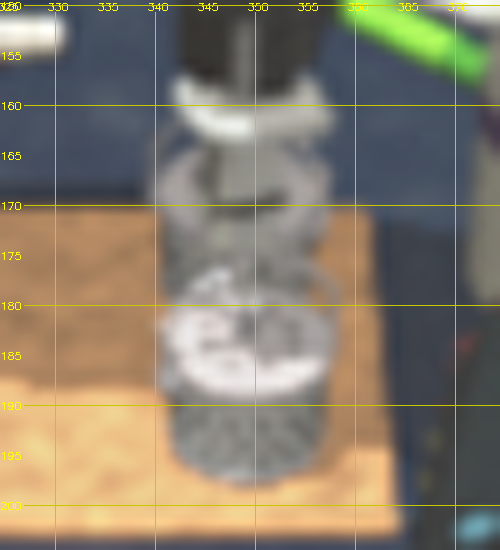

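Hook is inside B's bail as planned; now lift 8 cm.

>>> carry_out(
  motion=[
    {"jaw": -1, "tx": 0, "ty": 0, "tz": -0.9, "wx": 0, "wy": 0, "wz": 0},
    {"jaw": -1, "tx": 0, "ty": 0, "tz": -0.9, "wx": 0, "wy": 0, "wz": 0},
    {"jaw": -1, "tx": 0, "ty": 0, "tz": -0.8, "wx": 0, "wy": 0, "wz": 0},
    {"jaw": -1, "tx": 0, "ty": 0, "tz": -0.8, "wx": 0, "wy": 0, "wz": 0},
    {"jaw": -1, "tx": 0, "ty": 0, "tz": -0.8, "wx": 0, "wy": 0, "wz": 0},
    {"jaw": -1, "tx": 0, "ty": 0, "tz": -0.8, "wx": 0, "wy": 0, "wz": 0},
    {"jaw": -1, "tx": 0, "ty": 0, "tz": -0.8, "wx": 0, "wy": 0, "wz": 0},
    {"jaw": -1, "tx": 0, "ty": 0, "tz": -0.8, "wx": 0, "wy": 0, "wz": 0},
    {"jaw": -1, "tx": 0, "ty": 0, "tz": -0.9, "wx": 0, "wy": 0, "wz": 0},
    {"jaw": -1, "tx": 0, "ty": 0, "tz": -0.9, "wx": 0, "wy": 0, "wz": 0},
    {"jaw": -1, "tx": 0, "ty": 0, "tz": -0.8, "wx": 0, "wy": 0, "wz": 0},
    {"jaw": -1, "tx": 0, "ty": 0, "tz": -0.8, "wx": 0, "wy": 0, "wz": 0},
    {"jaw": -1, "tx": 0, "ty": 0, "tz": 0, "wx": 0, "wy": 0, "wz": 0},
    {"jaw": -1, "tx": 0, "ty": 0, "tz": 0, "wx": 0, "wy": 0, "wz": 0},
    {"jaw": -1, "tx": 0, "ty": 0, "tz": 0, "wx": 0, "wy": 0, "wz": 0},
    {"jaw": -1, "tx": 0, "ty": 0, "tz": 0, "wx": 0, "wy": 0, "wz": 0},
    {"jaw": -1, "tx": 0, "ty": 0, "tz": 0, "wx": 0, "wy": 0, "wz": 0},
    {"jaw": -1, "tx": 0, "ty": 0, "tz": 0, "wx": 0, "wy": 0, "wz": 0},
    {"jaw": -1, "tx": 0, "ty": 0, "tz": 0, "wx": 0, "wy": 0, "wz": 0},
  ],
)

```text
clock: 27.3
tcp_pos: [0.6125, 0.0107, 0.4362]
orientation: [0.0, -0.156, 0.988, 0.0]
wrist_force: [-0.2, -0.6, -4.3]
finger_gap: 0.0216
```

Run:
```python
from h import *
plan(.6125,.0105,.3365,108)
weigh(10,'s23'); snap('top','t23'); base(0)
from zz import z
z('pics/s23_raw.png',325,145,375,200,10,'s23z.png');z('pics/t23_raw.png',235,155,285,205,10,'t23z.png')
```

```text
t 27.3 tcp [0.6125 0.0107 0.4362] yyaw 107.97 F [-0.2  -0.62 -4.28] gap 0.0216
turn deg [ 0.    0.   -0.03] shift cm in target axes [ 0.   -0.02  9.97] in present axes [ 0.   -0.02  9.97]
Fz mean -3.76 [-4.28 -4.46 -2.92 -3.81 -3.06 -4.58 -4.01 -3.44 -3.67 -4.29 -2.82]
230 base bottom row 186.1 lid rows 165.2 175.8 top: lid rows 178.2 189.2 base 196.2
270 base bottom row 186.8 lid rows 165.9 176.6 top: lid rows 178.7 189.7 base 196.7
300 base bottom row 187.4 lid rows 166.4 177.1 top: lid rows 179.1 190.1 base 197.1
350 base bottom row 188.2 lid rows 167.3 178.0 top: lid rows 179.7 190.7 base 197.7
410 base bottom row 189.3 lid rows 168.4 179.1 top: lid rows 180.5 191.5 base 198.4
```

View pics/s23z.png

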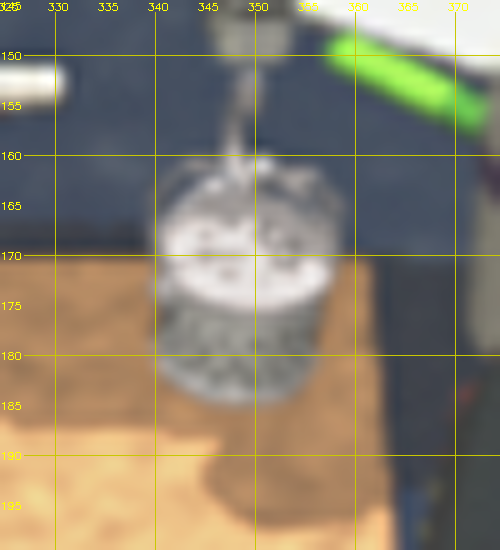

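View pics/t23z.png

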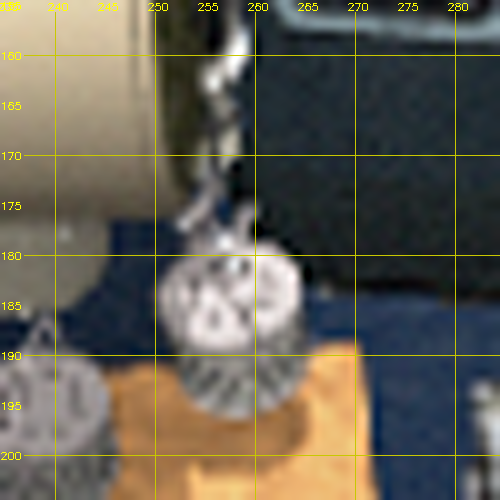

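>>> carry_out(
  motion=[
    {"jaw": -1, "tx": 0.3, "ty": -0.5, "tz": 0, "wx": 0, "wy": 0, "wz": 0},
    {"jaw": -1, "tx": 0.7, "ty": -1.1, "tz": 0, "wx": 0, "wy": 0, "wz": 0},
    {"jaw": -1, "tx": 1, "ty": -1.6, "tz": 0, "wx": 0, "wy": 0, "wz": 0},
    {"jaw": -1, "tx": 1.1, "ty": -1.6, "tz": 0, "wx": 0, "wy": 0, "wz": 0},
    {"jaw": -1, "tx": 1.1, "ty": -1.6, "tz": 0, "wx": 0, "wy": 0, "wz": 0},
    {"jaw": -1, "tx": 1.1, "ty": -1.6, "tz": 0, "wx": 0, "wy": 0, "wz": 0},
    {"jaw": -1, "tx": 1, "ty": -1.6, "tz": 0, "wx": 0, "wy": 0, "wz": 0},
    {"jaw": -1, "tx": 1, "ty": -1.6, "tz": 0, "wx": 0, "wy": 0, "wz": 0},
    {"jaw": -1, "tx": 0.7, "ty": -1.1, "tz": 0, "wx": 0, "wy": 0, "wz": 0},
    {"jaw": -1, "tx": 0.3, "ty": -0.5, "tz": 0, "wx": 0, "wy": 0, "wz": 0},
    {"jaw": -1, "tx": 0, "ty": 0, "tz": 0, "wx": 0, "wy": 0, "wz": 0},
    {"jaw": -1, "tx": 0, "ty": 0, "tz": 0, "wx": 0, "wy": 0, "wz": 0},
    {"jaw": -1, "tx": 0, "ty": 0, "tz": 0.5, "wx": 0, "wy": 0, "wz": 0},
    {"jaw": -1, "tx": 0, "ty": 0, "tz": 0.5, "wx": 0, "wy": 0, "wz": 0},
    {"jaw": -1, "tx": 0, "ty": 0, "tz": 0.5, "wx": 0, "wy": 0, "wz": 0},
    {"jaw": -1, "tx": 0, "ty": 0, "tz": 0.5, "wx": 0, "wy": 0, "wz": 0},
    {"jaw": -1, "tx": 0, "ty": 0, "tz": 0, "wx": 0, "wy": 0, "wz": 0},
    {"jaw": -1, "tx": 0, "ty": 0, "tz": 0, "wx": 0, "wy": 0, "wz": 0},
    {"jaw": -1, "tx": 0, "ty": 0, "tz": 0, "wx": 0, "wy": 0, "wz": 0},
  ],
)

```text
clock: 30.22
tcp_pos: [0.5731, -0.1368, 0.4164]
orientation: [0.0, -0.156, 0.988, -0.0]
wrist_force: [-0.3, -0.1, -3.5]
finger_gap: 0.0218
```

Run:
```python
from h import *
plan(.573,-.137,.3385,108)
weigh(3,'s24'); snap('top','t24')
from zz import z
z('pics/s24_raw.png',270,150,380,265,6,'s24z.png');z('pics/t24_raw.png',265,160,350,250,6,'t24z.png')
```

```text
t 30.225 tcp [ 0.5731 -0.1368  0.4164] yyaw 107.97 F [-0.33 -0.14 -3.54] gap 0.0218
turn deg [-0.02  0.03 -0.03] shift cm in target axes [ 0.01 -0.02  7.79] in present axes [ 0.02 -0.02  7.79]
Fz mean -3.79 [-3.54 -3.86 -3.29 -4.46]
```

View pics/s24z.png

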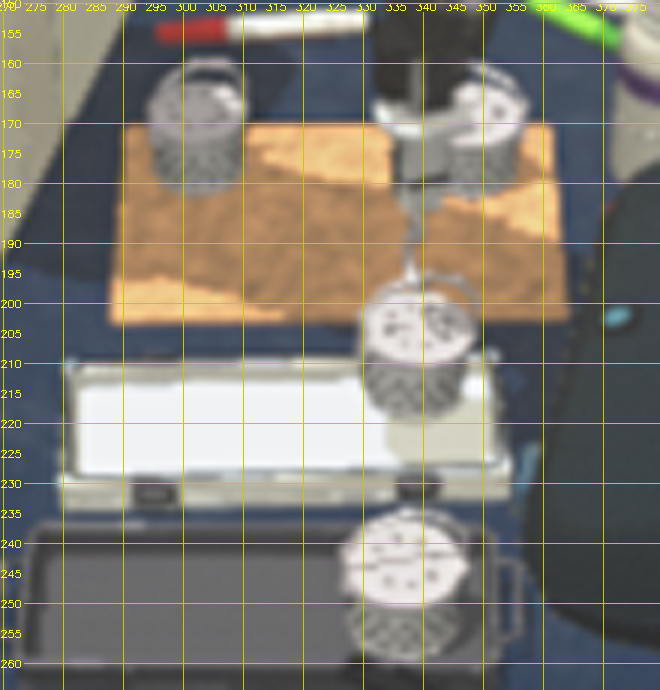

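View pics/t24z.png

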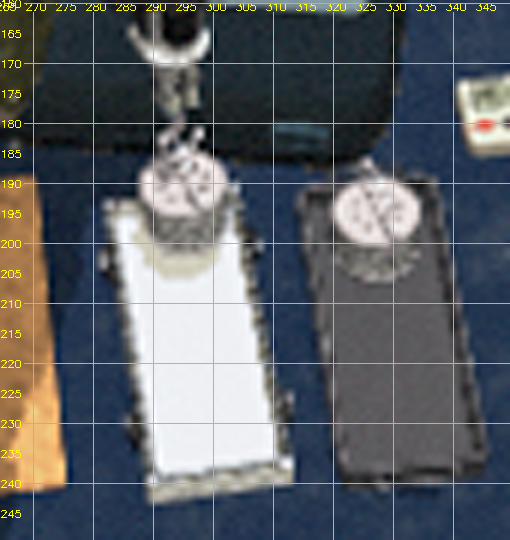

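>>> carry_out(
  motion=[
    {"jaw": -1, "tx": 0, "ty": 0, "tz": 0.6, "wx": 0, "wy": 0, "wz": 0},
    {"jaw": -1, "tx": 0, "ty": 0, "tz": 0.7, "wx": 0, "wy": 0, "wz": 0},
    {"jaw": -1, "tx": 0, "ty": 0, "tz": 0.7, "wx": 0, "wy": 0, "wz": 0},
    {"jaw": -1, "tx": 0, "ty": 0, "tz": 0.6, "wx": 0, "wy": 0, "wz": 0},
    {"jaw": -1, "tx": 0, "ty": 0, "tz": 0.4, "wx": 0, "wy": 0, "wz": 0},
    {"jaw": -1, "tx": 0, "ty": 0, "tz": 0.4, "wx": 0, "wy": 0, "wz": 0},
    {"jaw": -1, "tx": 0, "ty": 0, "tz": 0.4, "wx": 0, "wy": 0, "wz": 0},
    {"jaw": -1, "tx": 0, "ty": 0, "tz": 0.6, "wx": 0, "wy": 0, "wz": 0},
    {"jaw": -1, "tx": 0, "ty": 0, "tz": 0.7, "wx": 0, "wy": 0, "wz": 0},
    {"jaw": -1, "tx": 0, "ty": 0, "tz": 0.7, "wx": 0, "wy": 0, "wz": 0},
    {"jaw": -1, "tx": 0, "ty": 0, "tz": 0.7, "wx": 0, "wy": 0, "wz": 0},
    {"jaw": -1, "tx": 0, "ty": 0, "tz": 0.7, "wx": 0, "wy": 0, "wz": 0},
    {"jaw": -1, "tx": 0, "ty": 0, "tz": 0.6, "wx": 0, "wy": 0, "wz": 0},
    {"jaw": -1, "tx": 0, "ty": 0, "tz": 0, "wx": 0, "wy": 0, "wz": 0},
    {"jaw": -1, "tx": 0, "ty": 0, "tz": 0, "wx": 0, "wy": 0, "wz": 0},
  ],
)

```text
clock: 32.3
tcp_pos: [0.573, -0.1367, 0.3383]
orientation: [0.0, -0.156, 0.988, -0.0]
wrist_force: [-0.4, 0.3, -1.4]
finger_gap: 0.0219
```

Run:
```python
from h import *
plan(.573,-.137,.3385,108)
snap('side','s25')
from zz import z
z('pics/s25_raw.png',305,175,365,235,9,'s25z.png')
```

```text
t 32.3 tcp [ 0.573  -0.1367  0.3383] yyaw 107.97 F [-0.43  0.32 -1.38] gap 0.0219
turn deg [-0.    0.01 -0.03] shift cm in target axes [ 0.01 -0.03 -0.02] in present axes [ 0.01 -0.03 -0.02]
```

View pics/s25z.png

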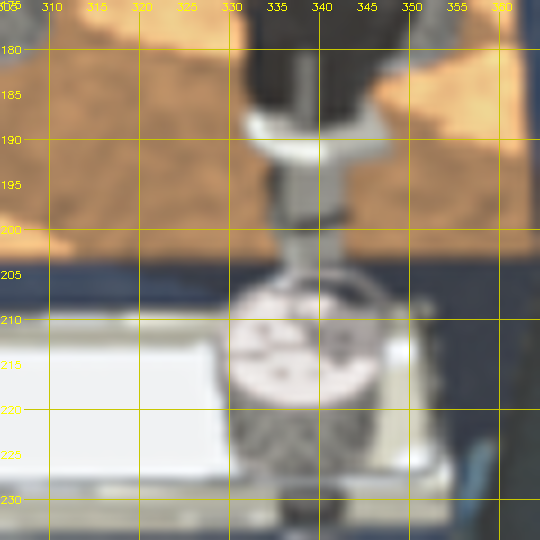

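>>> carry_out(
  motion=[
    {"jaw": -1, "tx": 0, "ty": 0.6, "tz": 0, "wx": 0, "wy": 0, "wz": 0},
    {"jaw": -1, "tx": 0, "ty": 0.7, "tz": 0, "wx": 0, "wy": 0, "wz": 0},
    {"jaw": -1, "tx": 0, "ty": 0.7, "tz": 0, "wx": 0, "wy": 0, "wz": 0},
    {"jaw": -1, "tx": 0, "ty": 0.7, "tz": 0, "wx": 0, "wy": 0, "wz": 0},
    {"jaw": -1, "tx": 0, "ty": 0.7, "tz": 0, "wx": 0, "wy": 0, "wz": 0},
    {"jaw": -1, "tx": 0, "ty": 0, "tz": -1.5, "wx": 0, "wy": 0, "wz": 0},
    {"jaw": -1, "tx": 0, "ty": 0, "tz": -2.5, "wx": 0, "wy": 0, "wz": 0},
    {"jaw": -1, "tx": 0, "ty": 0, "tz": -2.5, "wx": 0, "wy": 0, "wz": -7.5},
    {"jaw": -1, "tx": 0, "ty": 0, "tz": -1.9, "wx": 0, "wy": 0, "wz": -7.5},
    {"jaw": -1, "tx": -0.2, "ty": 3.8, "tz": 0, "wx": 0, "wy": 0, "wz": 0},
    {"jaw": -1, "tx": -0.2, "ty": 3.8, "tz": 0, "wx": 0, "wy": 0, "wz": 0},
    {"jaw": -1, "tx": -0.2, "ty": 3.8, "tz": 0, "wx": 0, "wy": 0, "wz": 0},
    {"jaw": -1, "tx": -0.2, "ty": 3.8, "tz": 0, "wx": 0, "wy": 0, "wz": 0},
    {"jaw": -1, "tx": -0.2, "ty": 3.8, "tz": 0, "wx": 0, "wy": 0, "wz": 0},
    {"jaw": -1, "tx": -0.2, "ty": 3.8, "tz": 0, "wx": 0, "wy": 0, "wz": 0},
    {"jaw": -1, "tx": -0.2, "ty": 3.7, "tz": 0, "wx": 0, "wy": 0, "wz": 0},
    {"jaw": -1, "tx": 0, "ty": 0, "tz": 0, "wx": 0, "wy": 0, "wz": 0},
    {"jaw": -1, "tx": 0, "ty": 0, "tz": 0, "wx": 0, "wy": 0, "wz": 0},
  ],
)

```text
clock: 34.6
tcp_pos: [0.4304, 0.1255, 0.4231]
orientation: [0.001, -0.284, 0.959, -0.0]
wrist_force: [-0.2, -0.5, -1.3]
finger_gap: 0.0214
```

Run:
```python
from h import *
plan(.4312,.1262,.3365,123)
H=hook(); print(proj('side',H).round(1).tolist())
weigh(3,'s26'); snap('top','t26')
from zz import z
z('pics/s26_raw.png',270,130,380,265,6,'s26z.png');z('pics/t26_raw.png',220,160,350,250,6,'t26z.png')
```

```text
t 34.6 tcp [0.4304 0.1255 0.4231] yyaw 122.99 F [-0.21 -0.5  -1.34] gap 0.0214
turn deg [-0.07  0.09 -0.01] shift cm in target axes [-0.11  0.02  8.66] in present axes [-0.09  0.03  8.66]
[[296.1, 142.9], [297.8, 140.1], [293.9, 134.2]]
Fz mean -1.75 [-1.34 -1.61 -2.14 -1.91]
```

View pics/s26z.png

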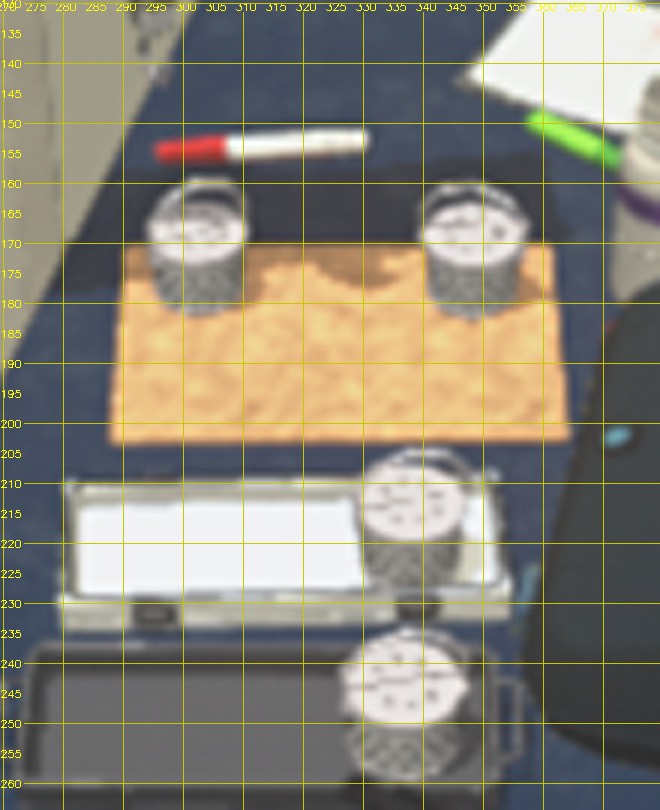

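View pics/t26z.png

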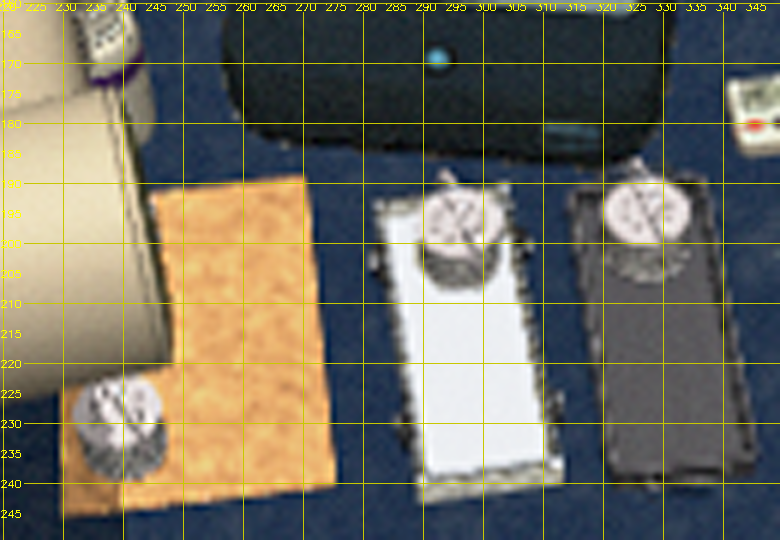

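>>> carry_out(
  motion=[
    {"jaw": -1, "tx": -0.1, "ty": 0, "tz": 2.1, "wx": 0, "wy": 0, "wz": 0},
    {"jaw": -1, "tx": 0, "ty": 0, "tz": 2.2, "wx": 0, "wy": 0, "wz": 0},
    {"jaw": -1, "tx": 0, "ty": 0, "tz": 2.2, "wx": 0, "wy": 0, "wz": 0},
    {"jaw": -1, "tx": 0, "ty": 0, "tz": 2.1, "wx": 0, "wy": 0, "wz": 0},
    {"jaw": -1, "tx": 0, "ty": 0, "tz": 0, "wx": 0, "wy": 0, "wz": 0},
    {"jaw": -1, "tx": 0, "ty": 0, "tz": 0, "wx": 0, "wy": 0, "wz": 0},
    {"jaw": -1, "tx": 0, "ty": -0.6, "tz": 0, "wx": 0, "wy": 0, "wz": 0},
    {"jaw": -1, "tx": 0, "ty": -0.6, "tz": 0, "wx": 0, "wy": 0, "wz": 0},
    {"jaw": -1, "tx": 0, "ty": -0.6, "tz": 0, "wx": 0, "wy": 0, "wz": 0},
    {"jaw": -1, "tx": 0, "ty": -0.6, "tz": 0, "wx": 0, "wy": 0, "wz": 0},
    {"jaw": -1, "tx": 0, "ty": -0.6, "tz": 0, "wx": 0, "wy": 0, "wz": 0},
    {"jaw": -1, "tx": 0, "ty": 0, "tz": 0, "wx": 0, "wy": 0, "wz": 0},
    {"jaw": -1, "tx": 0, "ty": 0, "tz": 0, "wx": 0, "wy": 0, "wz": 0},
  ],
)

```text
clock: 36.42
tcp_pos: [0.4471, 0.101, 0.3361]
orientation: [-0.0, -0.284, 0.959, 0.0]
wrist_force: [0.1, 0.3, -1.6]
finger_gap: 0.0219
```

Run:
```python
from h import *
plan(.4475,.101,.3365,123)
H=hook(); print(proj('side',H).round(1).tolist())
snap('side','s27')
from zz import z
z('pics/s27_raw.png',275,135,325,190,10,'s27z.png')
```

```text
t 36.425 tcp [0.4471 0.101  0.3361] yyaw 122.96 F [ 0.11  0.27 -1.63] gap 0.0219
turn deg [ 0.02 -0.01 -0.04] shift cm in target axes [-0.03 -0.02 -0.04] in present axes [-0.03 -0.02 -0.04]
[[301.4, 166.7], [303.2, 164.3], [299.4, 158.3]]
```

View pics/s27z.png

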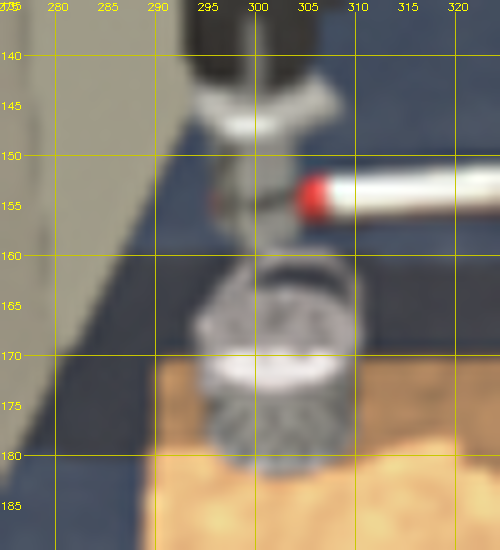

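Looks aligned, so I'll lift 10 cm as before.

>>> carry_out(
  motion=[
    {"jaw": -1, "tx": 0, "ty": 0, "tz": -0.9, "wx": 0, "wy": 0, "wz": 0},
    {"jaw": -1, "tx": 0, "ty": 0, "tz": -0.9, "wx": 0, "wy": 0, "wz": 0},
    {"jaw": -1, "tx": 0, "ty": 0, "tz": -0.8, "wx": 0, "wy": 0, "wz": 0},
    {"jaw": -1, "tx": 0, "ty": 0, "tz": -0.8, "wx": 0, "wy": 0, "wz": 0},
    {"jaw": -1, "tx": 0, "ty": 0, "tz": -0.8, "wx": 0, "wy": 0, "wz": 0},
    {"jaw": -1, "tx": 0, "ty": 0, "tz": -0.8, "wx": 0, "wy": 0, "wz": 0},
    {"jaw": -1, "tx": 0, "ty": 0, "tz": -0.8, "wx": 0, "wy": 0, "wz": 0},
    {"jaw": -1, "tx": 0, "ty": 0, "tz": -0.8, "wx": 0, "wy": 0, "wz": 0},
    {"jaw": -1, "tx": 0, "ty": 0, "tz": -0.9, "wx": 0, "wy": 0, "wz": 0},
    {"jaw": -1, "tx": 0, "ty": 0, "tz": -0.9, "wx": 0, "wy": 0, "wz": 0},
    {"jaw": -1, "tx": 0, "ty": 0, "tz": -0.8, "wx": 0, "wy": 0, "wz": 0},
    {"jaw": -1, "tx": 0, "ty": 0, "tz": -0.8, "wx": 0, "wy": 0, "wz": 0},
    {"jaw": -1, "tx": 0, "ty": 0, "tz": 0, "wx": 0, "wy": 0, "wz": 0},
    {"jaw": -1, "tx": 0, "ty": 0, "tz": 0, "wx": 0, "wy": 0, "wz": 0},
    {"jaw": -1, "tx": 0, "ty": 0, "tz": 0, "wx": 0, "wy": 0, "wz": 0},
    {"jaw": -1, "tx": 0, "ty": 0, "tz": 0, "wx": 0, "wy": 0, "wz": 0},
    {"jaw": -1, "tx": 0, "ty": 0, "tz": 0, "wx": 0, "wy": 0, "wz": 0},
    {"jaw": -1, "tx": 0, "ty": 0, "tz": 0, "wx": 0, "wy": 0, "wz": 0},
    {"jaw": -1, "tx": 0, "ty": 0, "tz": 0, "wx": 0, "wy": 0, "wz": 0},
  ],
)

```text
clock: 38.85
tcp_pos: [0.4472, 0.101, 0.4362]
orientation: [0.0, -0.284, 0.959, 0.0]
wrist_force: [0.8, 0.5, -4.4]
finger_gap: 0.0216
```

Run:
```python
from h import *
plan(.4475,.101,.3365,123)
weigh(12,'s28'); base(0)
from zz import z
z('pics/s28_raw.png',275,120,325,190,9,'s28z.png')
```

```text
t 38.85 tcp [0.4472 0.101  0.4362] yyaw 122.97 F [ 0.77  0.47 -4.39] gap 0.0216
turn deg [ 0.    0.   -0.03] shift cm in target axes [-0.03 -0.01  9.97] in present axes [-0.03 -0.01  9.97]
Fz mean -4.13 [-4.39 -3.87 -3.34 -4.19 -3.71 -4.46 -4.1  -5.05 -4.27 -3.87 -3.84 -4.18
 -4.4 ]
230 base bottom row 170.3 lid rows 150.3 160.1 top: lid rows 213.2 225.6 base 232.3
270 base bottom row 170.9 lid rows 151.0 160.8 top: lid rows 213.7 226.0 base 232.7
300 base bottom row 171.5 lid rows 151.5 161.3 top: lid rows 214.1 226.4 base 233.1
350 base bottom row 172.3 lid rows 152.4 162.2 top: lid rows 214.7 227.0 base 233.6
410 base bottom row 173.4 lid rows 153.5 163.3 top: lid rows 215.4 227.7 base 234.3
```

View pics/s28z.png

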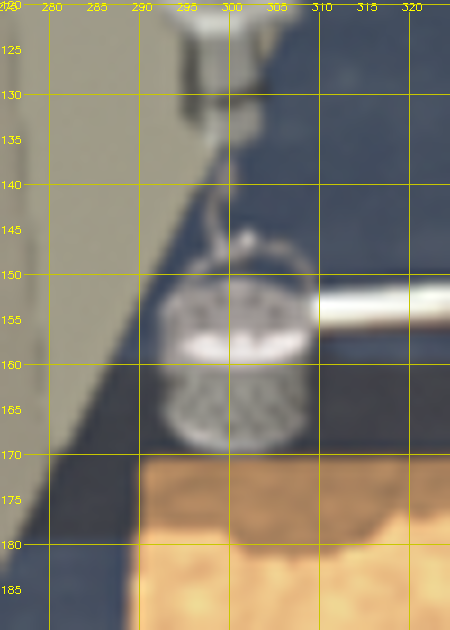

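>>> carry_out(
  motion=[
    {"jaw": -1, "tx": 0.4, "ty": -0.5, "tz": 0, "wx": 0, "wy": 0, "wz": 0},
    {"jaw": -1, "tx": 0.8, "ty": -1.1, "tz": 0, "wx": 0, "wy": 0, "wz": 0},
    {"jaw": -1, "tx": 1.3, "ty": -1.6, "tz": 0, "wx": 0, "wy": 0, "wz": 0},
    {"jaw": -1, "tx": 1.4, "ty": -1.8, "tz": 0, "wx": 0, "wy": 0, "wz": 0},
    {"jaw": -1, "tx": 1.4, "ty": -1.8, "tz": 0, "wx": 0, "wy": 0, "wz": 0},
    {"jaw": -1, "tx": 1.4, "ty": -1.8, "tz": 0, "wx": 0, "wy": 0, "wz": 0},
    {"jaw": -1, "tx": 1.4, "ty": -1.8, "tz": 0, "wx": 0, "wy": 0, "wz": 0},
    {"jaw": -1, "tx": 1.4, "ty": -1.8, "tz": 0, "wx": 0, "wy": 0, "wz": 0},
    {"jaw": -1, "tx": 1.3, "ty": -1.8, "tz": 0, "wx": 0, "wy": 0, "wz": 0},
    {"jaw": -1, "tx": 1.3, "ty": -1.8, "tz": 0, "wx": 0, "wy": 0, "wz": 0},
    {"jaw": -1, "tx": 1.2, "ty": -1.5, "tz": 0, "wx": 0, "wy": 0, "wz": 0},
    {"jaw": -1, "tx": 0.8, "ty": -1, "tz": 0, "wx": 0, "wy": 0, "wz": 0},
    {"jaw": -1, "tx": 0.4, "ty": -0.5, "tz": 0, "wx": 0, "wy": 0, "wz": 0},
    {"jaw": -1, "tx": 0, "ty": 0, "tz": 0, "wx": 0, "wy": 0, "wz": 0},
    {"jaw": -1, "tx": 0, "ty": 0, "tz": 0, "wx": 0, "wy": 0, "wz": 0},
    {"jaw": -1, "tx": 0, "ty": 0, "tz": 0.7, "wx": 0, "wy": 0, "wz": 0},
    {"jaw": -1, "tx": 0, "ty": 0, "tz": 0.7, "wx": 0, "wy": 0, "wz": 0},
    {"jaw": -1, "tx": 0, "ty": 0, "tz": 0.6, "wx": 0, "wy": 0, "wz": 0},
    {"jaw": -1, "tx": 0, "ty": 0, "tz": 0, "wx": 0, "wy": 0, "wz": 0},
    {"jaw": -1, "tx": 0, "ty": 0, "tz": 0, "wx": 0, "wy": 0, "wz": 0},
  ],
)

```text
clock: 41.95
tcp_pos: [0.4279, -0.1357, 0.4162]
orientation: [0.0, -0.284, 0.959, 0.0]
wrist_force: [-0.2, -0.7, -3.9]
finger_gap: 0.0213
```

Run:
```python
from h import *
plan(.428,-.137,.3385,123)
weigh(5,'s29'); snap('top','t29')
from zz import z
z('pics/s29_raw.png',260,150,380,265,6,'s29z.png');z('pics/t29_raw.png',220,160,350,250,6,'t29z.png')
```

```text
t 41.95 tcp [ 0.4279 -0.1357  0.4162] yyaw 122.97 F [-0.17 -0.65 -3.9 ] gap 0.0213
turn deg [ 0.    0.01 -0.03] shift cm in target axes [ 0.06 -0.12  7.77] in present axes [ 0.07 -0.12  7.77]
Fz mean -3.9 [-3.9  -4.79 -3.77 -3.5  -4.25 -3.21]
```

View pics/s29z.png

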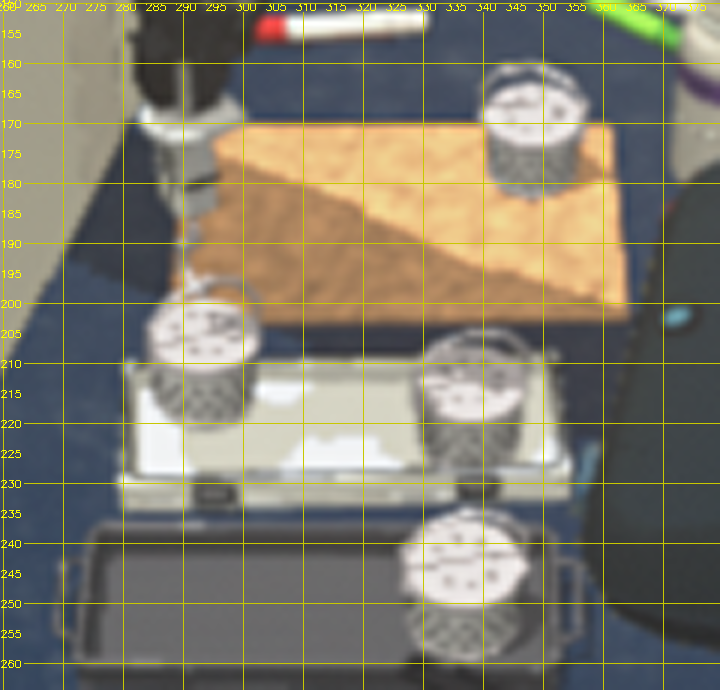

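View pics/t29z.png

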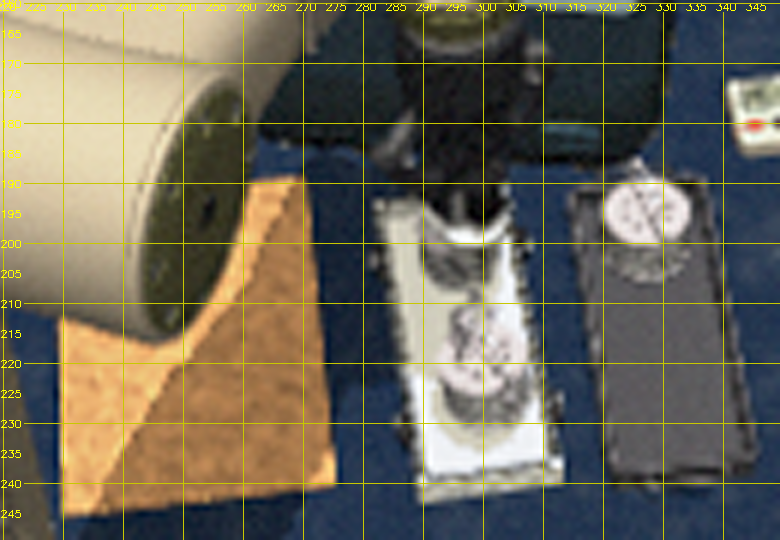

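>>> carry_out(
  motion=[
    {"jaw": -1, "tx": 0, "ty": -0.1, "tz": 0.6, "wx": 0, "wy": 0, "wz": 0},
    {"jaw": -1, "tx": 0, "ty": 0, "tz": 0.7, "wx": 0, "wy": 0, "wz": 0},
    {"jaw": -1, "tx": 0, "ty": 0, "tz": 0.7, "wx": 0, "wy": 0, "wz": 0},
    {"jaw": -1, "tx": 0, "ty": 0, "tz": 0.6, "wx": 0, "wy": 0, "wz": 0},
    {"jaw": -1, "tx": 0, "ty": 0, "tz": 0.4, "wx": 0, "wy": 0, "wz": 0},
    {"jaw": -1, "tx": 0, "ty": 0, "tz": 0.4, "wx": 0, "wy": 0, "wz": 0},
    {"jaw": -1, "tx": 0, "ty": 0, "tz": 0.4, "wx": 0, "wy": 0, "wz": 0},
    {"jaw": -1, "tx": 0, "ty": 0, "tz": 0.6, "wx": 0, "wy": 0, "wz": 0},
    {"jaw": -1, "tx": 0, "ty": 0, "tz": 0.7, "wx": 0, "wy": 0, "wz": 0},
    {"jaw": -1, "tx": 0, "ty": 0, "tz": 0.7, "wx": 0, "wy": 0, "wz": 0},
    {"jaw": -1, "tx": 0, "ty": 0, "tz": 0.7, "wx": 0, "wy": 0, "wz": 0},
    {"jaw": -1, "tx": 0, "ty": 0, "tz": 0.7, "wx": 0, "wy": 0, "wz": 0},
    {"jaw": -1, "tx": 0, "ty": 0, "tz": 0.6, "wx": 0, "wy": 0, "wz": 0},
    {"jaw": -1, "tx": 0, "ty": 0, "tz": 0, "wx": 0, "wy": 0, "wz": 0},
    {"jaw": -1, "tx": 0, "ty": 0, "tz": 0, "wx": 0, "wy": 0, "wz": 0},
  ],
)

```text
clock: 44.12
tcp_pos: [0.4285, -0.1366, 0.3383]
orientation: [0.0, -0.284, 0.959, -0.0]
wrist_force: [0.6, 0.7, -0.5]
finger_gap: 0.022
```

Run:
```python
from h import *
plan(.428,-.137,.3385,123)
snap('side','s30')
from zz import z
z('pics/s30_raw.png',265,175,325,235,9,'s30z.png')
```

```text
t 44.125 tcp [ 0.4285 -0.1366  0.3383] yyaw 122.97 F [ 0.64  0.7  -0.5 ] gap 0.022
turn deg [-0.01  0.01 -0.03] shift cm in target axes [ 0.06 -0.01 -0.02] in present axes [ 0.06 -0.01 -0.02]
```

View pics/s30z.png

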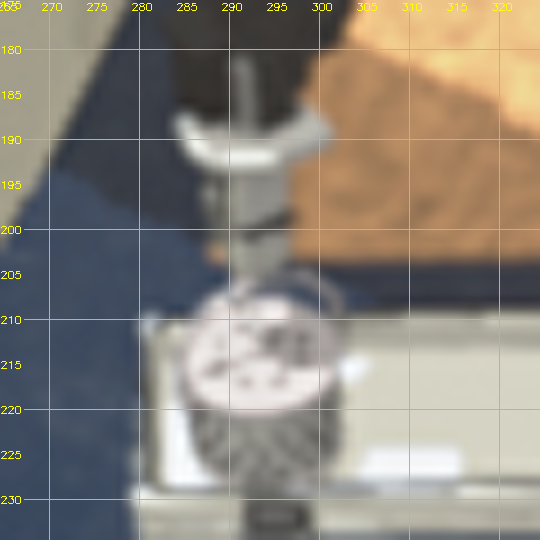

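>>> carry_out(
  motion=[
    {"jaw": -1, "tx": 0, "ty": 0.6, "tz": 0, "wx": 0, "wy": 0, "wz": 0},
    {"jaw": -1, "tx": 0, "ty": 0.7, "tz": 0, "wx": 0, "wy": 0, "wz": 0},
    {"jaw": -1, "tx": 0, "ty": 0.7, "tz": 0, "wx": 0, "wy": 0, "wz": 0},
    {"jaw": -1, "tx": 0, "ty": 0.7, "tz": 0, "wx": 0, "wy": 0, "wz": 0},
    {"jaw": -1, "tx": 0, "ty": 0.7, "tz": 0, "wx": 0, "wy": 0, "wz": 0},
    {"jaw": -1, "tx": 0, "ty": 0, "tz": -2, "wx": 0, "wy": 0, "wz": 0},
    {"jaw": -1, "tx": 0, "ty": 0, "tz": -3, "wx": 0, "wy": 0, "wz": 0},
    {"jaw": -1, "tx": 0, "ty": 0, "tz": -3, "wx": 0, "wy": 0, "wz": 0},
    {"jaw": -1, "tx": 0, "ty": 0, "tz": -0.4, "wx": 0, "wy": 0, "wz": 8.8},
    {"jaw": -1, "tx": 0, "ty": 0, "tz": 0, "wx": 0, "wy": 0, "wz": 8.8},
    {"jaw": -1, "tx": 0, "ty": 0, "tz": 0, "wx": 0, "wy": 0, "wz": 8.8},
    {"jaw": -1, "tx": 0, "ty": 0, "tz": 0, "wx": 0, "wy": 0, "wz": 8.8},
    {"jaw": -1, "tx": 0, "ty": 0, "tz": 0, "wx": 0, "wy": 0, "wz": 8.8},
    {"jaw": -1, "tx": 0, "ty": 0, "tz": 0, "wx": 0, "wy": 0, "wz": 8.9},
    {"jaw": -1, "tx": 0, "ty": 0, "tz": 0, "wx": 0, "wy": 0, "wz": 0},
  ],
)

```text
clock: 46.05
tcp_pos: [0.4097, -0.1078, 0.4222]
orientation: [-0.0, 0.172, 0.985, 0.0]
wrist_force: [1.6, 0.4, -1.6]
finger_gap: 0.0219
```

>>> carry_out(
  motion=[
    {"jaw": -1, "tx": -1.5, "ty": 3.6, "tz": 0, "wx": 0, "wy": 0, "wz": 0},
    {"jaw": -1, "tx": -1.5, "ty": 3.6, "tz": 0, "wx": 0, "wy": 0, "wz": 0},
    {"jaw": -1, "tx": -1.5, "ty": 3.6, "tz": 0, "wx": 0, "wy": 0, "wz": 0},
    {"jaw": -1, "tx": -1.5, "ty": 3.6, "tz": 0, "wx": 0, "wy": 0, "wz": 0},
    {"jaw": -1, "tx": -1.5, "ty": 3.6, "tz": 0, "wx": 0, "wy": 0, "wz": 0},
    {"jaw": -1, "tx": -1.5, "ty": 3.6, "tz": 0, "wx": 0, "wy": 0, "wz": 0},
    {"jaw": -1, "tx": -1.5, "ty": 3.6, "tz": 0, "wx": 0, "wy": 0, "wz": 0},
    {"jaw": -1, "tx": -1.7, "ty": 3.8, "tz": 0, "wx": 0, "wy": 0, "wz": 0},
    {"jaw": -1, "tx": 0, "ty": 0, "tz": 0, "wx": 0, "wy": 0, "wz": 0},
    {"jaw": -1, "tx": 0, "ty": 0, "tz": 0, "wx": 0, "wy": 0, "wz": 0},
  ],
)

```text
clock: 47.3
tcp_pos: [0.6231, 0.1231, 0.4217]
orientation: [-0.001, 0.172, 0.985, -0.0]
wrist_force: [-1.2, -0.3, -1.2]
finger_gap: 0.0221
```

Run:
```python
from h import *
plan(.6243,.1229,.3365,70)
H=hook(); print(proj('side',H).round(1).tolist())
weigh(6,'s31'); snap('top','t31')
from zz import z
z('pics/s31_raw.png',265,130,385,265,6,'s31z.png');z('pics/t31_raw.png',220,160,350,250,6,'t31z.png')
```

```text
t 47.3 tcp [0.6231 0.1231 0.4217] yyaw 70.18 F [-1.24 -0.35 -1.21] gap 0.0221
turn deg [-0.05 -0.07  0.18] shift cm in target axes [-0.11  0.03  8.52] in present axes [-0.12  0.03  8.52]
[[350.7, 143.0], [349.8, 140.5], [352.0, 134.0]]
Fz mean -1.36 [-1.21 -1.25 -1.29 -1.55 -1.5  -1.64 -1.06]
```

View pics/s31z.png

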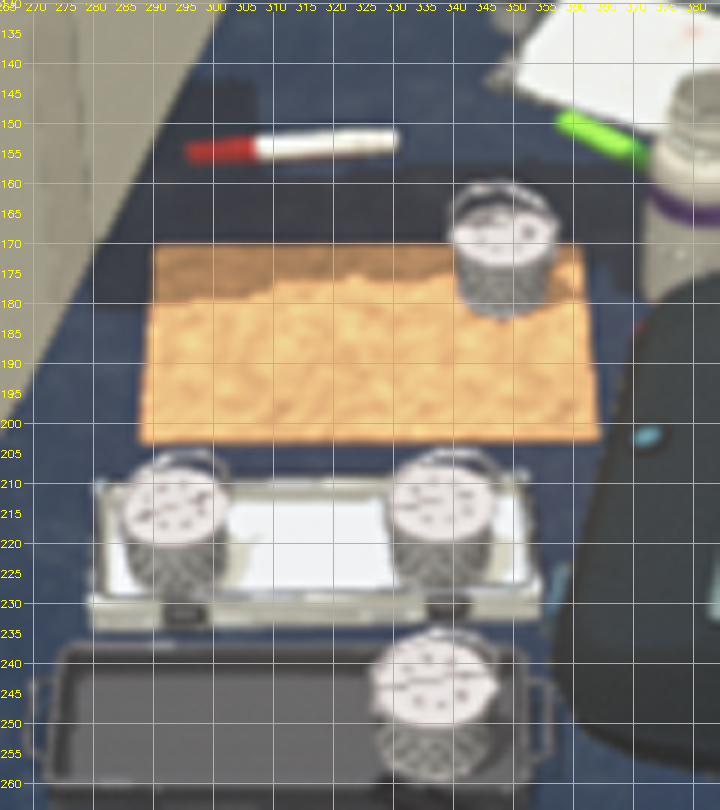

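View pics/t31z.png

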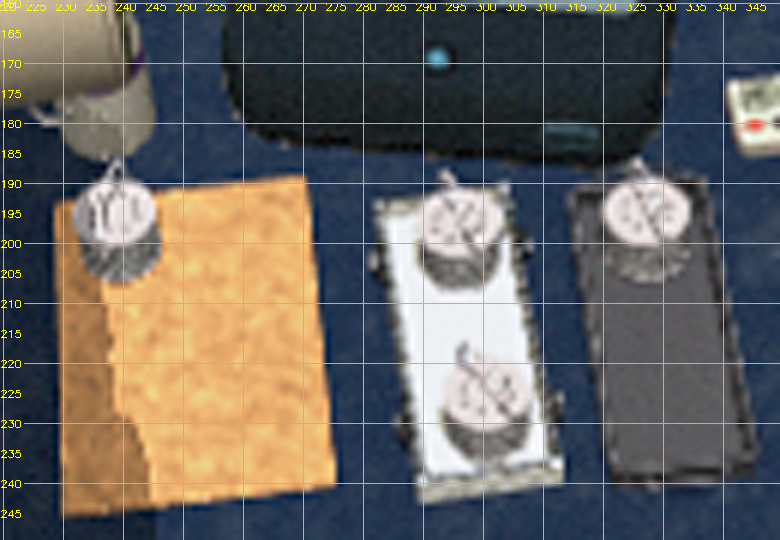

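>>> carry_out(
  motion=[
    {"jaw": -1, "tx": -0.1, "ty": 0, "tz": 2.1, "wx": 0, "wy": 0, "wz": 0},
    {"jaw": -1, "tx": 0, "ty": 0, "tz": 2.2, "wx": 0, "wy": 0, "wz": 0},
    {"jaw": -1, "tx": 0, "ty": 0, "tz": 2.2, "wx": 0, "wy": 0, "wz": 0},
    {"jaw": -1, "tx": 0, "ty": 0, "tz": 2, "wx": 0, "wy": 0, "wz": 0},
    {"jaw": -1, "tx": 0, "ty": 0, "tz": 0, "wx": 0, "wy": 0, "wz": 0},
    {"jaw": -1, "tx": 0, "ty": 0, "tz": 0, "wx": 0, "wy": 0, "wz": 0},
    {"jaw": -1, "tx": 0, "ty": -0.6, "tz": 0, "wx": 0, "wy": 0, "wz": 0},
    {"jaw": -1, "tx": 0, "ty": -0.6, "tz": 0, "wx": 0, "wy": 0, "wz": 0},
    {"jaw": -1, "tx": 0, "ty": -0.6, "tz": 0, "wx": 0, "wy": 0, "wz": 0},
    {"jaw": -1, "tx": 0, "ty": -0.6, "tz": 0, "wx": 0, "wy": 0, "wz": 0},
    {"jaw": -1, "tx": 0, "ty": -0.6, "tz": 0, "wx": 0, "wy": 0, "wz": 0},
    {"jaw": -1, "tx": 0, "ty": 0, "tz": 0, "wx": 0, "wy": 0, "wz": 0},
    {"jaw": -1, "tx": 0, "ty": 0, "tz": 0, "wx": 0, "wy": 0, "wz": 0},
  ],
)

```text
clock: 49.28
tcp_pos: [0.6142, 0.0945, 0.3373]
orientation: [0.0, 0.173, 0.985, 0.0]
wrist_force: [-0.9, 0.2, -1.3]
finger_gap: 0.0216
```

Run:
```python
from h import *
plan(.614,.0947,.3365,70)
H=hook(); print(proj('side',H).round(1).tolist())
snap('side','s32')
from zz import z
z('pics/s32_raw.png',325,130,375,190,10,'s32z.png')
```

```text
t 49.275 tcp [0.6142 0.0945 0.3373] yyaw 70.06 F [-0.93  0.18 -1.34] gap 0.0216
turn deg [0.   0.01 0.06] shift cm in target axes [0.02 0.01 0.08] in present axes [0.02 0.01 0.08]
[[348.0, 166.9], [347.1, 164.8], [349.2, 158.3]]
```

View pics/s32z.png

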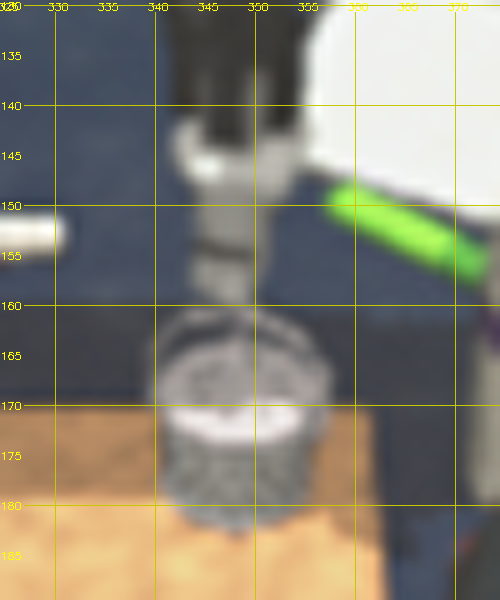

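>>> carry_out(
  motion=[
    {"jaw": -1, "tx": 0, "ty": 0, "tz": -0.9, "wx": 0, "wy": 0, "wz": 0},
    {"jaw": -1, "tx": 0, "ty": 0, "tz": -0.9, "wx": 0, "wy": 0, "wz": 0},
    {"jaw": -1, "tx": 0, "ty": 0, "tz": -0.8, "wx": 0, "wy": 0, "wz": 0},
    {"jaw": -1, "tx": 0, "ty": 0, "tz": -0.8, "wx": 0, "wy": 0, "wz": 0},
    {"jaw": -1, "tx": 0, "ty": 0, "tz": -0.8, "wx": 0, "wy": 0, "wz": 0},
    {"jaw": -1, "tx": 0, "ty": 0, "tz": -0.8, "wx": 0, "wy": 0, "wz": 0},
    {"jaw": -1, "tx": 0, "ty": 0, "tz": -0.8, "wx": 0, "wy": 0, "wz": 0},
    {"jaw": -1, "tx": 0, "ty": 0, "tz": -0.8, "wx": 0, "wy": 0, "wz": 0},
    {"jaw": -1, "tx": 0, "ty": 0, "tz": -0.9, "wx": 0, "wy": 0, "wz": 0},
    {"jaw": -1, "tx": 0, "ty": 0, "tz": -0.9, "wx": 0, "wy": 0, "wz": 0},
    {"jaw": -1, "tx": 0, "ty": 0, "tz": -0.8, "wx": 0, "wy": 0, "wz": 0},
    {"jaw": -1, "tx": 0, "ty": 0, "tz": -0.8, "wx": 0, "wy": 0, "wz": 0},
    {"jaw": -1, "tx": 0, "ty": 0, "tz": 0, "wx": 0, "wy": 0, "wz": 0},
    {"jaw": -1, "tx": 0, "ty": 0, "tz": 0, "wx": 0, "wy": 0, "wz": 0},
    {"jaw": -1, "tx": 0, "ty": 0, "tz": 0, "wx": 0, "wy": 0, "wz": 0},
    {"jaw": -1, "tx": 0, "ty": 0, "tz": 0, "wx": 0, "wy": 0, "wz": 0},
    {"jaw": -1, "tx": 0, "ty": 0, "tz": 0, "wx": 0, "wy": 0, "wz": 0},
    {"jaw": -1, "tx": 0, "ty": 0, "tz": 0, "wx": 0, "wy": 0, "wz": 0},
    {"jaw": -1, "tx": 0, "ty": 0, "tz": 0, "wx": 0, "wy": 0, "wz": 0},
  ],
)

```text
clock: 51.7
tcp_pos: [0.6142, 0.0945, 0.4372]
orientation: [0.0, 0.173, 0.985, 0.0]
wrist_force: [0.1, -0.3, -5.3]
finger_gap: 0.0218
```

Run:
```python
from h import *
plan(.614,.0947,.3365,70)
weigh(12,'s33'); snap('top','t33'); base(0)
from zz import z
z('pics/s33_raw.png',325,120,375,190,9,'s33z.png')
```

```text
t 51.7 tcp [0.6142 0.0945 0.4372] yyaw 70.07 F [ 0.08 -0.26 -5.25] gap 0.0218
turn deg [0.01 0.   0.07] shift cm in target axes [2.000e-02 1.000e-02 1.007e+01] in present axes [2.000e-02 1.000e-02 1.007e+01]
Fz mean -4.14 [-5.25 -4.79 -4.07 -4.37 -3.97 -4.39 -3.8  -4.17 -3.4  -3.94 -3.53 -4.24
 -3.91]
230 base bottom row 170.6 lid rows 150.5 160.4 top: lid rows 180.2 191.3 base 198.2
270 base bottom row 171.3 lid rows 151.3 161.1 top: lid rows 180.7 191.8 base 198.7
300 base bottom row 171.8 lid rows 151.8 161.6 top: lid rows 181.1 192.1 base 199.1
350 base bottom row 172.6 lid rows 152.7 162.5 top: lid rows 181.7 192.8 base 199.7
410 base bottom row 173.7 lid rows 153.7 163.6 top: lid rows 182.4 193.5 base 200.4
```

View pics/s33z.png

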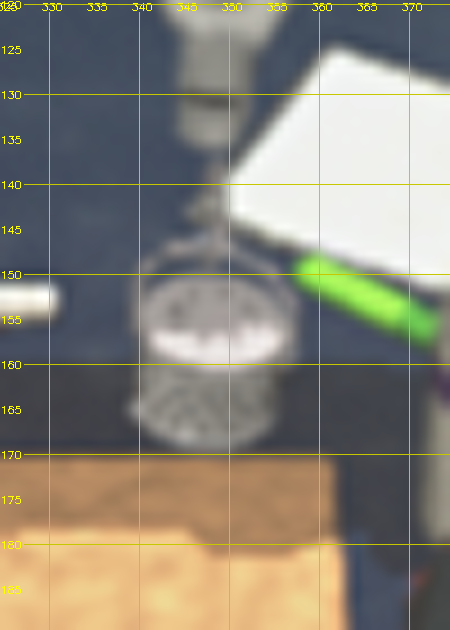

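>>> carry_out(
  motion=[
    {"jaw": -1, "tx": 0, "ty": 0, "tz": -1, "wx": 0, "wy": 0, "wz": 0},
    {"jaw": -1, "tx": 0, "ty": 0, "tz": -1.5, "wx": 0, "wy": 0, "wz": 0},
    {"jaw": -1, "tx": 0, "ty": 0, "tz": -1.5, "wx": 0, "wy": 0, "wz": 0},
    {"jaw": -1, "tx": 0.1, "ty": -0.6, "tz": 0, "wx": 0, "wy": 0, "wz": 0},
    {"jaw": -1, "tx": 0.1, "ty": -1.2, "tz": 0, "wx": 0, "wy": 0, "wz": 0},
    {"jaw": -1, "tx": 0.2, "ty": -1.8, "tz": 0, "wx": 0, "wy": 0, "wz": 0},
    {"jaw": -1, "tx": 0.2, "ty": -2, "tz": 0, "wx": 0, "wy": 0, "wz": 0},
    {"jaw": -1, "tx": 0.2, "ty": -2, "tz": 0, "wx": 0, "wy": 0, "wz": 0},
    {"jaw": -1, "tx": 0.2, "ty": -2, "tz": 0, "wx": 0, "wy": 0, "wz": 0},
    {"jaw": -1, "tx": 0.3, "ty": -2, "tz": 0, "wx": 0, "wy": 0, "wz": 0},
    {"jaw": -1, "tx": 0.3, "ty": -2.1, "tz": 0, "wx": 0, "wy": 0, "wz": 0},
    {"jaw": -1, "tx": 0.3, "ty": -2.1, "tz": 0, "wx": 0, "wy": 0, "wz": 0},
    {"jaw": -1, "tx": 0.2, "ty": -2.1, "tz": 0, "wx": 0, "wy": 0, "wz": 0},
    {"jaw": -1, "tx": 0.2, "ty": -2.1, "tz": 0, "wx": 0, "wy": 0, "wz": 0},
    {"jaw": -1, "tx": 0.2, "ty": -2, "tz": 0, "wx": 0, "wy": 0, "wz": 0},
    {"jaw": -1, "tx": 0.2, "ty": -1.8, "tz": 0, "wx": 0, "wy": 0, "wz": 0},
    {"jaw": -1, "tx": 0.1, "ty": -1.2, "tz": 0, "wx": 0, "wy": 0, "wz": 0},
    {"jaw": -1, "tx": 0, "ty": -0.6, "tz": 0, "wx": 0, "wy": 0, "wz": 0},
    {"jaw": -1, "tx": 0, "ty": 0, "tz": 0, "wx": 0, "wy": 0, "wz": 0},
  ],
)

```text
clock: 54.72
tcp_pos: [0.5006, -0.1369, 0.4772]
orientation: [0.0, 0.173, 0.985, 0.0]
wrist_force: [0.2, -0.6, -3.1]
finger_gap: 0.022
```

>>> carry_out(
  motion=[
    {"jaw": -1, "tx": 0, "ty": 0, "tz": 0, "wx": 0, "wy": 0, "wz": -2},
    {"jaw": -1, "tx": 0, "ty": 0, "tz": 0, "wx": 0, "wy": 0, "wz": -4},
    {"jaw": -1, "tx": 0, "ty": 0, "tz": 0, "wx": 0, "wy": 0, "wz": -5},
    {"jaw": -1, "tx": 0, "ty": 0, "tz": 0, "wx": 0, "wy": 0, "wz": -5},
    {"jaw": -1, "tx": 0, "ty": 0, "tz": 0, "wx": 0, "wy": 0, "wz": -5},
    {"jaw": -1, "tx": 0, "ty": 0, "tz": 0, "wx": 0, "wy": 0, "wz": -5},
    {"jaw": -1, "tx": 0, "ty": 0, "tz": 0, "wx": 0, "wy": 0, "wz": -5},
    {"jaw": -1, "tx": 0, "ty": 0, "tz": 0, "wx": 0, "wy": 0, "wz": -4},
    {"jaw": -1, "tx": 0, "ty": 0, "tz": 0, "wx": 0, "wy": 0, "wz": -3},
    {"jaw": -1, "tx": 0, "ty": 0, "tz": 0, "wx": 0, "wy": 0, "wz": 0},
    {"jaw": -1, "tx": 0, "ty": 0, "tz": 0, "wx": 0, "wy": 0, "wz": 0},
    {"jaw": -1, "tx": 0, "ty": 0, "tz": 0, "wx": 0, "wy": 0, "wz": 0},
  ],
)

```text
clock: 56.22
tcp_pos: [0.5006, -0.1365, 0.4772]
orientation: [0.0, -0.157, 0.988, 0.0]
wrist_force: [0.8, 0.0, -4.2]
finger_gap: 0.0221
```

Run:
```python
from h import *
plan(.5005,-.137,.3385,108)
weigh(5,'s34'); snap('top','t34')
for n,f,R in (('side','s31',[(285,205,303,220),(328,205,347,221),(326,234,349,251)]),('top','t31',[(288,188,304,204),(288,215,310,230),(318,188,336,202)])):
    im=cv2.imread(f'pics/{f}_raw.png'); hsv=cv2.cvtColor(im,cv2.COLOR_BGR2HSV)
from zz import z
z('pics/s34_raw.png',270,170,360,250,8,'s34z.png');z('pics/t34_raw.png',270,165,340,250,7,'t34z.png')
z('pics/t31_raw.png',275,180,350,250,10,'t31y.png')
```

```text
t 56.225 tcp [ 0.5006 -0.1365  0.4772] yyaw 108.07 F [ 0.75  0.03 -4.21] gap 0.0221
turn deg [0.01 0.   0.07] shift cm in target axes [ 0.03 -0.05 13.87] in present axes [ 0.03 -0.05 13.87]
Fz mean -4.25 [-4.21 -3.75 -4.23 -4.36 -4.82 -4.14]
```

View pics/s34z.png

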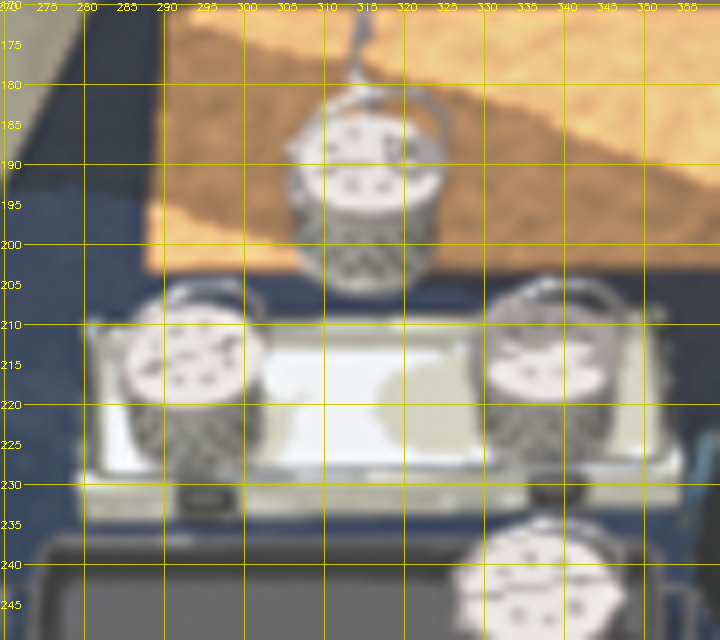

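View pics/t34z.png

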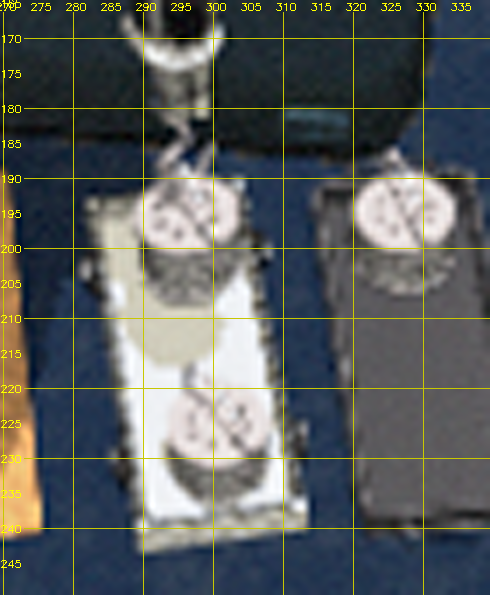

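View pics/t31y.png

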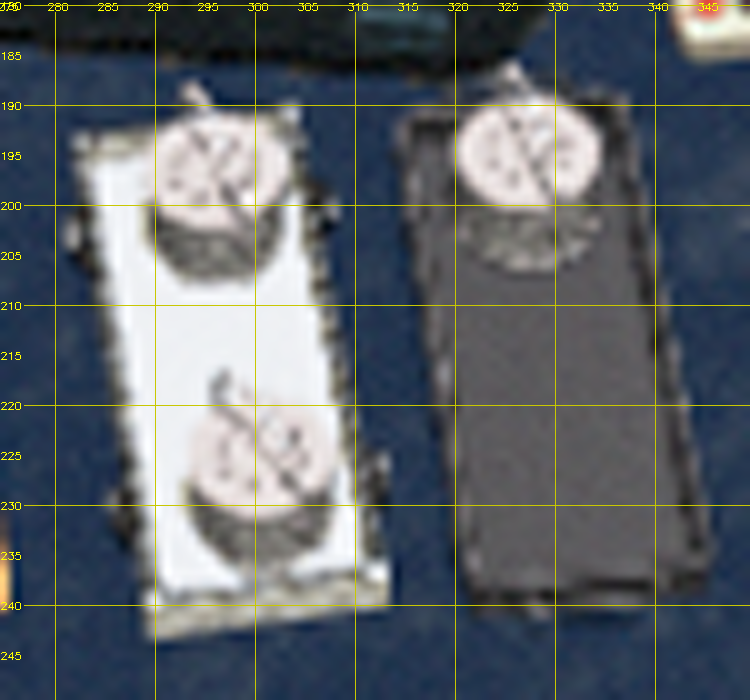

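Run:
```python
from h import *
print('D',onz('side',(293.8,214),.051).round(4),onz('top',(300.5,225.7),.051).round(4))
print('B',onz('side',(338.3,213.2),.051).round(4),onz('top',(296.5,196.3),.051).round(4))
print('C',onz('side',(337.8,243),.048).round(4),onz('top',(327.2,195),.048).round(4))
```

```text
D [ 0.4275 -0.1396  0.051 ] [ 0.4202 -0.1385  0.051 ]
B [ 0.5705 -0.1388  0.051 ] [ 0.5679 -0.141   0.051 ]
C [ 0.5642 -0.2657  0.048 ] [ 0.5575 -0.2664  0.048 ]
```

>>> carry_out(
  motion=[
    {"jaw": -1, "tx": 0.2, "ty": 0, "tz": 0.6, "wx": 0, "wy": 0, "wz": 0},
    {"jaw": -1, "tx": 0, "ty": 0, "tz": 0.9, "wx": 0, "wy": 0, "wz": 0},
    {"jaw": -1, "tx": 0, "ty": 0, "tz": 0.9, "wx": 0, "wy": 0, "wz": 0},
    {"jaw": -1, "tx": 0, "ty": 0, "tz": 0.9, "wx": 0, "wy": 0, "wz": 0},
    {"jaw": -1, "tx": 0, "ty": 0, "tz": 0.9, "wx": 0, "wy": 0, "wz": 0},
    {"jaw": -1, "tx": 0, "ty": 0, "tz": 0.9, "wx": 0, "wy": 0, "wz": 0},
    {"jaw": -1, "tx": 0, "ty": 0, "tz": 0.9, "wx": 0, "wy": 0, "wz": 0},
    {"jaw": -1, "tx": 0, "ty": 0, "tz": 0.9, "wx": 0, "wy": 0, "wz": 0},
    {"jaw": -1, "tx": 0, "ty": 0, "tz": 0.6, "wx": 0, "wy": 0, "wz": 0},
    {"jaw": -1, "tx": 0, "ty": 0, "tz": 0, "wx": 0, "wy": 0, "wz": 0},
    {"jaw": -1, "tx": 0, "ty": 0, "tz": 0, "wx": 0, "wy": 0, "wz": 0},
    {"jaw": -1, "tx": 0, "ty": 0, "tz": 0, "wx": 0, "wy": 0, "wz": 0},
  ],
)

```text
clock: 58.02
tcp_pos: [0.4988, -0.1373, 0.4026]
orientation: [0.0, -0.157, 0.988, -0.0]
wrist_force: [-0.0, 0.6, -3.6]
finger_gap: 0.0215
```

Run:
```python
from h import *
plan(.4985,-.137,.3385,108)
snap('side','s35'); snap('top','t35')
from zz import z
z('pics/s35_raw.png',270,170,360,250,8,'s35z.png');z('pics/t35_raw.png',270,165,340,250,7,'t35z.png')
```

```text
t 58.025 tcp [ 0.4988 -0.1373  0.4026] yyaw 108.07 F [-0.01  0.64 -3.57] gap 0.0215
turn deg [-0.03  0.04  0.07] shift cm in target axes [0.02 0.03 6.41] in present axes [0.02 0.04 6.41]
```

View pics/s35z.png

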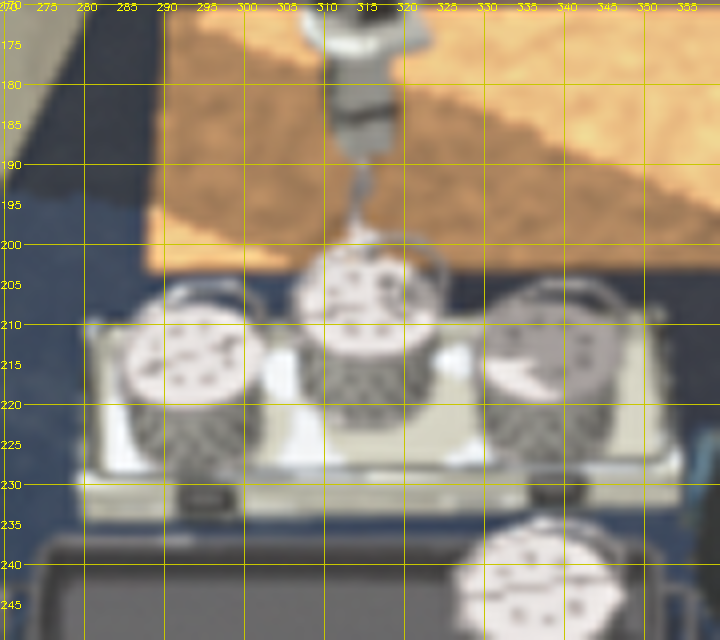

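View pics/t35z.png

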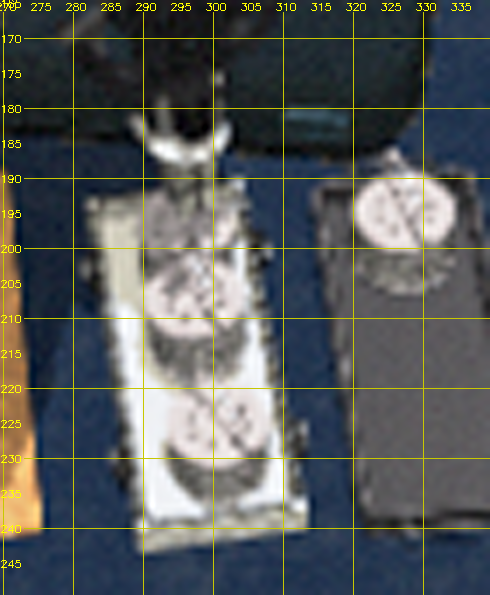

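>>> carry_out(
  motion=[
    {"jaw": -1, "tx": 0, "ty": 0, "tz": 0.5, "wx": 0, "wy": 0, "wz": 0},
    {"jaw": -1, "tx": 0, "ty": 0, "tz": 0.5, "wx": 0, "wy": 0, "wz": 0},
    {"jaw": -1, "tx": 0, "ty": 0, "tz": 0.4, "wx": 0, "wy": 0, "wz": 0},
    {"jaw": -1, "tx": 0, "ty": 0, "tz": 0.4, "wx": 0, "wy": 0, "wz": 0},
    {"jaw": -1, "tx": 0, "ty": 0, "tz": 0.4, "wx": 0, "wy": 0, "wz": 0},
    {"jaw": -1, "tx": 0, "ty": 0, "tz": 0.6, "wx": 0, "wy": 0, "wz": 0},
    {"jaw": -1, "tx": 0, "ty": 0, "tz": 0.7, "wx": 0, "wy": 0, "wz": 0},
    {"jaw": -1, "tx": 0, "ty": 0, "tz": 0.7, "wx": 0, "wy": 0, "wz": 0},
    {"jaw": -1, "tx": 0, "ty": 0, "tz": 0.7, "wx": 0, "wy": 0, "wz": 0},
    {"jaw": -1, "tx": 0, "ty": 0, "tz": 0.7, "wx": 0, "wy": 0, "wz": 0},
    {"jaw": -1, "tx": 0, "ty": 0, "tz": 0.8, "wx": 0, "wy": 0, "wz": 0},
    {"jaw": -1, "tx": 0, "ty": 0, "tz": 0, "wx": 0, "wy": 0, "wz": 0},
    {"jaw": -1, "tx": 0, "ty": 0, "tz": 0, "wx": 0, "wy": 0, "wz": 0},
  ],
)

```text
clock: 59.75
tcp_pos: [0.4988, -0.1371, 0.3384]
orientation: [0.0, -0.157, 0.988, 0.0]
wrist_force: [0.5, 1.4, 0.4]
finger_gap: 0.0216
```

Run:
```python
from h import *
plan(.4985,-.137,.3385,108)
snap('side','s36')
from zz import z
z('pics/s36_raw.png',270,175,360,250,8,'s36z.png')
```

```text
t 59.75 tcp [ 0.4988 -0.1371  0.3384] yyaw 108.08 F [0.49 1.44 0.38] gap 0.0216
turn deg [0.   0.03 0.08] shift cm in target axes [ 0.02  0.02 -0.01] in present axes [ 0.02  0.02 -0.01]
```

View pics/s36z.png

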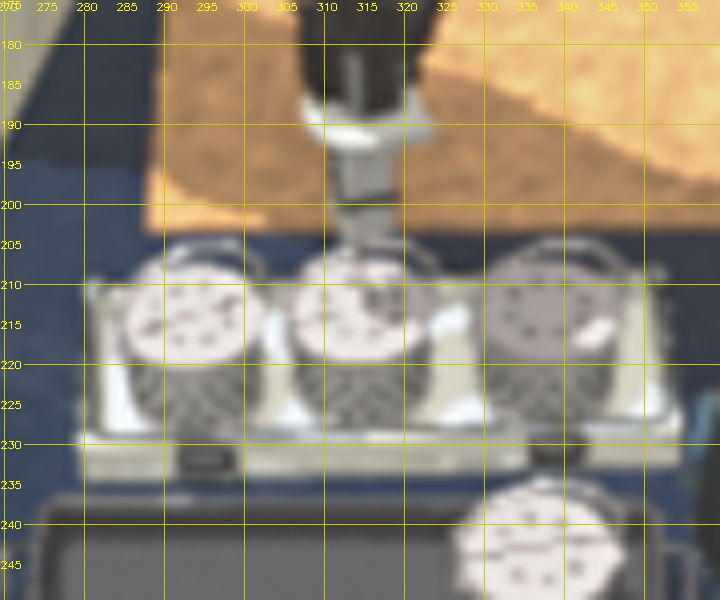

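Run:
```python
from h import *
for i in range(6):
    snap('side','s37'); print(np.round(get_state()['wrist_force'],2))
from zz import z
z('pics/s37_raw.png',298,190,333,235,13,'s37z.png')
```

```text
[-0.07  1.9   0.4 ]
[0.18 1.18 0.58]
[0.05 1.39 0.6 ]
[0.42 1.19 0.39]
[0.53 1.14 0.2 ]
[0.14 1.13 0.41]
```

View pics/s37z.png

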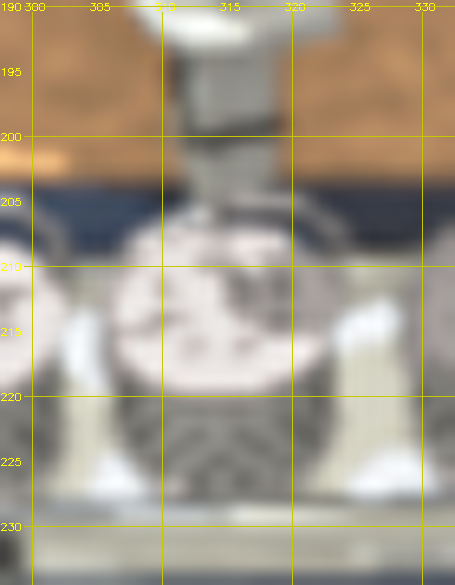

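>>> carry_out(
  motion=[
    {"jaw": -1, "tx": 0, "ty": 0.3, "tz": -0.1, "wx": 0, "wy": 0, "wz": 0},
    {"jaw": -1, "tx": 0, "ty": 0.2, "tz": 0, "wx": 0, "wy": 0, "wz": 0},
    {"jaw": -1, "tx": 0, "ty": 0, "tz": 0, "wx": 0, "wy": 0, "wz": 0},
    {"jaw": -1, "tx": 0, "ty": 0, "tz": 0, "wx": 0, "wy": 0, "wz": 0},
  ],
)

```text
clock: 60.6
tcp_pos: [0.4971, -0.1325, 0.3391]
orientation: [-0.0, -0.157, 0.988, -0.0]
wrist_force: [0.3, 0.3, -1.2]
finger_gap: 0.0216
```

Run:
```python
from h import *
plan(.4985,-.137,.3385,108)
for i in range(4):
    snap('side','s38'); print(np.round(get_state()['wrist_force'],2))
```

```text
t 60.6 tcp [ 0.4971 -0.1325  0.3391] yyaw 108.07 F [ 0.28  0.27 -1.16] gap 0.0216
turn deg [-0.   -0.01  0.07] shift cm in target axes [ 0.01 -0.47  0.06] in present axes [ 0.01 -0.47  0.06]
[-0.77 -0.23 -1.78]
[ 0.01 -0.24 -1.6 ]
[-0.    0.11 -1.14]
[-0.11 -1.39 -1.42]
```

>>> carry_out(
  motion=[
    {"jaw": -1, "tx": 0, "ty": 0.6, "tz": 0, "wx": 0, "wy": 0, "wz": 0},
    {"jaw": -1, "tx": 0, "ty": 0.6, "tz": 0, "wx": 0, "wy": 0, "wz": 0},
    {"jaw": -1, "tx": 0, "ty": 0.6, "tz": 0, "wx": 0, "wy": 0, "wz": 0},
    {"jaw": -1, "tx": 0, "ty": 0.6, "tz": 0, "wx": 0, "wy": 0, "wz": 0},
    {"jaw": -1, "tx": 0, "ty": 0.6, "tz": 0, "wx": 0, "wy": 0, "wz": 0},
    {"jaw": -1, "tx": 0, "ty": 0, "tz": 0, "wx": 0, "wy": 0, "wz": 0},
    {"jaw": -1, "tx": 0, "ty": 0, "tz": 0, "wx": 0, "wy": 0, "wz": 0},
  ],
)

```text
clock: 61.68
tcp_pos: [0.4879, -0.104, 0.3392]
orientation: [0.0, -0.157, 0.988, -0.0]
wrist_force: [-0.1, 0.9, -2.0]
finger_gap: 0.0214
```

Run:
```python
from h import *
plan(.4985,-.137,.3385,108)
snap('side','s39'); snap('top','t39')
from zz import z
z('pics/s39_raw.png',270,175,360,250,8,'s39z.png')
```

```text
t 61.675 tcp [ 0.4879 -0.104   0.3392] yyaw 108.07 F [-0.11  0.93 -2.02] gap 0.0214
turn deg [-0.01  0.01  0.07] shift cm in target axes [ 0.01 -3.47  0.07] in present axes [ 0.02 -3.47  0.07]
```

View pics/s39z.png

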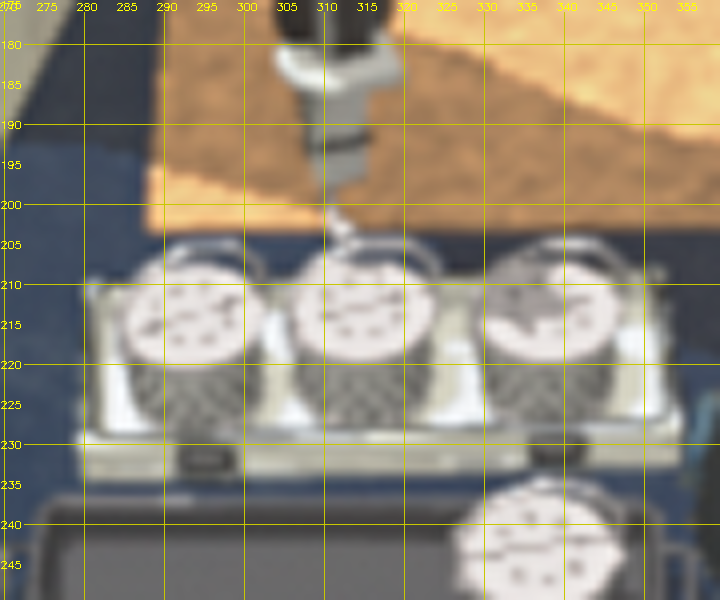

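>>> carry_out(
  motion=[
    {"jaw": -1, "tx": 0, "ty": 0.8, "tz": 0, "wx": 0, "wy": 0, "wz": 0},
    {"jaw": -1, "tx": 0, "ty": 0, "tz": -2, "wx": 0, "wy": 0, "wz": 0},
    {"jaw": -1, "tx": 0, "ty": 0, "tz": -3, "wx": 0, "wy": 0, "wz": 0},
    {"jaw": -1, "tx": 0, "ty": 0, "tz": -3, "wx": 0, "wy": 0, "wz": 0},
    {"jaw": -1, "tx": 0, "ty": 0, "tz": 0, "wx": 0, "wy": 0, "wz": 9.7},
    {"jaw": -1, "tx": 0, "ty": 0, "tz": 0, "wx": 0, "wy": 0, "wz": 9.7},
    {"jaw": -1, "tx": 0, "ty": 0, "tz": 0, "wx": 0, "wy": 0, "wz": 9.7},
    {"jaw": -1, "tx": 0, "ty": 0, "tz": 0, "wx": 0, "wy": 0, "wz": 9.7},
    {"jaw": -1, "tx": 0, "ty": 0, "tz": 0, "wx": 0, "wy": 0, "wz": 9.8},
    {"jaw": -1, "tx": -1.6, "ty": -3.6, "tz": 0, "wx": 0, "wy": 0, "wz": 0},
    {"jaw": -1, "tx": -1.6, "ty": -3.6, "tz": 0, "wx": 0, "wy": 0, "wz": 0},
    {"jaw": -1, "tx": -1.6, "ty": -3.6, "tz": 0, "wx": 0, "wy": 0, "wz": 0},
    {"jaw": -1, "tx": -1.6, "ty": -3.6, "tz": 0, "wx": 0, "wy": 0, "wz": 0},
    {"jaw": -1, "tx": -1.6, "ty": -3.6, "tz": 0, "wx": 0, "wy": 0, "wz": 0},
    {"jaw": -1, "tx": -1.6, "ty": -3.6, "tz": 0, "wx": 0, "wy": 0, "wz": 0},
    {"jaw": -1, "tx": -1.7, "ty": -3.7, "tz": 0, "wx": 0, "wy": 0, "wz": 0},
    {"jaw": -1, "tx": 0, "ty": 0, "tz": 0, "wx": 0, "wy": 0, "wz": 0},
    {"jaw": -1, "tx": 0, "ty": 0, "tz": 0, "wx": 0, "wy": 0, "wz": 0},
  ],
)

```text
clock: 64.03
tcp_pos: [0.454, -0.3712, 0.4188]
orientation: [-0.0, 0.263, 0.965, 0.001]
wrist_force: [-0.5, 0.5, -1.6]
finger_gap: 0.0218
```

Run:
```python
from h import *
plan(.4539,-.3722,.3205,59.47)
H=hook(); print(proj('side',H).round(1).tolist(),proj('top',H).round(1).tolist())
snap('side','s40'); snap('top','t40')
from zz import z
z('pics/s40_raw.png',265,195,375,305,6,'s40z.png');z('pics/t40_raw.png',275,160,395,240,6,'t40z.png')
```

```text
t 64.025 tcp [ 0.454  -0.3712  0.4188] yyaw 59.45 F [-0.46  0.5  -1.55] gap 0.0218
turn deg [ 0.05 -0.07 -0.02] shift cm in target axes [-0.04 -0.09  9.83] in present axes [-0.05 -0.1   9.83]
[[299.1, 249.6], [296.3, 248.0], [301.0, 239.2]] [[358.6, 197.9], [362.1, 195.8], [356.0, 192.1]]
```

View pics/s40z.png

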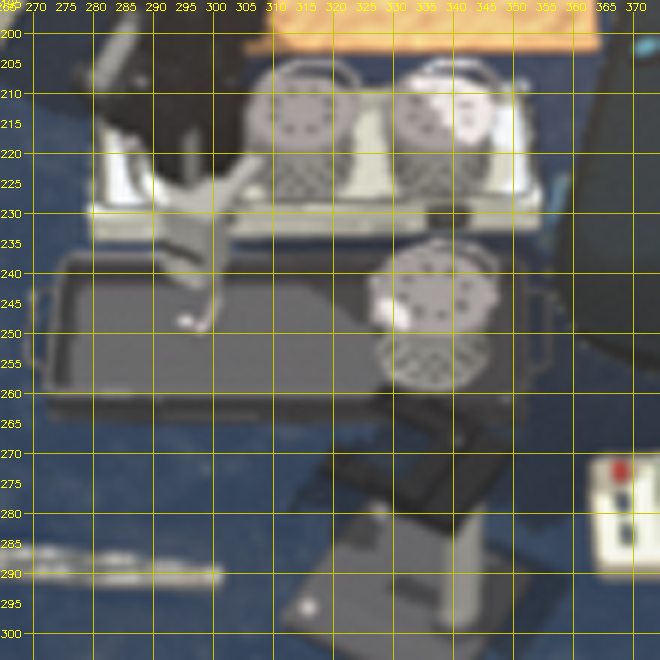

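View pics/t40z.png

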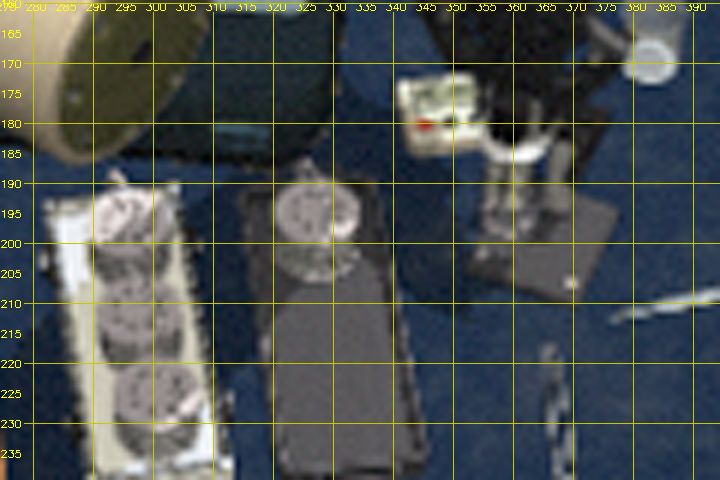

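>>> carry_out(
  motion=[
    {"jaw": -1, "tx": 0, "ty": -0.1, "tz": 2.4, "wx": 0, "wy": 0, "wz": 0},
    {"jaw": -1, "tx": 0, "ty": 0, "tz": 2.5, "wx": 0, "wy": 0, "wz": 0},
    {"jaw": -1, "tx": 0, "ty": 0, "tz": 2.5, "wx": 0, "wy": 0, "wz": 0},
    {"jaw": -1, "tx": 0, "ty": 0, "tz": 2.4, "wx": 0, "wy": 0, "wz": 0},
    {"jaw": -1, "tx": 0, "ty": 0, "tz": 0, "wx": 0, "wy": 0, "wz": 0},
    {"jaw": -1, "tx": 0, "ty": 0, "tz": 0, "wx": 0, "wy": 0, "wz": 0},
  ],
)

```text
clock: 64.88
tcp_pos: [0.4541, -0.3721, 0.3223]
orientation: [0.001, 0.263, 0.965, -0.0]
wrist_force: [-0.4, -0.4, -1.2]
finger_gap: 0.0216
```

Run:
```python
from h import *
plan(.5400,-.4230,.3205,59.47)
```

```text
t 64.875 tcp [ 0.4541 -0.3721  0.3223] yyaw 59.52 F [-0.38 -0.36 -1.16] gap 0.0216
turn deg [-0.01  0.07  0.05] shift cm in target axes [-9.99 -0.02  0.18] in present axes [-9.99 -0.03  0.19]
```

>>> carry_out(
  motion=[
    {"jaw": -1, "tx": -1.5, "ty": 0, "tz": 0, "wx": 0, "wy": 0, "wz": 0},
    {"jaw": -1, "tx": -1.5, "ty": 0, "tz": 0, "wx": 0, "wy": 0, "wz": 0},
    {"jaw": -1, "tx": -1.5, "ty": 0, "tz": 0, "wx": 0, "wy": 0, "wz": 0},
    {"jaw": -1, "tx": -1.5, "ty": 0, "tz": 0, "wx": 0, "wy": 0, "wz": 0},
    {"jaw": -1, "tx": -1, "ty": 0, "tz": 0, "wx": 0, "wy": 0, "wz": 0},
    {"jaw": -1, "tx": -1, "ty": 0, "tz": 0, "wx": 0, "wy": 0, "wz": 0},
    {"jaw": -1, "tx": -1, "ty": 0, "tz": 0, "wx": 0, "wy": 0, "wz": 0},
    {"jaw": -1, "tx": -1, "ty": 0, "tz": 0, "wx": 0, "wy": 0, "wz": 0},
    {"jaw": -1, "tx": 0, "ty": 0, "tz": 0, "wx": 0, "wy": 0, "wz": 0},
    {"jaw": -1, "tx": 0, "ty": 0, "tz": 0, "wx": 0, "wy": 0, "wz": 0},
    {"jaw": -1, "tx": 0, "ty": 0, "tz": 0, "wx": 0, "wy": 0, "wz": 0},
  ],
)

```text
clock: 66.25
tcp_pos: [0.5395, -0.4232, 0.3212]
orientation: [-0.0, 0.263, 0.965, 0.0]
wrist_force: [0.5, 0.3, -2.2]
finger_gap: 0.0218
```

Run:
```python
from h import *
plan(.5400,-.4230,.3055,59.47)
for i in range(3):
    snap('side','s41'); print(np.round(get_state()['wrist_force'],2))
from zz import z
z('pics/s41_raw.png',300,235,365,300,9,'s41z.png')
```

```text
t 66.25 tcp [ 0.5395 -0.4232  0.3212] yyaw 59.46 F [ 0.53  0.26 -2.17] gap 0.0218
turn deg [ 0.01 -0.02 -0.01] shift cm in target axes [-0.03  0.04  1.57] in present axes [-0.03  0.04  1.57]
[ 0.59 -0.41 -1.27]
[ 0.2   0.56 -1.38]
[-0.11  0.49 -2.41]
```

View pics/s41z.png

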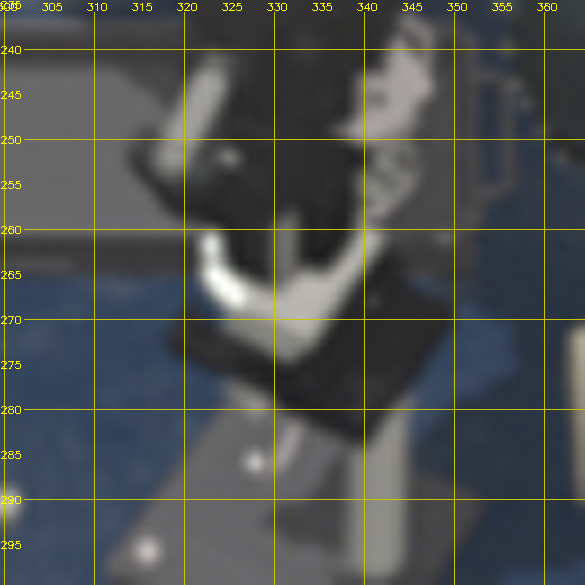

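>>> carry_out(
  motion=[
    {"jaw": -1, "tx": 0, "ty": 0, "tz": 0.4, "wx": 0, "wy": 0, "wz": 0},
    {"jaw": -1, "tx": 0, "ty": 0, "tz": 0.4, "wx": 0, "wy": 0, "wz": 0},
    {"jaw": -1, "tx": 0, "ty": 0, "tz": 0.3, "wx": 0, "wy": 0, "wz": 0},
    {"jaw": -1, "tx": 0, "ty": 0, "tz": 0.3, "wx": 0, "wy": 0, "wz": 0},
    {"jaw": -1, "tx": 0, "ty": 0, "tz": 0.2, "wx": 0, "wy": 0, "wz": 0},
    {"jaw": -1, "tx": 0, "ty": 0, "tz": 0, "wx": 0, "wy": 0, "wz": 0},
    {"jaw": -1, "tx": 0, "ty": 0, "tz": 0, "wx": 0, "wy": 0, "wz": 0},
  ],
)

```text
clock: 67.28
tcp_pos: [0.5398, -0.4234, 0.3053]
orientation: [0.0, 0.263, 0.965, -0.0]
wrist_force: [-0.3, 0.5, -1.8]
finger_gap: 0.0217
```

Run:
```python
from h import *
plan(.5400,-.4230,.3055,59.47)
for i in range(3):
    snap('side','s42'); print(np.round(get_state()['wrist_force'],2))
from zz import z
z('pics/s42_raw.png',300,235,365,300,9,'s42z.png')
```

```text
t 67.275 tcp [ 0.5398 -0.4234  0.3053] yyaw 59.47 F [-0.25  0.51 -1.8 ] gap 0.0217
turn deg [ 0.    0.01 -0.  ] shift cm in target axes [ 0.    0.04 -0.02] in present axes [ 0.    0.04 -0.02]
[ 0.14 -0.2  -1.1 ]
[-0.47 -0.51 -1.64]
[-0.57 -0.41 -1.03]
```

View pics/s42z.png

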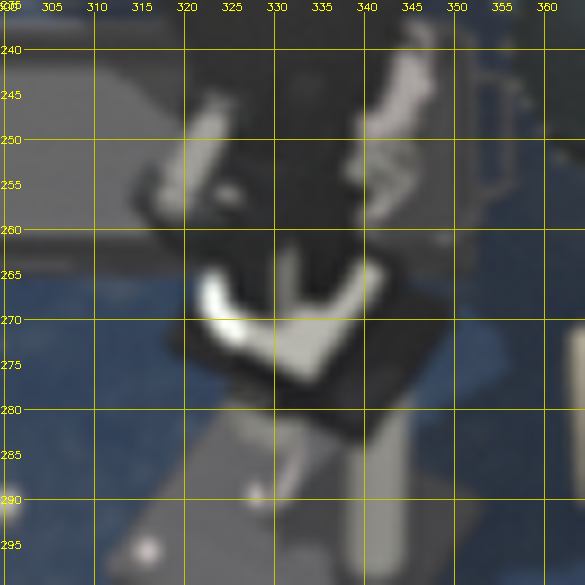

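>>> carry_out(
  motion=[
    {"jaw": -1, "tx": 0, "ty": 0, "tz": 0.1, "wx": 0, "wy": 0, "wz": 0},
    {"jaw": -1, "tx": 0, "ty": 0, "tz": 0, "wx": 0, "wy": 0, "wz": 0},
    {"jaw": -1, "tx": 0, "ty": 0, "tz": 0, "wx": 0, "wy": 0, "wz": 0},
  ],
)

```text
clock: 67.8
tcp_pos: [0.5398, -0.4234, 0.3043]
orientation: [0.0, 0.263, 0.965, -0.0]
wrist_force: [-0.1, -0.4, 0.5]
finger_gap: 0.022
```

Run:
```python
from h import *
plan(.5400,-.4230,.3055,59.47)
for i in range(4):
    snap('side','s43'); print(np.round(get_state()['wrist_force'],2))
```

```text
t 67.8 tcp [ 0.5398 -0.4234  0.3043] yyaw 59.47 F [-0.12 -0.36  0.47] gap 0.022
turn deg [ 0.    0.02 -0.  ] shift cm in target axes [ 0.    0.04 -0.12] in present axes [ 0.    0.04 -0.12]
[-0.24  0.44 -0.35]
[-0.53 -0.85 -0.82]
[ 0.07 -0.27  0.1 ]
[ 0.5  -0.75 -0.13]
```

Seated: load taken by the seat. I'll open the jaws and rise straight up.

>>> carry_out(
  motion=[
    {"jaw": -0.3, "tx": 0, "ty": 0, "tz": 0, "wx": 0, "wy": 0, "wz": 0},
    {"jaw": 0, "tx": 0, "ty": 0, "tz": 0, "wx": 0, "wy": 0, "wz": 0},
    {"jaw": 0.5, "tx": 0, "ty": 0, "tz": 0, "wx": 0, "wy": 0, "wz": 0},
    {"jaw": 1, "tx": 0, "ty": 0, "tz": 0, "wx": 0, "wy": 0, "wz": 0},
    {"jaw": 1, "tx": 0, "ty": 0, "tz": 0, "wx": 0, "wy": 0, "wz": 0},
    {"jaw": 1, "tx": 0, "ty": 0, "tz": -0.5, "wx": 0, "wy": 0, "wz": 0},
    {"jaw": 1, "tx": 0, "ty": 0, "tz": -2, "wx": 0, "wy": 0, "wz": 0},
    {"jaw": 1, "tx": 0, "ty": 0, "tz": -3, "wx": 0, "wy": 0, "wz": 0},
    {"jaw": 1, "tx": 0, "ty": 0, "tz": -3, "wx": 0, "wy": 0, "wz": 0},
    {"jaw": 1, "tx": 0, "ty": 0, "tz": -2, "wx": 0, "wy": 0, "wz": 0},
    {"jaw": 1, "tx": 4, "ty": 0, "tz": 0, "wx": 0, "wy": 0, "wz": 0},
    {"jaw": 1, "tx": 4, "ty": 0, "tz": 0, "wx": 0, "wy": 0, "wz": 0},
    {"jaw": 1, "tx": 4, "ty": 0, "tz": 0, "wx": 0, "wy": 0, "wz": 0},
    {"jaw": 1, "tx": 0, "ty": 0, "tz": 0, "wx": 0, "wy": 0, "wz": 0},
    {"jaw": 1, "tx": 0, "ty": 0, "tz": 0, "wx": 0, "wy": 0, "wz": 0},
  ],
)

```text
clock: 69.88
tcp_pos: [0.4367, -0.3628, 0.4101]
orientation: [0.001, 0.263, 0.965, -0.001]
wrist_force: [-0.7, -0.0, 0.2]
finger_gap: 0.0853
```

Run:
```python
from h import *
plan(.5400,-.4230,.3055,59.47)
snap('side','s44',None,1.25); snap('top','t44',None,1.25)
from zz import z
z('pics/s44_raw.png',265,195,375,315,6,'s44z.png');z('pics/t44_raw.png',275,160,395,250,6,'t44z.png'); z('pics/s44_raw.png',316,244,356,284,14,'s44y.png')
```

```text
t 69.875 tcp [ 0.4367 -0.3628  0.4101] yyaw 59.46 F [-0.66 -0.02  0.2 ] gap 0.0853
turn deg [-0.03  0.13 -0.01] shift cm in target axes [-11.96   0.06  10.46] in present axes [-11.93   0.07  10.48]
```

View pics/s44z.png

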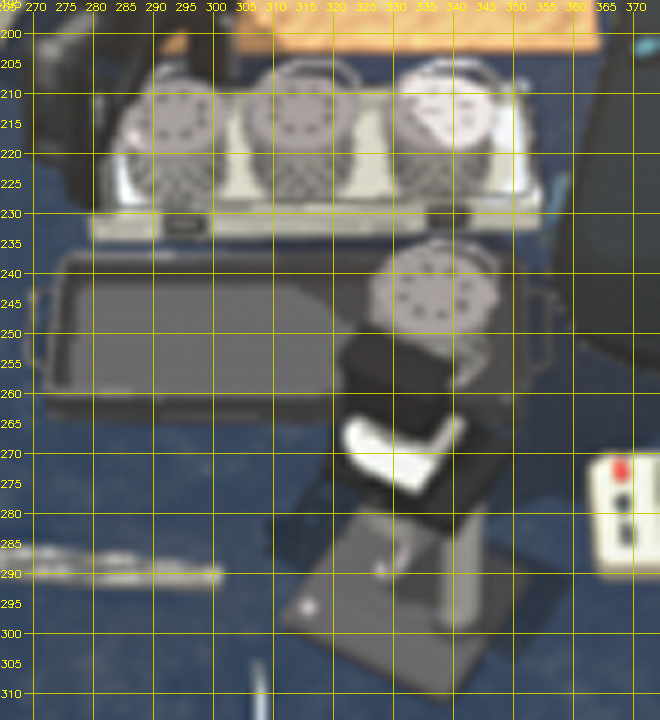

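View pics/t44z.png

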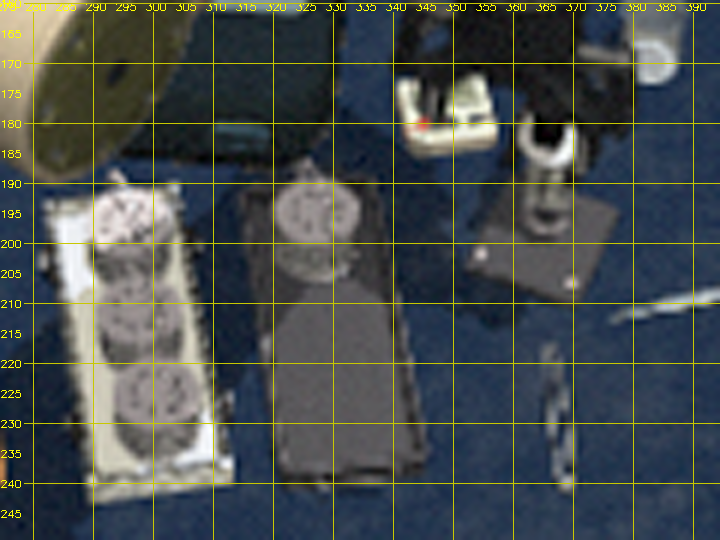

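View pics/s44y.png

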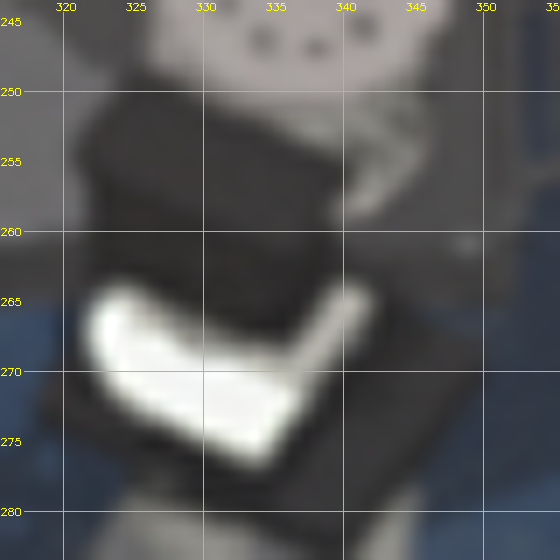

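View pics/s44.png

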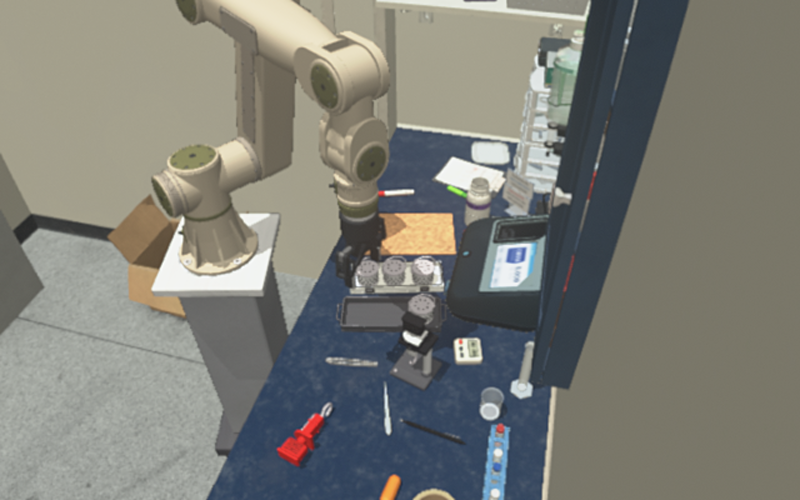

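Run:
```python
from h import *
print('A',onz('side',(314.6,212.8),.051).round(4),'B',onz('side',(338.3,213),.051).round(4),'D',onz('side',(293.8,214),.051).round(4))
```

```text
A [ 0.4943 -0.1354  0.051 ] B [ 0.5706 -0.1379  0.051 ] D [ 0.4275 -0.1396  0.051 ]
```

All in place, nothing else moved. Handing in.

Run:
```python
from h import *
print(env.hand_in())
```

```text
the job is handed in; nothing more can be done
None
```

All four canisters I could see at the start are weighed and sorted, the scale is back in its stand, and the job is handed in at about 70 s. The hand-in reported no verdict.

I took each weight from the wrist force relative to the empty scale. At this resolution the pointer could not be read directly in the pictures, so I checked each weight against the hook's stretch seen in the side camera.

| Canister at the start | Pull | Weight | Result |
|---|---|---|---|
| Front right on the mat (about 0.53, 0.01) | 3.5 N | about 355 g | wet, on the oven tray |
| Back right (about 0.61, 0.01) | 2.1 N | about 215–235 g | dry, in the dry box |
| Front left (about 0.45, 0.10) | 2.3 N | about 240 g | dry, in the dry box |
| Back left (about 0.61, 0.09) | 2.5 N | about 255 g | dry, in the dry box |

**Last checks:**
- **Canisters:** all stand upright, within about 1 cm of where I meant to put them, and the mat is empty.
- **Scale:** its collar and cap lie on the same pixels as in the first picture, and the weight went onto the seat before I let go.
- **Bystanders:** the bottle, timer, marker and forceps look unmoved, and the gripper is open and clear.

**Where checks disagreed or went wrong:**
- **Wet canister:** the side picture over the tray alone suggested only 310–325 g. The top view gave about 370 g, and the force and the first side picture gave 350–375 g, so I counted it as wet.
- **Last set-down:** the hook pressed on the bail with about 2 N. I relieved it by backing off 5 mm before unhooking, and the canister stayed in place.

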